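Pack tube racks in the transport carrier and block them with fillers from the tip-out bin

TASK

Pack the tube racks that have a carrying handle for transport: stand each in a lane of its own in the grey carrier and, so that it cannot slide on the way, fill the rest of its lane with the one filler block that slides in snugly between the rack and an end wall, right down to the floor (the next thicker will not go in, the next thinner leaves the rack loose). The fillers are kept at the back of the clear tip-out bin: tilt it forward to get at them, leave or put back those not needed, and tip it fully shut again afterwards. Keep the racks upright and leave everything else on the bench where it is.

Things in the scene. Friction and masses are not known exactly. Their poses are not given: they have to be found in the camera images.
- carrier: Grey open transport carrier, fixed, 178 x 166 mm, three lanes along its x axis. Origin: centre of its underside. Lane centre lines at y = -54, 0, +54 mm; each lane is 170 mm long inside (x -85 to +85 mm), 50 mm wide, floor 6 mm up; end and outer walls up to 56 mm, the 4 mm dividers between lanes up to 46 mm.
- bin (a joint): Tilt of the clear tip-out bin in rad: 0 shut, 0.75 tilted fully forward (top towards the robot) against its stop. It takes about 3 to 8 N at the handle. The hinge is stiff: left at the stop it stays there, left less than half open it may sag back.
- bin_hinge (a point): Pivot of the bin, middle of its lower front edge, 12 mm above the bench. This frame turns with the bin: y along the pivot, z up along its front face, x to its back (away from the robot when shut). Shut, it stands inside a fixed white and clear frame 296 mm wide, 122 mm deep, 165 mm high, whose roof starts 2 mm in front of the pivot, underside 160 mm above the bench, and covers the contents.
- bin_handle (a point): Grip point on the upright bow handle in the middle of the bin's front: a round bar 10 mm thick along this frame's z, 35 mm in front of the pivot and front face, from 66 to 138 mm above the pivot, joined to the front at both ends. The point is on the bar's axis, 128 mm above the pivot; the front's top edge is 144 mm above it. Frame turns with the bin.
- bin_rear (a point): Middle of the floor of the bin's rear compartment (70 mm deep in x, 270 mm wide in y); frame turns with the bin. The divider in front is 62 mm high, the back wall 66 mm. The five fillers start here, upright against the divider, 52 mm apart in any order. The front compartment holds spare tubes.
- filler_a_tab (a point): Grip point on the pull tab of a white filler block 24 mm thick (this frame's x), 46 mm wide (y), 60 mm high, lower edges rounded 5 mm, 100 g. The tab on top is 8 mm thick (y), 24 mm wide (x), up to 112 mm. The point: middle of the tab, 95 mm above the underside, midway through the thickness; z up along the tab, x to the bin's back at the start.
- filler_b_tab (a point): Grip point on the pull tab of a white filler block 31 mm thick (this frame's x), 46 mm wide (y), 60 mm high, lower edges rounded 5 mm, 100 g. The tab on top is 8 mm thick (y), 24 mm wide (x), up to 112 mm. The point: middle of the tab, 95 mm above the underside, midway through the thickness; z up along the tab, x to the bin's back at the start.
- filler_c_tab (a point): Grip point on the pull tab of a white filler block 38 mm thick (this frame's x), 46 mm wide (y), 60 mm high, lower edges rounded 5 mm, 100 g. The tab on top is 8 mm thick (y), 24 mm wide (x), up to 112 mm. The point: middle of the tab, 95 mm above the underside, midway through the thickness; z up along the tab, x to the bin's back at the start.
- filler_d_tab (a point): Grip point on the pull tab of a white filler block 45 mm thick (this frame's x), 46 mm wide (y), 60 mm high, lower edges rounded 5 mm, 100 g. The tab on top is 8 mm thick (y), 24 mm wide (x), up to 112 mm. The point: middle of the tab, 95 mm above the underside, midway through the thickness; z up along the tab, x to the bin's back at the start.
- filler_e_tab (a point): Grip point on the pull tab of a white filler block 52 mm thick (this frame's x), 46 mm wide (y), 60 mm high, lower edges rounded 5 mm, 100 g. The tab on top is 8 mm thick (y), 24 mm wide (x), up to 112 mm. The point: middle of the tab, 95 mm above the underside, midway through the thickness; z up along the tab, x to the bin's back at the start.
- rack_a: White two-row tube rack 136 mm long (x), 46 mm wide (y), 0.3 kg, full of capped tubes: body 50 mm high, caps up to 85 mm. A central carrying handle, a plate 8 mm thick (y) and 60 mm long (x), stands over it up to 130 mm (free to grip above the caps). Origin: centre of its underside, z up. May be absent.
- rack_b: White two-row tube rack 129 mm long (x), 46 mm wide (y), 0.3 kg, full of capped tubes: body 50 mm high, caps up to 85 mm. A central carrying handle, a plate 8 mm thick (y) and 60 mm long (x), stands over it up to 130 mm (free to grip above the caps). Origin: centre of its underside, z up. May be absent.
- rack_c: White two-row tube rack 115 mm long (x), 46 mm wide (y), 0.3 kg, full of capped tubes: body 50 mm high, caps up to 85 mm. A central carrying handle, a plate 8 mm thick (y) and 60 mm long (x), stands over it up to 130 mm (free to grip above the caps). Origin: centre of its underside, z up. May be absent.
- pot_a: Specimen pot with screw cap, 56 mm wide, 64 mm high; a bystander to be left alone. Origin: centre of its underside.
- pot_b: Specimen pot with screw cap, 56 mm wide, 64 mm high; a bystander to be left alone. Origin: centre of its underside.
- pot_c: Specimen pot with screw cap, 56 mm wide, 64 mm high; a bystander to be left alone. Origin: centre of its underside.
- tape_roll: Roll of paper tape lying flat, 70 mm wide, 24 mm high; a bystander to be left alone. Origin: centre of its underside.
- gel_bottle: Hand-gel bottle, 60 mm wide, 150 mm high; a bystander to be left alone. Origin: centre of its underside.
- steel_bowl: Steel bowl, 120 mm wide, 45 mm high; a bystander to be left alone. Origin: centre of its underside.
Things that resemble listed ones, but are neither listed nor needed, are in the scene too. Leave any orange look-alike of the rack_a alone.

How it is judged:
By the outcome, as a careful person would: the job done as asked, in the order asked, and still so for the second after the job is handed in, with the robot touching nothing.
Of rack_a, rack_b, rack_c only 2 to 3 are there at a start; the rules pass over those that are not, and their reading is None.
At some moment in a run one of rack_a, rack_b, rack_c may be knocked a few centimetres aside while the robot is not near it.
It also fails if it takes over 210 s, if anything falls off the work surface, if the arm or the gripper's body presses on something with over 40 N, if the wrist force passes 120 N, or if a joint passes its speed limit or range.

ROBOT

A 7-joint arm with a two-finger parallel gripper is mounted at the origin on the work surface. World frame = base frame: x ahead of the robot, y to its left, z up, the work surface at z = 0. Lengths are in m, angles in rad, forces in N, time in s.
With the tool pointing down it reaches from about 0.35 to 0.9 m from the base axis. Payload 8.1 kg.
Tool frame: the origin (TCP) lies on the centre line of the jaws, within the pads' length; the fingertips stand 19 mm ahead of it and the grasp point (between the pads) is the TCP (arm.tip_reach is the distance from the TCP to the fingertips, in m); z points along the fingers, y is the line along which they close (so a half turn about z gives the same grasp; the last joint's range is limited). The gripper opens to 92 mm and grips with 3 to 60 N. Pads are 19 mm wide; open, the fingers measure 130 mm over their backs; the gripper's body (75 mm by 190 mm) begins 47 mm behind the grasp point.
Start: joints at [-1.365, 0.434, 0.025, 1.573, -0.012, 1.134, -0.075], TCP at [0.19, 0.595, 0.246] pointing down, gripper open.
Joint ranges: [-2.62, 2.62], [-0.44, 2.09], [-1.27, 1.32], [0.08, 2.57], [-1.32, 4.46], [0.12, 2], [-2.74, 2.74]. Speed limits (rad/s): [2.22, 2.22, 3.01, 3.01, 3.14, 3.14, 3.14].

INTERFACE

Orientations are given as a rotation vector (axis times angle).
In Python, from cell import arm gives the robot as it stands.
- The arm moves only by the tool arm_command, never from a script. Its argument "targets" is a list that holds one entry, the list of rows, each a list of 6 numbers: the shift along the tool's x, y, z in m, then the turn, a rotation vector about the tool's x, y, z in rad. A call has 1 to 10 rows; each row shifts and turns the commanded pose from where the row before left it, along the tool's axes as they then stand; what a row does not reach is not made up. A row lasts 1/8 s, in which the tool goes at most 62.5 mm and 10.7 degrees, less where a joint would pass 70% of its speed; a pose out of reach is approached as far as the arm can. A call with a gripper value outside its range is refused whole. "jaw" is the finger opening in m, from 0 to 0.0918, set as the call begins (left out, the last holds). The fingers move at their own pace and stop on an object; "newtons" is the grip in N (left out, the last holds). Time passes only in rows, so rows that do not move let the fingers close. It gives the time, the measured TCP pose, the force, the opening and the grip force at its end, in the units of the state.
- arm.observe(): the state, without advancing time (a new reading comes with each control period).
- arm.get_image(name): name is "side" or "top"; returns a dict with "pixels" (420x560x3 uint8, red, green, blue), "z_map" (420x560 float32, m along the optical axis (not along the pixel's ray), 0 where there is no reading), "fx", "fy", "cx", "cy" (pixels), "dist" ([k1, k2, p1, p2, k3] as OpenCV has them; the pictures are not rectified), "xyz" and "rotation" of the camera in the world. Camera axes: x right, y down, z forward; pixel columns grow to the right and rows downward; lengths in m; the calibration is good to about 2 mm. A picture is of the moment at which its call begins.
- arm.sign_off(): hands the job in; it is judged then, once.
The state is a dict: "clock": time; "joints": joint angles; "dq": joint speeds; "joint_efforts": joint torques, N m; "position": TCP position; "ee_rot": TCP orientation; "force": force on the tool from outside, world axes, zero at the start; "ft_torque": the same for the moment, N m; "width": opening from 0.0 (shut) to 1.0 (fully open); "gripper_force": force on a finger pad.
Only numpy, scipy, OpenCV 4.12 (cv2) and the standard library are available. Lean on these libraries where they do the work, as an engineer would, in place of code of your own. Each camera call takes 0.05 s, during which the arm holds its last target. There are 200 camera calls.

## Working session

There is one attempt and no reset: what is moved stays moved. The work goes in short steps, Python scripts to look and compute and a tool call to move; the robot and the scene stay as the last step left them, time stands still between calls to the robot, and variables do not carry over. Pictures are saved under pics/ and viewed, at most 14 in all, crops included, and the job is handed in when it is done.

Besides the shell and the picture viewer there is one more tool, called after "Call:" by a JSON object that holds its "fn" and its "kwargs". arm_command: Moves the arm, as the interface text tells. Its arguments: {"type":"object","properties":{"targets":{"type":"array","items":{"type":"array","items":{"type":"array","items":{"type":"number"}}}},"jaw":{"type":"number"},"newtons":{"type":"number"}},"required":["targets"]}

```bash
ls; mkdir -p pics; cat > h.py <<'E'
import numpy as np, cv2
from cell import arm
from scipy.spatial.transform import Rotation as R
def snap(n):
    im=arm.get_image(n); np.save(f'{n}.npy',im,allow_pickle=True); return im
def load(n): return np.load(f'{n}.npy',allow_pickle=True).item()
def rot(im):
    r=np.array(im['rotation'],float); return r if r.shape==(3,3) else R.from_rotvec(r).as_matrix()
def cam(im): return np.array([[im['fx'],0,im['cx']],[0,im['fy'],im['cy']],[0,0,1]]),np.array(im['dist'],float)
def px(im,u,v,z=None):
    """world point at pixel: from depth, or by plane z"""
    K,d=cam(im); p=cv2.undistortPoints(np.array([[[u,v]]],float),K,d)[0,0]
    ray=rot(im)@np.array([p[0],p[1],1]); o=np.array(im['xyz'])
    s=im['z_map'][int(round(v)),int(round(u))] if z is None else (z-o[2])/ray[2]
    return o+s*ray
def cloud(im):
    K,d=cam(im); h,w=im['z_map'].shape
    uu,vv=np.meshgrid(np.arange(w),np.arange(h))
    p=cv2.undistortPoints(np.stack([uu,vv],-1).reshape(-1,1,2).astype(float),K,d).reshape(h,w,2)
    c=np.dstack([p,np.ones((h,w))])*im['z_map'][...,None]
    return c@rot(im).T+np.array(im['xyz'])
def save(im,name,crop=None,f=1):
    a=im['pixels'][...,::-1]
    if crop: u0,v0,u1,v1=crop; a=a[v0:v1,u0:u1]
    cv2.imwrite(f'pics/{name}.png',cv2.resize(a,None,fx=f,fy=f,interpolation=cv2.INTER_CUBIC))
def state():
    s=arm.observe(); print({k:np.round(s[k],4).tolist() for k in('clock','joints','position','ee_rot','force','width','gripper_force')}); return s
E
python3 - <<'E'
from h import *
state()
for n in('top','side'):
    im=snap(n); print(n,im['xyz'],np.round(rot(im),3).tolist(),im['fx']); save(im,n+'0',f=1.4)
print(arm.tip_reach)
E
```

```text
pics
{'clock': 0.0, 'joints': [-1.3646, 0.4352, 0.025, 1.5741, -0.0116, 1.134, -0.0751], 'position': [0.1898, 0.595, 0.2449], 'ee_rot': [-0.4832, -3.1041, 0.0025], 'force': [-0.1697, 0.2501, 0.189], 'width': 1.0005, 'gripper_force': 0.0}
top [0.32488329 0.03249048 1.14066005] [[-0.02, -0.983, 0.18], [-1.0, 0.017, -0.015], [0.012, -0.18, -0.984]] 398.88939997704915
side [ 0.01259423 -0.70393343  0.70313484] [[0.812, -0.324, 0.486], [-0.584, -0.46, 0.669], [0.006, -0.827, -0.562]] 441.5558404407334
0.019
```

View pics/top0.png

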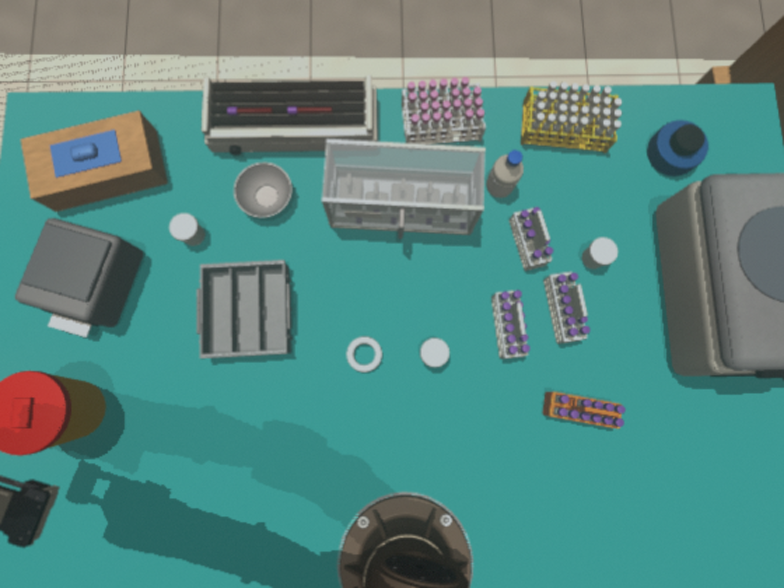

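View pics/side0.png

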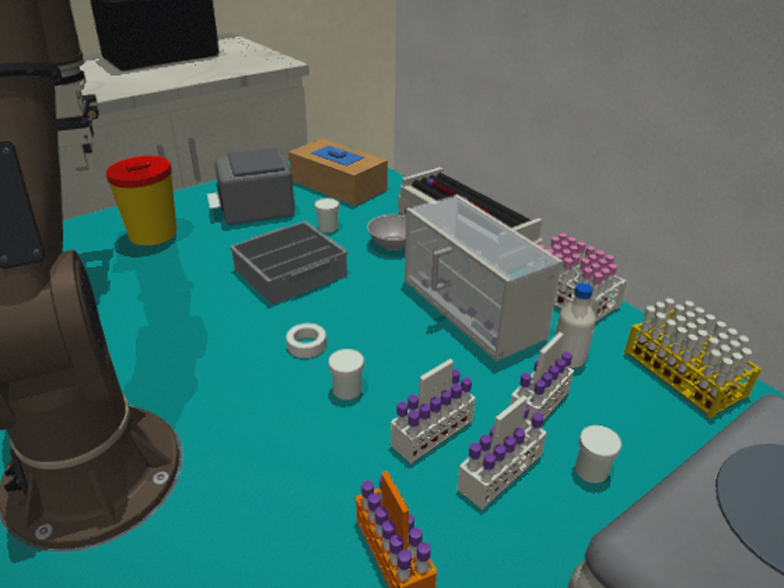

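```bash
python3 - <<'E'
from h import *
T=load('top');S=load('side')
ct,cs=cloud(T),cloud(S)
def rect(P):
    (c,wh,a)=cv2.minAreaRect((P[:,:2]*1000).astype(np.float32)); 
    if wh[0]<wh[1]: wh=wh[::-1]; a+=90
    return np.round(c,1),np.round(wh,1),round((a+90)%180-90,1)
print('table z',np.median(ct[200:260,60:100,2]), np.median(ct[330:360,420:500,2]))
for n,u,v in(('nearbottle',531,238),('right',567,307),('left',511,324),('orange',585,410)):
    p=px(T,u/1.4,v/1.4,0.05)
    for nm,c in(('top',ct),('side',cs),('both',np.concatenate([ct.reshape(-1,3),cs.reshape(-1,3)]))):
        q=c.reshape(-1,3); q=q[np.hypot(*(q[:,:2]-p[:2]).T)<.085]
        from numpy import array
        h=q[(q[:,2]>.1)&(q[:,2]<.14)]
        # connected: keep near median
        b=q[(q[:,2]>.012)&(q[:,2]<.052)]
        print(n,nm,p.round(3),'handle',len(h),rect(h) if len(h)>5 else'', 'body',len(b),rect(b) if len(b)>5 else '', h[:,2].max() if len(h) else '')
p=px(T,246/1.4,310/1.4,0.03)
q=ct.reshape(-1,3);q=q[(np.abs(q[:,:2]-p[:2])<.13).all(1)&(q[:,2]>.05)&(q[:,2]<.062)]; print('carrier',p,len(q),rect(q))
q=cs.reshape(-1,3);q=q[(np.abs(q[:,:2]-p[:2])<.13).all(1)&(q[:,2]>.05)&(q[:,2]<.062)]; print('carrier side',len(q),rect(q))
save(T,'binT',(215,90,370,185),5); save(T,'racksT',(340,130,440,260),4.5)
save(S,'binS',(270,125,420,265),4)
E
```

```text
table z 0.0023151316905117847 0.00044008154812757994
nearbottle top [ 0.621 -0.268  0.05 ] handle 149 (array([ 623.3, -270.5]), array([59.1,  9.4]), 13.1) body 329 (array([ 610.5, -274.1]), array([143. ,  48.2]), 14.1) 0.13345704540144543
nearbottle side [ 0.621 -0.268  0.05 ] handle 209 (array([ 622.7, -271.6]), array([62.6,  9.4]), 14.0) body 453 (array([ 622.9, -273.2]), array([118.4,  46.9]), 12.3) 0.13252653782864987
nearbottle both [ 0.621 -0.268  0.05 ] handle 358 (array([ 622.6, -271.2]), array([62.5, 10.5]), 13.4) body 782 (array([ 610.7, -275. ]), array([142.8,  50.1]), 13.7) 0.13345704540144543
right top [ 0.479 -0.33   0.05 ] handle 156 (array([ 480.3, -331.6]), array([59.3,  9.8]), 8.9) body 401 (array([ 480.5, -331.6]), array([136.2,  47.8]), 7.5) 0.13485976433079672
right side [ 0.479 -0.33   0.05 ] handle 312 (array([ 478.8, -334.4]), array([60.4,  9.6]), 8.9) body 1021 (array([ 479.2, -334.7]), array([138.3,  46.9]), 6.7) 0.13180707904845868
right both [ 0.479 -0.33   0.05 ] handle 468 (array([ 479.3, -333.1]), array([61.8, 12.2]), 8.3) body 1422 (array([ 479.2, -332
[... 605 characters left out ...]
79 -0.349  0.05 ] handle 100 (array([ 279.9, -349.1]), array([59.5,  8. ]), 78.9) body 302 (array([ 279.9, -349.3]), array([136.1,  47. ]), 78.7) 0.13376655896354128
orange side [ 0.279 -0.349  0.05 ] handle 375 (array([ 277.6, -352.1]), array([60.8,  8.9]), 79.0) body 944 (array([ 277.1, -351.5]), array([138.4,  47.8]), 79.9) 0.13224325317053431
orange both [ 0.279 -0.349  0.05 ] handle 475 (array([ 278.5, -350.9]), array([63.5, 10.2]), 79.0) body 1246 (array([ 278.4, -350.8]), array([139.7,  49.2]), 79.1) 0.13376655896354128
carrier [0.48718069 0.30823968 0.03      ] 797 (array([487.5, 308.7]), array([185.5, 183.3]), 2.2)
carrier side 520 (array([486. , 305.9]), array([189.3, 185.1]), 2.4)
```

View pics/binT.png

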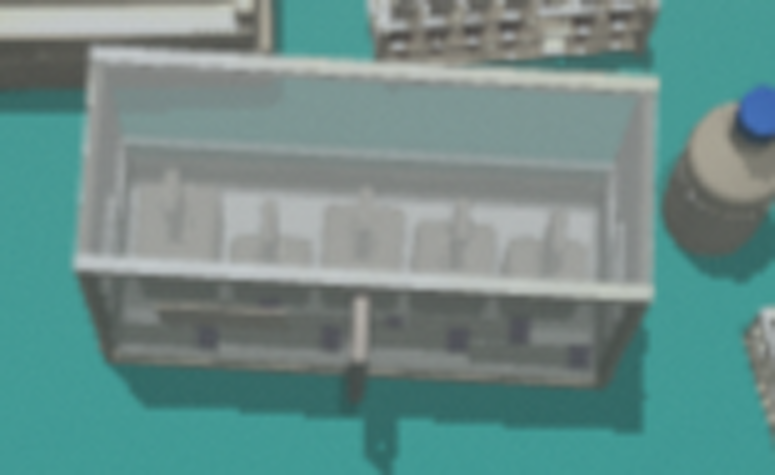

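View pics/racksT.png

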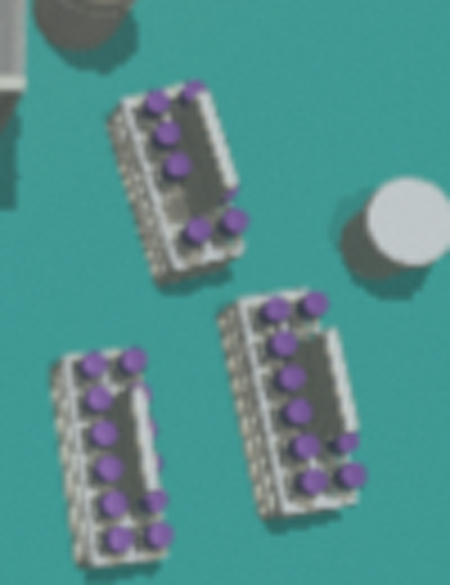

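```bash
python3 - <<'E'
from h import *
from scipy.optimize import least_squares
T=load('top');S=load('side')
ct,cs=cloud(T).reshape(-1,3),cloud(S).reshape(-1,3)
def carrier(c):
    q=c[(np.abs(c[:,:2]-[.487,.308])<.12).all(1)&(c[:,2]>.052)&(c[:,2]<.06)][:,:2]
    def f(p):
        a=p[2];d=q-p[:2];x=d@[np.cos(a),np.sin(a)];y=d@[-np.sin(a),np.cos(a)]
        return np.minimum(abs(abs(x)-.087),abs(abs(y)-.081))*1000
    best=min((least_squares(f,[.487+dx,.308,a],loss='soft_l1',x_scale=[.01,.01,.05],diff_step=1e-4) for dx in(-.003,.003) for a in(-.05,0,.05)),key=lambda r:r.cost)
    return best.x.round(4),len(q),best.cost/len(q)
print(carrier(ct),carrier(cs),carrier(np.r_[ct,cs]))
tl=[px(T,215+u/5,90+v/5,.165).round(4) for u,v in((75,262),(652,292),(90,50),(658,82))];print(tl)
for c in(ct,cs):
    q=c[(c[:,0]>.5)&(c[:,0]<.75)&(c[:,1]>-.25)&(c[:,1]<.2)]
    r=q[(q[:,2]>.158)&(q[:,2]<.172)];print('roof',len(r),r[:,:2].min(0).round(4),r[:,:2].max(0).round(4))
    h=q[(q[:,2]>.08)&(q[:,2]<.152)&(abs(q[:,1]+.02)<.05)&(q[:,0]<.61)]
    for z in np.arange(.08,.155,.01):
        k=h[abs(h[:,2]-z)<.005]; 
        if len(k):print(round(z,3),len(k),np.median(k,0).round(4),k[:,:2].min(0).round(4),k[:,:2].max(0).round(4))
E
```

```text
(array([0.4872, 0.3078, 0.0373]), 714, np.float64(2.0647831545970963)) (array([0.4864, 0.3058, 0.041 ]), 398, np.float64(2.1955797748570145)) (array([0.487 , 0.3071, 0.0376]), 1112, np.float64(2.1668544605356566))
[array([0.6689, 0.142 , 0.165 ]), array([ 0.6482, -0.1527,  0.165 ]), array([0.7845, 0.1345, 0.165 ]), array([ 0.7624, -0.1615,  0.165 ])]
roof 4130 [ 0.6427 -0.1594] [0.75   0.1425]
roof 2492 [ 0.6413 -0.162 ] [0.75   0.1415]
```

View pics/binS.png

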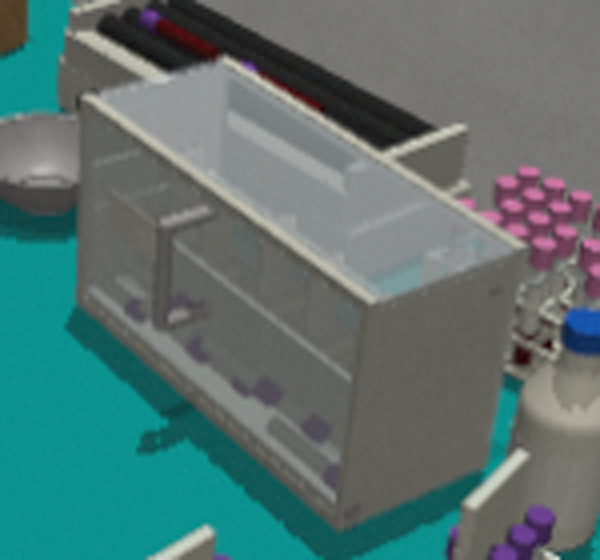

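```bash
python3 - <<'E'
from h import *
T=load('top');S=load('side')
ct,cs=cloud(T).reshape(-1,3),cloud(S).reshape(-1,3)
for c in(ct,cs):
    q=c[(c[:,0]>.5)&(c[:,0]<.83)&(c[:,1]>-.25)&(c[:,1]<.25)]
    r=q[(q[:,2]>.159)&(q[:,2]<.171)]
    r=r[(abs(r[:,1]+.01)<.17)]
    print(cv2.minAreaRect((r[:,:2]*1000).astype(np.float32)))
    ps=-.072;d=q-[.660,-.0055,0];x=d[:,0]*np.cos(ps)+d[:,1]*np.sin(ps);y=-d[:,0]*np.sin(ps)+d[:,1]*np.cos(ps);q=np.c_[x,y,d[:,2]]
    for z in np.arange(.03,.165,.01):
        k=q[(abs(q[:,2]-z)<.005)&(x>-.055)&(x<-.012)&(abs(y)<.03)]
        if len(k):print(round(z,3),len(k),np.median(k,0).round(4),k[:,:2].min(0).round(4),k[:,:2].max(0).round(4))
E
```

```text
((715.34326171875, -8.968017578125), (296.2092590332031, 124.55618286132812), 85.78515625)
0.08 3 [-0.0428  0.0002  0.0786] [-0.0441 -0.0027] [-0.0417  0.0029]
0.09 2 [-0.0423 -0.001   0.0878] [-0.0429 -0.0024] [-0.0417  0.0004]
0.1 3 [-0.0434  0.0007  0.1018] [-0.0443 -0.002 ] [-0.0422  0.0033]
0.11 4 [-0.0424 -0.0004  0.1086] [-0.0428 -0.0043] [-0.0399  0.0036]
0.12 5 [-0.0419  0.0012  0.1224] [-0.044  -0.0039] [-0.0408  0.004 ]
0.13 4 [-0.0423  0.0002  0.1332] [-0.0442 -0.0036] [-0.0416  0.0042]
0.14 4 [-0.0425  0.0004  0.1415] [-0.0438 -0.0033] [-0.0416  0.0045]
0.15 24 [-0.0272  0.002   0.1523] [-0.0432 -0.0045] [-0.0128  0.0055]
0.16 22 [-0.0322  0.0004  0.1561] [-0.0426 -0.003 ] [-0.0133  0.0036]
((714.3409423828125, -11.11395263671875), (300.165283203125, 126.87355041503906), 85.9676513671875)
0.07 4 [-0.0309 -0.0036  0.0741] [-0.0442 -0.0042] [-0.0185 -0.0006]
0.08 44 [-0.0291 -0.004   0.0795] [-0.0446 -0.0077] [-0.0125  0.001 ]
0.09 14 [-0.0432 -0.0037  0.0896] [-0.0472 -0.0084] [-0.0379  0.0018]
0.1 13 [-0.0428 -0.0028  0.0991] [-0.0473 -0.0069] [-0.0347  0.003 ]
0.11 11 [-0.0427 -0.0045  0.1089] [-0.0451 -0.0072] [-0.0361 -0.0024]
0.12 17 [-0.0425 -0.0037  0.1203] [-0.0458 -0.0081] [-0.036  -0.0017]
0.13 14 [-0.0424 -0.0037  0.1316] [-0.047  -0.0058] [-0.0387 -0.0013]
0.14 12 [-0.0431 -0.0048  0.1399] [-0.0462 -0.0087] [-0.0389  0.0009]
0.15 49 [-0.0328 -0.0036  0.1506] [-0.045  -0.0074] [-0.0141  0.0023]
0.16 1 [-0.0149 -0.0037  0.1551] [-0.0149 -0.0037] [-0.0149 -0.0037]
```

```bash
cat >> h.py <<'E'
def tool(psi,tilt=0):
    """tool down, closing line at 90deg+psi; tilt: top towards the robot (about the lane/bin y axis)"""
    return R.from_euler('z',psi)*R.from_euler('y',-tilt)*R.from_matrix(np.diag([-1,1,-1.]))
def plan(wps,step=.05,ang=.15,start=None):
    """wps: (x,y,z,psi[,tilt]); prints rows in tool axes"""
    if start is None:
        s=arm.observe(); p,r=np.array(s['position']),R.from_rotvec(s['ee_rot'])
    else: p,r=np.array(start[:3]),tool(*start[3:])
    rows=[]
    for w in wps:
        q,g=np.array(w[:3]),tool(*w[3:]); dr=(r.inv()*g).as_rotvec()
        n=max(1,int(np.ceil(np.linalg.norm(q-p)/step-1e-6)),int(np.ceil(np.linalg.norm(dr)/ang)))
        for i in range(n):
            a=np.round(np.r_[r.inv().apply((q-p)/(n-i)),(r.inv()*g).as_rotvec()/(n-i)],4)
            rows.append((a+0).tolist()); p=p+r.apply(a[:3]); r=r*R.from_rotvec(a[3:])
    for i in range(0,len(rows),10): print(str([rows[i:i+10]]).replace(' ',''))
E
python3 - <<'E'
from h import *
plan([(.40,.30,.30,-.1),(.447,-.2185,.28,.08),(.447,-.2185,.16,.08)])
plan([(.447,-.2185,.113,.08)],.03,start=(.447,-.2185,.16,.08))
E
```

```text
[[[-0.0362,-0.0272,-0.0068,-0.0002,0.0,-0.0261],[-0.0355,-0.0281,-0.0068,-0.0002,0.0,-0.0261],[-0.0348,-0.029,-0.0069,-0.0002,0.0,-0.0261],[-0.034,-0.0299,-0.0068,-0.0002,0.0,-0.0261],[-0.0332,-0.0308,-0.0069,-0.0001,0.0,-0.0261],[-0.0324,-0.0316,-0.0069,-0.0002,0.0,-0.0261],[-0.0316,-0.0325,-0.0068,-0.0001,0.0,-0.0261],[-0.0307,-0.0332,-0.0069,-0.0002,0.0,-0.0262],[-0.009,-0.0465,0.0018,0.0,0.0,-0.0164],[-0.0082,-0.0466,0.0018,0.0,0.0,-0.0164]]]
[[[-0.0074,-0.0467,0.0018,0.0,0.0,-0.0164],[-0.0067,-0.0469,0.0018,0.0,0.0,-0.0163],[-0.0059,-0.047,0.0018,0.0,0.0,-0.0164],[-0.0051,-0.047,0.0018,0.0,0.0,-0.0163],[-0.0043,-0.0471,0.0018,0.0,0.0,-0.0164],[-0.0036,-0.0472,0.0018,0.0,0.0,-0.0163],[-0.0028,-0.0473,0.0019,0.0,0.0,-0.0164],[-0.002,-0.0473,0.0018,0.0,0.0,-0.0163],[-0.0013,-0.0473,0.0019,0.0,0.0,-0.0164],[0.0,0.0,0.04,0.0,0.0,0.0]]]
[[[0.0,0.0,0.04,0.0,0.0,0.0],[0.0,0.0,0.04,0.0,0.0,0.0]]]
[[[0.0,0.0,0.0235,0.0,0.0,0.0],[0.0,0.0,0.0235,0.0,0.0,0.0]]]
```

Call:
{"fn": "arm_command", "kwargs": {"targets": [[[-0.036,-0.027,-0.007,0,0,-0.026],[-0.036,-0.028,-0.007,0,0,-0.026],[-0.035,-0.029,-0.007,0,0,-0.026],[-0.034,-0.03,-0.007,0,0,-0.026],[-0.033,-0.031,-0.007,0,0,-0.026],[-0.032,-0.032,-0.007,0,0,-0.026],[-0.032,-0.032,-0.007,0,0,-0.026],[-0.031,-0.033,-0.007,0,0,-0.026],[-0.009,-0.046,0.002,0,0,-0.016],[-0.008,-0.047,0.002,0,0,-0.016]]], "jaw": 0.05, "newtons": 30}}

```text
clock: 1.35
position: [0.4091, 0.2047, 0.2974]
ee_rot: [-0.108, -3.139, 0.0]
force: [0.7, -0.1, 0.0]
width: 0.543
gripper_force: 0.0
```

Call:
{"fn": "arm_command", "kwargs": {"targets": [[[-0.007,-0.047,0.002,0,0,-0.016],[-0.007,-0.047,0.002,0,0,-0.016],[-0.006,-0.047,0.002,0,0,-0.016],[-0.005,-0.047,0.002,0,0,-0.016],[-0.004,-0.047,0.002,0,0,-0.016],[-0.004,-0.047,0.002,0,0,-0.016],[-0.003,-0.047,0.002,0,0,-0.016],[-0.002,-0.047,0.002,0,0,-0.016],[-0.001,-0.047,0.002,0,0,-0.016],[0,0,0.04,0,0,0]]]}}

```text
clock: 2.6
position: [0.4469, -0.2219, 0.2411]
ee_rot: [-0.11, 3.135, -0.006]
force: [-0.1, 1.2, -0.3]
width: 0.546
gripper_force: 0.0
```

Call:
{"fn": "arm_command", "kwargs": {"targets": [[[0,0,0.04,0,0,0],[0,0,0.02,0,0,0],[0,0,0,0,0,0]]]}}

```text
clock: 2.98
position: [0.4447, -0.2168, 0.1784]
ee_rot: [0.117, -3.136, -0.001]
force: [0.4, 0.3, -0.1]
width: 0.545
gripper_force: 0.0
```

```bash
cat >> h.py <<'E'
def rect(P):
    (c,wh,a)=cv2.minAreaRect((P[:,:2]*1000).astype(np.float32))
    if wh[0]<wh[1]: wh=wh[::-1]; a+=90
    return np.round(c,1),np.round(wh,1),round((a+90)%180-90,1)
def racks(pts,zl=(.1,.14),rad=.04,names=('top','side')):
    for n in names:
        c=cloud(snap(n)).reshape(-1,3)
        for p in pts:
            q=c[(np.hypot(*(c[:,:2]-p).T)<rad)&(c[:,2]>zl[0])&(c[:,2]<zl[1])]
            print(n,p,len(q),rect(q) if len(q)>5 else '')
E
python3 - <<'E'
from h import *
state()
racks([(.447,-.2185),(.479,-.333),(.6225,-.271)],(.105,.138),.06)
plan([(.447,-.2185,.18,.08),(.447,-.2185,.113,.08)])
E
```

```text
{'clock': 2.975, 'joints': [-0.0822, 0.3216, 0.5467, 2.0006, -0.2141, 0.8787, 2.2255], 'position': [0.4447, -0.2168, 0.1784], 'ee_rot': [0.1174, -3.1359, -0.0015], 'force': [0.3949, 0.2762, -0.1047], 'width': 0.5455, 'gripper_force': 0.0}
top (0.447, -0.2185) 12 (array([ 448. , -220.4]), array([54.7,  2.9]), 5.0)
top (0.479, -0.333) 0 
top (0.6225, -0.271) 132 (array([ 623.4, -270.6]), array([58.3,  9.9]), 13.0)
side (0.447, -0.2185) 263 (array([ 447.2, -219.6]), array([60.7,  9.9]), 4.6)
side (0.479, -0.333) 271 (array([ 479.2, -334.3]), array([60.3,  9.5]), 7.1)
side (0.6225, -0.271) 182 (array([ 622.7, -272.1]), array([61.1,  9. ]), 13.7)
[[[-0.0008,-0.0012,0.0003,-0.0002,0.0003,-0.005],[0.0,0.0,0.0335,0.0,0.0,0.0],[0.0,0.0,0.0335,0.0,0.0,0.0]]]
```

Call:
{"fn": "arm_command", "kwargs": {"targets": [[[-0.001,-0.001,0.015,0,0,-0.005],[0,0,0.025,0,0,0],[0,0,0.025,0,0,0],[0,0,0,0,0,0]]]}}

```text
clock: 3.58
position: [0.446, -0.2177, 0.1134]
ee_rot: [0.126, -3.136, -0.001]
force: [-1.0, -0.2, 0.3]
width: 0.544
gripper_force: 0.0
```

Call:
{"fn": "arm_command", "kwargs": {"targets": [[[0,0,0,0,0,0],[0,0,0,0,0,0],[0,0,0,0,0,0],[0,0,0,0,0,0],[0,0,-0.01,0,0,0],[0,0,-0.03,0,0,0],[0,0,-0.04,0,0,0],[0,0,-0.04,0,0,0],[0,0,-0.04,0,0,0],[0,0,-0.01,0,0,0]]], "jaw": 0.0, "newtons": 40}}

```text
clock: 4.82
position: [0.4476, -0.2187, 0.2873]
ee_rot: [-0.125, 3.135, -0.001]
force: [-0.5, 0.5, -3.8]
width: 0.083
gripper_force: 40.0
```

```bash
python3 - <<'E'
from h import *
s=state()
c,_=[*s['position'][:2]],0
racks([tuple(np.round(c,4))],(.12,.27),.09,names=('side',))
plan([(.5045,.3617,.285,.0375)])
E
```

```text
{'clock': 4.825, 'joints': [-0.1442, 0.1955, 0.5936, 1.851, -0.1217, 1.127, 2.1432], 'position': [0.4476, -0.2187, 0.2873], 'ee_rot': [-0.1253, 3.1352, -0.0014], 'force': [-0.4962, 0.5224, -3.7646], 'width': 0.0832, 'gripper_force': 39.9943}
side (np.float64(0.4476), np.float64(-0.2187)) 3075 (array([ 448.3, -219.7]), array([132. ,  50.2]), 3.6)
[[[-0.0086,0.0478,0.0002,-0.0001,0.0003,0.0035],[-0.0084,0.0478,0.0002,-0.0001,0.0003,0.0036],[-0.0083,0.0479,0.0002,0.0,0.0003,0.0035],[-0.0081,0.0479,0.0001,-0.0001,0.0003,0.0036],[-0.0079,0.0479,0.0002,0.0,0.0003,0.0035],[-0.0078,0.048,0.0001,-0.0001,0.0002,0.0036],[-0.0076,0.048,0.0002,0.0,0.0003,0.0035],[-0.0074,0.048,0.0001,-0.0001,0.0002,0.0036],[-0.0072,0.0481,0.0002,0.0,0.0003,0.0035],[-0.0071,0.0481,0.0001,-0.0001,0.0002,0.0036]]]
[[[-0.0069,0.0481,0.0002,0.0,0.0003,0.0035],[-0.0067,0.0481,0.0001,-0.0001,0.0002,0.0036]]]
```

Call:
{"fn": "arm_command", "kwargs": {"targets": [[[-0.008,0.048,0,0,0,0.004],[-0.008,0.048,0,0,0,0.004],[-0.008,0.048,0,0,0,0.004],[-0.008,0.048,0,0,0,0.004],[-0.008,0.048,0,0,0,0.004],[-0.008,0.048,0,0,0,0.004],[-0.008,0.048,0,0,0,0.004],[-0.008,0.048,0,0,0,0.003],[-0.007,0.048,0,0,0,0.003],[-0.007,0.048,0,0,0,0.003]]]}}

```text
clock: 6.12
position: [0.4941, 0.2669, 0.2829]
ee_rot: [0.067, -3.138, 0.002]
force: [0.6, 0.1, -2.7]
width: 0.087
gripper_force: 40.0
```

Call:
{"fn": "arm_command", "kwargs": {"targets": [[[-0.007,0.048,0,0,0,0.003],[-0.007,0.048,0,0,0,0.003],[0,0,0.03,0,0,0],[0,0,0.04,0,0,0],[0,0,0.02,0,0,0],[0,0,0,0,0,0],[0,0,0,0,0,0]]]}}

```text
clock: 7.0
position: [0.505, 0.3622, 0.1949]
ee_rot: [0.058, -3.141, 0.0]
force: [-0.1, 1.1, -2.2]
width: 0.084
gripper_force: 40.0
```

```bash
python3 - <<'E'
from h import *
s=state()
c=tuple(np.round(s['position'][:2],4))
racks([c],(.105,.137),.1)
save(load('side'),'hoverS',(150,130,270,260),4)
plan([(.5045,.3617,.19,.0375)])
E
```

```text
{'clock': 7.0, 'joints': [-0.8806, 0.4763, 0.2514, 1.6607, -0.134, 1.0216, 1.0218], 'position': [0.505, 0.3622, 0.1949], 'ee_rot': [0.058, -3.141, 0.0002], 'force': [-0.0522, 1.0755, -2.2482], 'width': 0.0838, 'gripper_force': 39.9945}
top (np.float64(0.505), np.float64(0.3622)) 209 (array([469. , 361.4]), array([53.8, 49.5]), 1.6)
side (np.float64(0.505), np.float64(0.3622)) 448 (array([505.6, 361.8]), array([130.9,  55. ]), 4.5)
[[[0.0009,-0.0008,0.0057,0.001,0.0013,-0.0005]]]
```

View pics/hoverS.png

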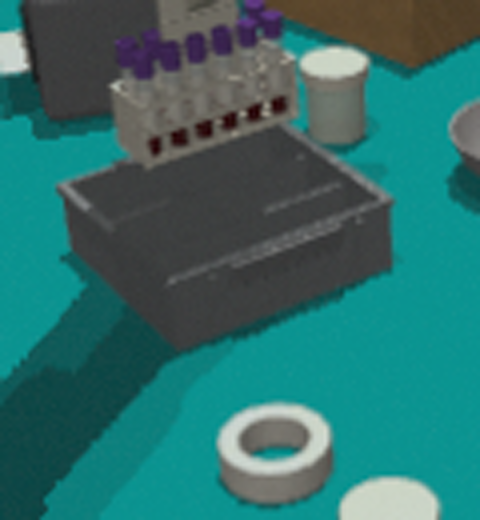

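Call:
{"fn": "arm_command", "kwargs": {"targets": [[[0.001,-0.001,0.01,0,0,0],[0,0,0.01,0,0,0],[0,0,0.01,0,0,0],[0,0,0.005,0,0,0],[0,0,0.005,0,0,0],[0,0,0,0,0,0]]]}}

```text
clock: 7.85
position: [0.5038, 0.3612, 0.1544]
ee_rot: [0.058, -3.141, 0.001]
force: [0.4, 0.1, -2.3]
width: 0.091
gripper_force: 40.0
```

Call:
{"fn": "arm_command", "kwargs": {"targets": [[[0,0,0.01,0,0,0],[0,0,0,0,0,0]]]}}

```text
clock: 8.1
position: [0.5034, 0.361, 0.1439]
ee_rot: [0.058, -3.14, 0.001]
force: [-0.0, -0.3, -2.0]
width: 0.09
gripper_force: 40.0
```

Call:
{"fn": "arm_command", "kwargs": {"targets": [[[0,0,0.01,0,0,0],[0,0,0.01,0,0,0],[0,0,0,0,0,0],[0,0,0,0,0,0]]]}}

```text
clock: 8.6
position: [0.5049, 0.3616, 0.1253]
ee_rot: [-0.058, 3.139, 0.002]
force: [-0.2, -0.5, 5.2]
width: 0.083
gripper_force: 40.0
```

Call:
{"fn": "arm_command", "kwargs": {"targets": [[[-0.002,0,0,0,0,0],[0,0,0,0,0,0]]]}}

```text
clock: 8.85
position: [0.5051, 0.3616, 0.1253]
ee_rot: [0.059, -3.14, -0.001]
force: [-7.0, -2.4, 11.5]
width: 0.083
gripper_force: 40.0
```

Call:
{"fn": "arm_command", "kwargs": {"targets": [[[-0.002,0,0,0,0,0],[0,0,0,0,0,0]]]}}

```text
clock: 9.1
position: [0.5053, 0.3616, 0.1254]
ee_rot: [0.06, -3.137, 0.0]
force: [-13.4, -4.8, 17.8]
width: 0.083
gripper_force: 40.0
```

```bash
python3 - <<'E'
from h import *
for n in('top','side'):
    c=cloud(snap(n)).reshape(-1,3)
    q=c[(abs(c[:,0]-.5045)<.1)&(abs(c[:,1]-.3615)<.03)&(c[:,2]>.04)&(c[:,2]<.15)]
    x=(q[:,0]-.5045)
    for a in np.arange(-.07,.07,.01):
        k=q[abs(x-a)<.005]; print(n,round(a,2),len(k),np.percentile(k[:,2],[50,95]).round(4) if len(k) else '')
save(load('side'),'inS',(140,120,270,240),4.5)
E
```

```text
top -0.07 21 [0.0493 0.0585]
top -0.06 89 [0.0559 0.0917]
top -0.05 84 [0.0874 0.0929]
top -0.04 59 [0.0572 0.0899]
top -0.03 106 [0.0865 0.1015]
top -0.02 39 [0.0571 0.0928]
top -0.01 29 [0.0586 0.0899]
top 0.0 2 [0.0547 0.0557]
top 0.01 0 
top 0.02 0 
top 0.03 0 
top 0.04 0 
top 0.05 0 
top 0.06 10 [0.0892 0.0925]
top 0.07 26 [0.056  0.0592]
side -0.07 17 [0.0483 0.0555]
side -0.06 95 [0.0549 0.0878]
side -0.05 91 [0.0736 0.0902]
side -0.04 40 [0.0597 0.0898]
side -0.03 108 [0.0808 0.1251]
side -0.02 96 [0.0883 0.132 ]
side -0.01 163 [0.1101 0.1478]
side 0.0 80 [0.089  0.1329]
side 0.01 94 [0.0785 0.1255]
side 0.02 63 [0.087  0.1168]
side 0.03 93 [0.0734 0.1141]
side 0.04 30 [0.0567 0.0895]
side 0.05 92 [0.0716 0.09  ]
side 0.06 41 [0.0557 0.0887]
side 0.07 19 [0.0534 0.0556]
```

View pics/inS.png

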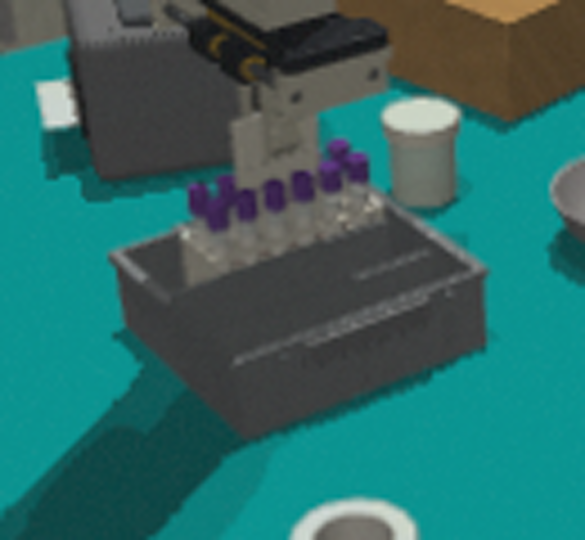

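Call:
{"fn": "arm_command", "kwargs": {"targets": [[[0.002,0,-0.004,0,0,0],[0.001,0,0,0,0,0],[0,0,0,0,0,0]]]}}

```text
clock: 9.57
position: [0.5051, 0.3612, 0.1284]
ee_rot: [-0.058, 3.141, -0.0]
force: [-0.5, -0.1, -2.3]
width: 0.085
gripper_force: 40.0
```

Call:
{"fn": "arm_command", "kwargs": {"targets": [[[0,0,0,0,0,0],[0,0,0,0,0,0],[0,0,0,0,0,0],[0,0,-0.02,0,0,0],[0,0,-0.04,0,0,0],[0,0,-0.04,0,0,0],[0,0,-0.05,0,0,0],[0,0,-0.01,0,0,0],[0,0,0,0,0,0]]], "jaw": 0.035}}

```text
clock: 10.7
position: [0.5051, 0.3614, 0.2892]
ee_rot: [-0.058, 3.14, 0.002]
force: [1.0, -0.5, -1.4]
width: 0.379
gripper_force: 0.0
```

```bash
python3 - <<'E'
from h import *
state()
racks([(.5045,.3617),(.479,-.333),(.6225,-.271)],(.11,.14),.06)
plan([(.555,.05,.285,.1),(.6225,-.271,.285,.235)])
E
```

```text
{'clock': 10.7, 'joints': [-0.8944, 0.3995, 0.272, 1.5373, -0.1118, 1.2187, 1.0036], 'position': [0.5051, 0.3614, 0.2892], 'ee_rot': [-0.0583, 3.14, 0.0015], 'force': [1.0312, -0.5385, -1.3752], 'width': 0.3794, 'gripper_force': 0.0}
top (0.5045, 0.3617) 97 (array([496.7, 359.4]), array([41.,  8.]), 3.2)
top (0.479, -0.333) 132 (array([ 480.1, -331.3]), array([59.4,  9.8]), 9.0)
top (0.6225, -0.271) 117 (array([ 623.5, -270.1]), array([58. , 10.5]), 11.6)
side (0.5045, 0.3617) 163 (array([504.4, 359.5]), array([58.4, 14.8]), 5.1)
side (0.479, -0.333) 236 (array([ 479.7, -334.1]), array([62.5,  9.1]), 8.2)
side (0.6225, -0.271) 161 (array([ 622.5, -271.9]), array([60.7,  9.1]), 13.5)
[[[-0.0056,-0.0447,0.0004,-0.0002,-0.0002,-0.009],[-0.0052,-0.0447,0.0004,-0.0002,-0.0003,-0.009],[-0.0048,-0.0447,0.0003,-0.0002,-0.0002,-0.009],[-0.0044,-0.0448,0.0004,-0.0001,-0.0003,-0.0089],[-0.004,-0.0448,0.0003,-0.0002,-0.0002,-0.009],[-0.0035,-0.0449,0.0003,-0.0001,-0.0003,-0.0089],[-0.0032,-0.0449,0.0004,-0.0002,-0.0002,-0.009],[-0.005,-0.0466,0.0,0.0,0.0,-0.0193],[-0.0041,-0.0467,0.0,0.0,0.0,-0.0193],[-0.0032,-0.0467,0.0,0.0,0.0,-0.0193]]]
[[[-0.0023,-0.0468,0.0,0.0,0.0,-0.0193],[-0.0014,-0.0469,0.0,0.0,0.0,-0.0193],[-0.0005,-0.0468,0.0,0.0,0.0,-0.0192],[0.0004,-0.0469,0.0,0.0,0.0,-0.0193]]]
```

Call:
{"fn": "arm_command", "kwargs": {"targets": [[[-0.006,-0.045,0,0,0,-0.009],[-0.005,-0.045,0,0,0,-0.009],[-0.005,-0.045,0,0,0,-0.009],[-0.004,-0.045,0,0,0,-0.009],[-0.004,-0.045,0,0,0,-0.009],[-0.004,-0.045,0,0,0,-0.009],[-0.003,-0.045,0,0,0,-0.009],[-0.005,-0.047,0,0,0,-0.019],[-0.004,-0.047,0,0,0,-0.019],[-0.003,-0.047,0,0,0,-0.019]]], "jaw": 0.05}}

```text
clock: 12.05
position: [0.5842, -0.091, 0.2871]
ee_rot: [0.248, -3.129, -0.0]
force: [0.1, 1.7, 0.1]
width: 0.543
gripper_force: 0.0
```

Call:
{"fn": "arm_command", "kwargs": {"targets": [[[-0.002,-0.047,0,0,0,-0.019],[-0.001,-0.047,0,0,0,-0.018],[-0.001,-0.047,0,0,0,-0.018],[0,-0.047,0,0,0,-0.018],[0,0,0.04,0,0,0],[0,0,0.04,0,0,0],[0,0,0,0,0,0],[0,0,0,0,0,0]]]}}

```text
clock: 13.05
position: [0.6234, -0.274, 0.2094]
ee_rot: [-0.361, 3.121, -0.0]
force: [0.9, -0.1, -0.3]
width: 0.546
gripper_force: 0.0
```

```bash
python3 - <<'E'
from h import *
state()
racks([(.479,-.333),(.6225,-.271)],(.105,.138),.06,('side',))
plan([(.6228,-.2712,.18,.23),(.6228,-.2712,.117,.23)])
E
```

```text
{'clock': 13.05, 'joints': [0.0832, 0.5731, 0.408, 1.4906, -0.2402, 1.1273, 2.3372], 'position': [0.6234, -0.274, 0.2094], 'ee_rot': [-0.3607, 3.1207, -0.0005], 'force': [0.8664, -0.0838, -0.3381], 'width': 0.5458, 'gripper_force': 0.0}
side (0.479, -0.333) 279 (array([ 478.6, -334.5]), array([61.6,  9.2]), 7.9)
side (0.6225, -0.271) 184 (array([ 623.8, -272.1]), array([61.7,  9. ]), 14.1)
[[[0.0004,0.0032,0.0302,-0.0012,0.0015,0.0002],[0.0,0.0,0.0315,0.0,0.0,0.0],[0.0,0.0,0.0315,0.0,0.0,0.0]]]
```

Call:
{"fn": "arm_command", "kwargs": {"targets": [[[0,0.003,0.03,0,0,0],[0,0,0.03,0,0,0],[0,0,0.02,0,0,0],[0,0,0.012,0,0,0],[0,0,0,0,0,0]]]}}

```text
clock: 13.72
position: [0.6225, -0.2709, 0.1166]
ee_rot: [0.361, -3.121, -0.0]
force: [-0.0, 0.0, 0.8]
width: 0.546
gripper_force: 0.0
```

Call:
{"fn": "arm_command", "kwargs": {"targets": [[[0,0,0,0,0,0],[0,0,0,0,0,0],[0,0,0,0,0,0],[0,0,0,0,0,0],[0,0,-0.01,0,0,0],[0,0,-0.03,0,0,0],[0,0,-0.04,0,0,0],[0,0,-0.04,0,0,0],[0,0,-0.04,0,0,0],[0,0,-0.01,0,0,0]]], "jaw": 0.0, "newtons": 50}}

```text
clock: 14.98
position: [0.6232, -0.2716, 0.2899]
ee_rot: [-0.36, 3.117, -0.003]
force: [0.5, 0.3, -3.7]
width: 0.08
gripper_force: 50.0
```

```bash
python3 - <<'E'
from h import *
s=state()
racks([(.479,-.333)],(.105,.138),.06,('side',))
plan([(.5135,.3075,.285,.0375)])
E
```

```text
{'clock': 14.975, 'joints': [0.0692, 0.5139, 0.4309, 1.3871, -0.2162, 1.2825, 2.3121], 'position': [0.6232, -0.2716, 0.2899], 'ee_rot': [-0.3599, 3.1169, -0.0032], 'force': [0.4989, 0.2612, -3.6938], 'width': 0.0804, 'gripper_force': 49.9794}
side (0.479, -0.333) 278 (array([ 480.2, -334.4]), array([62.3,  8.8]), 8.1)
[[[-0.0021,0.049,0.0003,-0.0001,0.0003,0.016],[-0.0013,0.0491,0.0003,-0.0001,0.0003,0.0161],[-0.0005,0.0491,0.0003,-0.0001,0.0003,0.016],[0.0002,0.0491,0.0003,-0.0001,0.0003,0.0161],[0.001,0.0491,0.0003,-0.0001,0.0002,0.016],[0.0018,0.0491,0.0003,-0.0001,0.0003,0.0161],[0.0026,0.049,0.0003,-0.0002,0.0002,0.016],[0.0034,0.049,0.0003,-0.0001,0.0003,0.0161],[0.0042,0.0489,0.0003,-0.0002,0.0002,0.016],[0.005,0.0488,0.0004,-0.0001,0.0003,0.0161]]]
[[[0.0058,0.0488,0.0003,-0.0002,0.0002,0.016],[0.0065,0.0486,0.0004,-0.0001,0.0003,0.0161]]]
```

Call:
{"fn": "arm_command", "kwargs": {"targets": [[[-0.002,0.049,0,0,0,0.016],[-0.001,0.049,0,0,0,0.016],[0,0.049,0,0,0,0.016],[0,0.049,0,0,0,0.016],[0.001,0.049,0,0,0,0.016],[0.002,0.049,0,0,0,0.016],[0.003,0.049,0,0,0,0.016],[0.003,0.049,0,0,0,0.016],[0.004,0.049,0,0,0,0.016],[0.005,0.049,0,0,0,0.016]]]}}

```text
clock: 16.27
position: [0.5291, 0.2123, 0.285]
ee_rot: [0.109, -3.137, 0.002]
force: [0.6, -0.1, -4.1]
width: 0.087
gripper_force: 50.0
```

Call:
{"fn": "arm_command", "kwargs": {"targets": [[[0.006,0.049,0,0,0,0.016],[0.006,0.048,0,0,0,0.016],[0,0,0.03,0,0,0],[0,0,0.04,0,0,0],[0,0,0.015,0,0,0],[0,0,0,0,0,0],[0,0,0,0,0,0]]]}}

```text
clock: 17.15
position: [0.5132, 0.3074, 0.2029]
ee_rot: [-0.059, 3.14, 0.002]
force: [-0.5, -0.1, -2.3]
width: 0.082
gripper_force: 50.0
```

```bash
python3 - <<'E'
from h import *
s=state()
c=tuple(np.round(s['position'][:2],4))
print('rack_c'); racks([c],(.105,.13),.08,('side',))
plan([(.5135,.3075,.19,.0375)])
E
```

```text
{'clock': 17.15, 'joints': [-0.832, 0.4326, 0.2866, 1.7149, -0.1403, 1.0123, 1.1124], 'position': [0.5132, 0.3074, 0.2029], 'ee_rot': [-0.0592, 3.1395, 0.0017], 'force': [-0.4522, -0.1181, -2.2909], 'width': 0.0819, 'gripper_force': 49.9971}
rack_c
side (np.float64(0.5132), np.float64(0.3074)) 400 (array([513.6, 320.4]), array([117.9,  81.7]), 2.2)
[[[-0.0002,0.0,0.0132,0.0013,0.0019,0.0003]]]
```

Call:
{"fn": "arm_command", "kwargs": {"targets": [[[0,0,0.012,0,0,0],[0,0,0.012,0,0,0],[0,0,0.01,0,0,0],[0,0,0.01,0,0,0],[0,0,0.008,0,0,0],[0,0,0,0,0,0]]]}}

```text
clock: 17.95
position: [0.5121, 0.3071, 0.149]
ee_rot: [0.06, -3.14, 0.001]
force: [-0.1, 0.2, -2.3]
width: 0.081
gripper_force: 50.0
```

Call:
{"fn": "arm_command", "kwargs": {"targets": [[[0,0,0.01,0,0,0],[0,0,0.01,0,0,0],[0,0,0,0,0,0],[0,0,0,0,0,0]]]}}

```text
clock: 18.45
position: [0.5126, 0.3071, 0.1298]
ee_rot: [-0.06, 3.141, -0.0]
force: [-0.8, -0.2, -3.0]
width: 0.083
gripper_force: 50.0
```

Call:
{"fn": "arm_command", "kwargs": {"targets": [[[0,0,0.005,0,0,0],[0,0,0,0,0,0],[-0.002,0,0,0,0,0],[0,0,0,0,0,0]]]}}

```text
clock: 18.95
position: [0.5129, 0.3075, 0.1276]
ee_rot: [0.061, -3.139, -0.002]
force: [-16.5, -5.0, 31.9]
width: 0.084
gripper_force: 50.0
```

Call:
{"fn": "arm_command", "kwargs": {"targets": [[[-0.002,0,0,0,0,0],[0,0,0,0,0,0]]]}}

```text
clock: 19.2
position: [0.513, 0.3075, 0.1276]
ee_rot: [0.062, -3.135, -0.001]
force: [-23.3, -6.9, 38.3]
width: 0.085
gripper_force: 50.0
```

Call:
{"fn": "arm_command", "kwargs": {"targets": [[[-0.001,0,0,0,0,0],[0,0,0,0,0,0]]]}}

```text
clock: 19.45
position: [0.5131, 0.3075, 0.1276]
ee_rot: [0.062, -3.134, -0.001]
force: [-28.0, -7.3, 41.5]
width: 0.08
gripper_force: 50.0
```

Call:
{"fn": "arm_command", "kwargs": {"targets": [[[0.003,0,-0.005,0,0,0],[0,0,0,0,0,0]]]}}

```text
clock: 19.7
position: [0.5131, 0.3074, 0.1301]
ee_rot: [0.061, -3.139, -0.0]
force: [-5.8, -0.5, 0.7]
width: 0.084
gripper_force: 50.0
```

Call:
{"fn": "arm_command", "kwargs": {"targets": [[[-0.002,0,-0.001,0,0,0],[0,0,0,0,0,0]]]}}

```text
clock: 19.95
position: [0.5135, 0.3075, 0.1301]
ee_rot: [0.061, -3.136, 0.001]
force: [-10.8, -0.9, 3.3]
width: 0.08
gripper_force: 50.0
```

Call:
{"fn": "arm_command", "kwargs": {"targets": [[[-0.002,0,0,0,0,0],[0,0,0,0,0,0]]]}}

```text
clock: 20.2
position: [0.514, 0.3076, 0.1298]
ee_rot: [0.062, -3.133, 0.002]
force: [-14.4, -0.7, 5.6]
width: 0.089
gripper_force: 50.0
```

Call:
{"fn": "arm_command", "kwargs": {"targets": [[[0.004,0,0.001,0,0,0],[0,0,0.001,0,0,0],[0,0,0,0,0,0]]]}}

```text
clock: 20.58
position: [0.5132, 0.3074, 0.1284]
ee_rot: [0.061, -3.139, 0.0]
force: [-6.5, 0.2, 0.1]
width: 0.082
gripper_force: 50.0
```

Call:
{"fn": "arm_command", "kwargs": {"targets": [[[0,0,0,0,0,0],[0,0,0,0,0,0],[0,0,0,0,0,0],[0,0,-0.02,0,0,0],[0,0,-0.04,0,0,0],[0,0,-0.04,0,0,0],[0,0,-0.05,0,0,0],[0,0,-0.01,0,0,0],[0,0,0,0,0,0]]], "jaw": 0.03}}

```text
clock: 21.7
position: [0.5147, 0.3073, 0.2891]
ee_rot: [-0.06, 3.14, 0.001]
force: [0.1, 0.1, -0.8]
width: 0.326
gripper_force: 0.0
```

```bash
python3 - <<'E'
from h import *
state()
racks([(.505,.3612),(.5135,.3075),(.479,-.333)],(.11,.14),.045)
for n in('top','side'):
    c=cloud(load(n)).reshape(-1,3)
    for p in((.505,.3612),(.5135,.3075)):
        q=c[(abs(c[:,0]-p[0])<.08)&(abs(c[:,1]-p[1])<.025)&(c[:,2]>.08)&(c[:,2]<.1)];print(n,len(q),np.percentile(q[:,2],[50,90]).round(4))
plan([(.46,0,.285,.08),(.4795,-.3328,.21,.14)])
E
```

```text
{'clock': 21.7, 'joints': [-0.8467, 0.3636, 0.3073, 1.5948, -0.1158, 1.1996, 1.0925], 'position': [0.5147, 0.3073, 0.2891], 'ee_rot': [-0.0598, 3.1399, 0.0013], 'force': [0.0787, 0.1248, -0.7885], 'width': 0.3261, 'gripper_force': 0.0}
top (0.505, 0.3612) 109 (array([501. , 360.3]), array([50.4,  8.5]), 3.2)
top (0.5135, 0.3075) 107 (array([513.3, 306.6]), array([55.8,  9.9]), 0.7)
top (0.479, -0.333) 127 (array([ 480.4, -331. ]), array([59.7,  9.5]), 7.8)
side (0.505, 0.3612) 164 (array([504.9, 358.3]), array([60.1, 13.1]), 3.2)
side (0.5135, 0.3075) 181 (array([512.3, 304.8]), array([61.4, 15.1]), 1.3)
side (0.479, -0.333) 232 (array([ 479.6, -334.1]), array([60.1,  9.4]), 7.5)
top 227 [0.0906 0.0936]
top 176 [0.0903 0.0933]
side 162 [0.0883 0.0938]
side 258 [0.0885 0.0961]
[[[0.0094,-0.0435,0.0004,-0.0002,-0.0002,-0.006],[0.0096,-0.0435,0.0004,-0.0001,-0.0002,-0.006],[0.0099,-0.0434,0.0004,-0.0002,-0.0002,-0.006],[0.0101,-0.0433,0.0004,-0.0001,-0.0003,-0.006],[0.0104,-0.0433,0.0003,-0.0002,-0.0002,-0.006],[0.0107,-0.0432,0.0003,-0.0001,-0.0003,-0.0059],[0.0109,-0.0432,0.0004,-0.0002,-0.0002,-0.006],[0.001,-0.0476,0.0107,0.0,0.0,-0.0086],[0.0014,-0.0476,0.0107,0.0,0.0,-0.0086],[0.0019,-0.0476,0.0107,0.0,0.0,-0.0086]]]
[[[0.0023,-0.0476,0.0107,0.0,0.0,-0.0085],[0.0026,-0.0475,0.0107,0.0,0.0,-0.0086],[0.0031,-0.0475,0.0107,0.0,0.0,-0.0085],[0.0034,-0.0475,0.0108,0.0,0.0,-0.0086]]]
```

Both seated (caps at 91 mm). Now rack_a.

Call:
{"fn": "arm_command", "kwargs": {"targets": [[[0.01,-0.044,0,0,0,-0.006],[0.01,-0.044,0,0,0,-0.006],[0.01,-0.043,0,0,0,-0.006],[0.01,-0.043,0,0,0,-0.006],[0.01,-0.043,0,0,0,-0.006],[0.011,-0.043,0,0,0,-0.006],[0.011,-0.043,0,0,0,-0.006],[0.001,-0.048,0.01,0,0,-0.009],[0.001,-0.048,0.01,0,0,-0.009],[0.002,-0.048,0.01,0,0,-0.009]]], "jaw": 0.05}}

```text
clock: 23.05
position: [0.4676, -0.1443, 0.2572]
ee_rot: [0.169, -3.135, -0.0]
force: [0.6, 0.2, 0.5]
width: 0.548
gripper_force: 0.0
```

Call:
{"fn": "arm_command", "kwargs": {"targets": [[[0.002,-0.048,0.01,0,0,-0.008],[0.003,-0.048,0.01,0,0,-0.008],[0.003,-0.048,0.01,0,0,-0.008],[0.003,-0.046,0.01,0,0,-0.008],[0,0,0,0,0,0],[0,0,0,0,0,0]]]}}

```text
clock: 23.8
position: [0.4794, -0.3325, 0.2173]
ee_rot: [0.217, -3.132, -0.002]
force: [-0.2, 0.6, -0.1]
width: 0.543
gripper_force: 0.0
```

```bash
python3 - <<'E'
from h import *
state()
racks([(.479,-.333)],(.105,.138),.06,('side',))
plan([(.4798,-.3327,.18,.137),(.4798,-.3327,.117,.137)])
E
```

```text
{'clock': 23.8, 'joints': [0.1013, 0.4285, 0.584, 1.7475, -0.2672, 1.0484, 2.4883], 'position': [0.4794, -0.3325, 0.2173], 'ee_rot': [0.2174, -3.1319, -0.0023], 'force': [-0.1701, 0.6261, -0.0871], 'width': 0.5432, 'gripper_force': 0.0}
side (0.479, -0.333) 273 (array([ 479.1, -334.2]), array([62.5, 10.2]), 7.3)
[[[0.0001,-0.0009,0.0378,0.0015,-0.0013,0.0029],[0.0,0.0,0.0315,0.0,0.0,0.0],[0.0,0.0,0.0315,0.0,0.0,0.0]]]
```

Call:
{"fn": "arm_command", "kwargs": {"targets": [[[0,0,0.03,0,0,0],[0,0,0.03,0,0,0],[0,0,0.02,0,0,0],[0,0,0.02,0,0,0],[0,0,0,0,0,0]]]}}

```text
clock: 24.48
position: [0.4796, -0.331, 0.1176]
ee_rot: [0.221, -3.132, -0.003]
force: [-0.4, 0.4, 0.2]
width: 0.543
gripper_force: 0.0
```

Call:
{"fn": "arm_command", "kwargs": {"targets": [[[0,0,0,0,0,0],[0,0,0,0,0,0],[0,0,0,0,0,0],[0,0,0,0,0,0],[0,0,-0.01,0,0,0],[0,0,-0.03,0,0,0],[0,0,-0.04,0,0,0],[0,0,-0.04,0,0,0],[0,0,-0.04,0,0,0],[0,0,-0.01,0,0,0]]], "jaw": 0.0, "newtons": 50}}

```text
clock: 25.72
position: [0.4805, -0.334, 0.2915]
ee_rot: [-0.218, 3.131, -0.003]
force: [-0.0, 0.5, -3.6]
width: 0.082
gripper_force: 50.0
```

```bash
python3 - <<'E'
from h import *
s=state()
plan([(.505,.2535,.285,.0375)])
E
```

```text
{'clock': 25.725, 'joints': [0.0739, 0.3633, 0.6172, 1.6465, -0.2234, 1.1989, 2.4507], 'position': [0.4805, -0.334, 0.2915], 'ee_rot': [-0.2176, 3.1305, -0.0033], 'force': [-0.0081, 0.5195, -3.5902], 'width': 0.0816, 'gripper_force': 49.9971}
[[[-0.0088,0.0482,0.0005,-0.0002,0.0003,0.0084],[-0.0084,0.0483,0.0005,-0.0002,0.0003,0.0084],[-0.008,0.0483,0.0005,-0.0002,0.0003,0.0084],[-0.0076,0.0484,0.0005,-0.0002,0.0003,0.0085],[-0.0072,0.0485,0.0005,-0.0002,0.0003,0.0084],[-0.0067,0.0485,0.0005,-0.0002,0.0003,0.0085],[-0.0063,0.0486,0.0005,-0.0002,0.0003,0.0084],[-0.0059,0.0486,0.0005,-0.0002,0.0003,0.0085],[-0.0055,0.0487,0.0005,-0.0001,0.0003,0.0084],[-0.0051,0.0487,0.0005,-0.0002,0.0003,0.0085]]]
[[[-0.0047,0.0488,0.0005,-0.0001,0.0002,0.0084],[-0.0044,0.0489,0.0005,-0.0002,0.0003,0.0085]]]
```

Call:
{"fn": "arm_command", "kwargs": {"targets": [[[-0.009,0.048,0,0,0,0.008],[-0.008,0.048,0,0,0,0.009],[-0.008,0.048,0,0,0,0.008],[-0.008,0.049,0,0,0,0.009],[-0.007,0.049,0,0,0,0.008],[-0.007,0.049,0,0,0,0.009],[-0.006,0.049,0,0,0,0.008],[-0.006,0.049,0,0,0,0.009],[-0.005,0.049,0,0,0,0.008],[-0.005,0.049,0,0,0,0.009]]]}}

```text
clock: 26.98
position: [0.4987, 0.1599, 0.2877]
ee_rot: [0.084, -3.139, 0.001]
force: [0.6, -0.7, -2.0]
width: 0.081
gripper_force: 50.0
```

Call:
{"fn": "arm_command", "kwargs": {"targets": [[[-0.005,0.049,0,0,0,0.008],[-0.005,0.047,0,0,0,0.009],[0,0,0.03,0,0,0],[0,0,0.04,0,0,0],[0,0,0.015,0,0,0],[0,0,0,0,0,0],[0,0,0,0,0,0]]]}}

```text
clock: 27.85
position: [0.5055, 0.2551, 0.205]
ee_rot: [-0.058, 3.14, 0.002]
force: [-0.3, 0.2, -2.0]
width: 0.084
gripper_force: 50.0
```

```bash
python3 - <<'E'
from h import *
s=state()
racks([tuple(np.round(s['position'][:2],4))],(.105,.13),.08,('side',))
plan([(.505,.2535,.19,.0375)])
E
```

```text
{'clock': 27.85, 'joints': [-0.8173, 0.3833, 0.3465, 1.7953, -0.153, 0.9873, 1.1979], 'position': [0.5055, 0.2551, 0.205], 'ee_rot': [-0.0576, 3.1395, 0.0016], 'force': [-0.2623, 0.2066, -2.0282], 'width': 0.0845, 'gripper_force': 49.9977}
side (np.float64(0.5055), np.float64(0.2551)) 501 (array([505.8, 250.5]), array([140.8,  51.5]), -0.1)
[[[0.0006,-0.0017,0.0151,0.0013,0.002,-0.0007]]]
```

Call:
{"fn": "arm_command", "kwargs": {"targets": [[[0.002,-0.0015,0.012,0,0,0],[0,0,0.012,0,0,0],[0,0,0.01,0,0,0],[0,0,0.01,0,0,0],[0,0,0.008,0,0,0],[0,0,0,0,0,0]]]}}

```text
clock: 28.65
position: [0.5024, 0.2532, 0.151]
ee_rot: [0.058, -3.14, 0.001]
force: [-1.0, 0.2, -1.2]
width: 0.081
gripper_force: 50.0
```

Call:
{"fn": "arm_command", "kwargs": {"targets": [[[0,0,0.01,0,0,0],[0,0,0.01,0,0,0],[0,0,0.002,0,0,0],[0,0,0,0,0,0]]]}}

```text
clock: 29.15
position: [0.503, 0.2534, 0.1304]
ee_rot: [-0.058, 3.141, 0.001]
force: [-2.6, -1.2, 9.6]
width: 0.083
gripper_force: 50.0
```

Call:
{"fn": "arm_command", "kwargs": {"targets": [[[-0.002,0,-0.002,0,0,0],[0,0,0,0,0,0]]]}}

```text
clock: 29.4
position: [0.5049, 0.2534, 0.1315]
ee_rot: [-0.058, 3.141, -0.0]
force: [-0.4, 0.2, -2.1]
width: 0.084
gripper_force: 50.0
```

Call:
{"fn": "arm_command", "kwargs": {"targets": [[[-0.002,0,0,0,0,0],[0,0,0,0,0,0]]]}}

```text
clock: 29.65
position: [0.506, 0.2534, 0.1313]
ee_rot: [0.059, -3.139, 0.001]
force: [-2.8, -0.1, -2.3]
width: 0.081
gripper_force: 50.0
```

Call:
{"fn": "arm_command", "kwargs": {"targets": [[[-0.001,0,0,0,0,0],[0,0,0,0,0,0]]]}}

```text
clock: 29.9
position: [0.5062, 0.2535, 0.1313]
ee_rot: [0.059, -3.138, 0.001]
force: [-6.7, -0.2, -0.0]
width: 0.087
gripper_force: 50.0
```

Call:
{"fn": "arm_command", "kwargs": {"targets": [[[0.0015,0,0.001,0,0,0],[0,0,0,0,0,0],[0,0,0,0,0,0]]]}}

```text
clock: 30.28
position: [0.506, 0.2535, 0.1306]
ee_rot: [0.058, -3.141, 0.0]
force: [-3.7, 0.8, -2.1]
width: 0.084
gripper_force: 50.0
```

Call:
{"fn": "arm_command", "kwargs": {"targets": [[[0,0,0,0,0,0],[0,0,0,0,0,0],[0,0,0,0,0,0],[0,0,-0.02,0,0,0],[0,0,-0.04,0,0,0],[0,0,-0.04,0,0,0],[0,0,-0.05,0,0,0],[0,0,-0.01,0,0,0],[0,0,0,0,0,0]]], "jaw": 0.03}}

```text
clock: 31.4
position: [0.5065, 0.2536, 0.291]
ee_rot: [-0.058, 3.14, 0.001]
force: [0.9, 0.2, -0.0]
width: 0.33
gripper_force: 0.0
```

```bash
python3 - <<'E'
from h import *
state()
racks([(.505,.3612),(.5135,.3075),(.506,.2535)],(.11,.14),.045)
for n in('top','side'):
    c=cloud(load(n)).reshape(-1,3)
    for p in((.505,.3612),(.5135,.3075),(.506,.2535)):
        q=c[(abs(c[:,0]-p[0])<.08)&(abs(c[:,1]-p[1])<.025)&(c[:,2]>.08)&(c[:,2]<.1)];print(n,len(q),np.percentile(q[:,2],[50,90]).round(4))
save(load('top'),'carT',(130,150,230,280),4.5)
plan([(.56,.02,.25,-.073),(.622,-.004,.21,-.073),(.622,-.004,.142,-.073)])
E
```

```text
{'clock': 31.4, 'joints': [-0.8366, 0.3074, 0.37, 1.6764, -0.119, 1.1786, 1.171], 'position': [0.5065, 0.2536, 0.291], 'ee_rot': [-0.0584, 3.1399, 0.0013], 'force': [0.9444, 0.2391, -0.0296], 'width': 0.3303, 'gripper_force': 0.0}
top (0.505, 0.3612) 0 
top (0.5135, 0.3075) 57 (array([506.4, 306.3]), array([42.1,  8.7]), 4.0)
top (0.506, 0.2535) 83 (array([499.1, 252.8]), array([45. ,  8.3]), 0.8)
side (0.505, 0.3612) 161 (array([505.4, 358.4]), array([58.5, 13.5]), 2.7)
side (0.5135, 0.3075) 181 (array([512.8, 303.7]), array([61.7, 14.9]), -2.7)
side (0.506, 0.2535) 190 (array([509.6, 260.3]), array([57.8, 53.4]), 61.0)Traceback (most recent call last):
  File "<stdin>", line 7, in <module>
    return _quantile_unchecked(
        a, q, axis, out, overwrite_input, method, keepdims, weights)
    return _ureduce(a,
                    func=_quantile_ureduce_func,
    ...<5 lines>...
                    overwrite_input=overwrite_input,
                    method=method)
    r = func(a, **kwargs)
    result = _quantile(arr,
                       quantiles=q,
    ...<2 lines>...
                       out=out,
                       weights=wgt)
    slices_having_nans = np.isnan(arr[-1, ...])
                                  ~~~^^^^^^^^^
IndexError: index -1 is out of bounds for axis 0 with size 0
```

```bash
python3 - <<'E'
from h import *
plan([(.53,.02,.25,-.073),(.622,-.004,.21,-.073)])
ph=.75; n=10; r=(-.035,.128)
# tool rows for rotating about pivot by ph/n each (tool x=-bin x, tool z=-bin z)
a=ph/n; x,z=r; c,s=np.cos(a),np.sin(a)
nx,nz=x*c-z*s,x*s+z*c   # tilt toward -x
print('row tool dx,dz',-(nx-x),-(nz-z),'turn y',R.from_matrix((tool(0,0).inv()*tool(0,a)).as_matrix()).as_rotvec())
E
```

```text
[[[-0.0031,-0.0468,0.0079,-0.0002,-0.0003,0.022],[-0.0042,-0.0467,0.0079,-0.0002,-0.0003,0.022],[-0.0052,-0.0466,0.0079,-0.0002,-0.0004,0.0221],[-0.0062,-0.0465,0.0079,-0.0002,-0.0003,0.022],[-0.0073,-0.0464,0.0079,-0.0002,-0.0004,0.0221],[-0.0312,-0.0057,0.0133,0.0,0.0,0.0],[-0.0311,-0.0057,0.0133,0.0,0.0,0.0],[-0.0312,-0.0058,0.0134,0.0,0.0,0.0]]]
row tool dx,dz 0.00949261116483828 0.002982371036183429 turn y [ 0.    -0.075  0.   ]
```

Call:
{"fn": "arm_command", "kwargs": {"targets": [[[-0.003,-0.047,0.008,0,0,0.022],[-0.004,-0.047,0.008,0,0,0.022],[-0.005,-0.047,0.008,0,0,0.022],[-0.006,-0.046,0.008,0,0,0.022],[-0.007,-0.046,0.008,0,0,0.022],[-0.031,-0.006,0.013,0,0,0],[-0.031,-0.006,0.013,0,0,0],[-0.031,-0.006,0.01,0,0,0],[0,0,0,0,0,0],[0,0,0,0,0,0]]], "jaw": 0.035}}

```text
clock: 32.75
position: [0.6201, -0.0046, 0.2135]
ee_rot: [-0.115, -3.137, 0.001]
force: [0.2, 0.3, -0.6]
width: 0.377
gripper_force: 0.0
```

```bash
python3 - <<'E'
from h import *
state()
for n in('top','side'):
    c=cloud(snap(n)).reshape(-1,3)
    q=c[(abs(c[:,0]-.62)<.012)&(abs(c[:,1]+.004)<.015)&(c[:,2]>.09)&(c[:,2]<.156)]
    if len(q):print(n,len(q),q.min(0).round(4),q.max(0).round(4),np.median(q,0).round(4))
plan([(.622,-.0045,.18,-.073),(.622,-.0045,.142,-.073)],.03)
save(load('side'),'hand',(230,80,400,240),4)
E
```

```text
{'clock': 32.75, 'joints': [-0.3969, 0.4774, 0.4689, 1.6529, -0.2384, 1.0711, 1.6399], 'position': [0.6201, -0.0046, 0.2135], 'ee_rot': [-0.1149, -3.137, 0.0007], 'force': [0.2056, 0.2981, -0.6291], 'width': 0.3767, 'gripper_force': 0.0}
side 105 [ 0.613  -0.0109  0.0918] [0.6317 0.0016 0.1552] [ 0.6182 -0.0067  0.1285]
[[[-0.0009,-0.0001,0.0173,0.0001,-0.0004,0.0002],[-0.0009,-0.0001,0.0172,0.0001,-0.0005,0.0002],[0.0,0.0,0.019,0.0,0.0,0.0],[0.0,0.0,0.019,0.0,0.0,0.0]]]
```

View pics/hand.png

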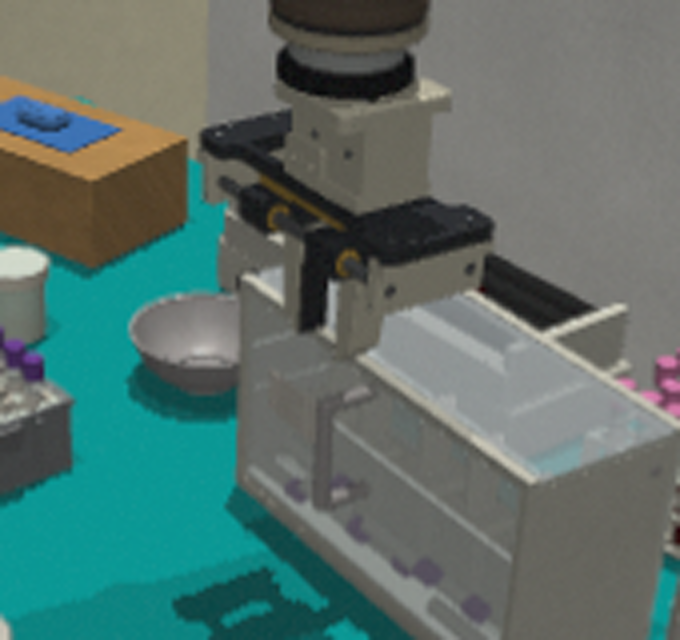

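Call:
{"fn": "arm_command", "kwargs": {"targets": [[[-0.001,0,0.02,0,0,0],[0,0,0.02,0,0,0],[0,0,0.02,0,0,0],[0,0,0.011,0,0,0],[0,0,0,0,0,0]]]}}

```text
clock: 33.48
position: [0.6216, -0.0043, 0.1435]
ee_rot: [-0.114, -3.139, -0.0]
force: [-0.4, -0.9, -0.0]
width: 0.383
gripper_force: 0.0
```

Call:
{"fn": "arm_command", "kwargs": {"targets": [[[0,0,0,0,0,0],[0,0,0,0,0,0],[0,0,0,0,0,0],[0,0,0,0,0,0]]], "jaw": 0.0, "newtons": 25}}

```text
clock: 33.98
position: [0.6226, -0.0029, 0.1443]
ee_rot: [0.112, 3.139, 0.003]
force: [-0.1, 5.3, 3.6]
width: 0.103
gripper_force: 25.0
```

Call:
{"fn": "arm_command", "kwargs": {"targets": [[[0.0095,0,0.003,0,-0.075,0],[0,0,0,0,0,0]]]}}

```text
clock: 34.22
position: [0.6128, -0.0023, 0.1412]
ee_rot: [0.109, 3.062, -0.001]
force: [2.7, 5.5, -1.0]
width: 0.101
gripper_force: 25.0
```

Call:
{"fn": "arm_command", "kwargs": {"targets": [[[0.0095,0,0.003,0,-0.075,0],[0.0095,0,0.003,0,-0.075,0],[0.0095,0,0.003,0,-0.075,0],[0,0,0,0,0,0]]]}}

```text
clock: 34.72
position: [0.5854, -0.0003, 0.1282]
ee_rot: [0.101, 2.838, -0.013]
force: [-2.5, 6.3, 8.2]
width: 0.103
gripper_force: 25.0
```

Call:
{"fn": "arm_command", "kwargs": {"targets": [[[0.0095,0,0.003,0,-0.075,0],[0.0095,0,0.003,0,-0.075,0],[0.0095,0,0.003,0,-0.075,0],[0,0,0,0,0,0]]]}}

```text
clock: 35.22
position: [0.5676, 0.0008, 0.1184]
ee_rot: [0.074, 2.684, -0.003]
force: [3.4, 16.7, -5.1]
width: 0.102
gripper_force: 25.0
```

Call:
{"fn": "arm_command", "kwargs": {"targets": [[[0.0095,0,0.003,0,-0.075,0],[0.0095,0,0.003,0,-0.075,0],[0,0,0,0,0,0]]]}}

```text
clock: 35.6
position: [0.5658, -0.0002, 0.1398]
ee_rot: [0.035, 2.626, 0.024]
force: [-4.9, 35.7, 10.8]
width: 0.1
gripper_force: 25.0
```

Call:
{"fn": "arm_command", "kwargs": {"targets": [[[0.0095,0,0.003,0,-0.075,0],[0,0,0,0,0,0]]]}}

```text
clock: 35.85
position: [0.5659, -0.0131, 0.1593]
ee_rot: [0.058, 2.59, -0.005]
force: [0.3, -0.0, -0.1]
width: 0.006
gripper_force: 0.0
```

```bash
python3 - <<'E'
from h import *
s=state(); p=np.array(s['position']); z=R.from_rotvec(s['ee_rot']).apply([0,0,1]); print(z, 'tilt',np.arcsin(z[0]))
piv=np.array([.657,-.0065,.012]); d=p-piv; ex=np.array([np.cos(-.073),np.sin(-.073),0]); dx=d@ex
print(dx,d[2],'bin angle',np.arctan2(.128,-.035)*-1+np.arctan2(d[2],dx))
save(snap('side'),'open',(230,80,400,240),4); save(snap('top'),'openT')
E
```

```text
{'clock': 35.85, 'joints': [-0.6389, 0.2792, 0.6368, 2.3312, -1.3171, 0.1176, 2.7415], 'position': [0.5659, -0.0131, 0.1593], 'ee_rot': [0.0582, 2.5899, -0.0052], 'force': [0.3177, -0.0155, -0.1139], 'width': 0.0065, 'gripper_force': 0.0}
[ 0.52334839 -0.01549552 -0.8519779 ] tilt 0.5507757227658602
-0.09035100706774019 0.14726010172767318 bin angle 0.28340810520138926
```

View pics/open.png

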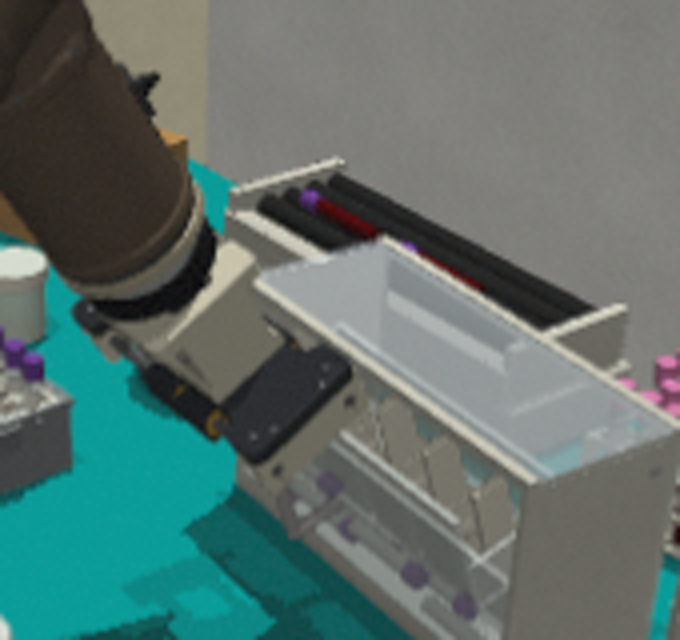

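Call:
{"fn": "arm_command", "kwargs": {"targets": [[[0,0,-0.02,0,0.05,0],[0,0,-0.03,0,0.06,0],[0,0,-0.03,0,0.06,0],[0,0,-0.02,0,0.06,0],[0,0,0,0,0,0],[0,0,0,0,0,0]]], "jaw": 0.035}}

```text
clock: 36.7
position: [0.5275, -0.0105, 0.2369]
ee_rot: [0.056, 2.791, 0.013]
force: [-0.6, -0.8, -0.1]
width: 0.38
gripper_force: 0.0
```

```bash
python3 - <<'E'
from h import *
s=state(); z=R.from_rotvec(s['ee_rot']).apply([0,0,1]); print('tilt',np.arctan2(z[0],-z[2]),z)
save(snap('top'),'openT',(215,70,370,200),5);S=snap('side')
for n in('top','side'):
    c=cloud(load(n)).reshape(-1,3); ps=-.073;d=c-[.657,-.0065,.012];x=d[:,0]*np.cos(ps)+d[:,1]*np.sin(ps);y=-d[:,0]*np.sin(ps)+d[:,1]*np.cos(ps);q=np.c_[x,y,d[:,2]]
    k=q[(x<-.02)&(x>-.16)&(abs(y)<.008)&(q[:,2]>.02)&(q[:,2]<.15)]
    print(n,len(k))
    for zz in np.arange(.03,.15,.01):
        m=k[abs(k[:,2]-zz)<.005]
        if len(m): print(round(zz,3),len(m),m[:,0].min().round(4),m[:,0].max().round(4))
E
```

```text
{'clock': 36.7, 'joints': [-1.1839, 0.1995, 1.2896, 2.1669, -0.3909, 0.5974, 1.886], 'position': [0.5275, -0.0105, 0.2369], 'ee_rot': [0.0564, 2.7906, 0.0126], 'force': [-0.5569, -0.8227, -0.0661], 'width': 0.3804, 'gripper_force': 0.0}
tilt 0.35046397686266445 [ 0.34333305  0.00182047 -0.93921196]
top 64
0.05 1 -0.0421 -0.0421
0.06 2 -0.0457 -0.0407
0.08 1 -0.0239 -0.0239
0.09 3 -0.0278 -0.0252
0.1 1 -0.0298 -0.0298
0.12 5 -0.0741 -0.0582
0.13 35 -0.0747 -0.0458
0.14 16 -0.054 -0.0426
side 256
0.05 15 -0.0618 -0.0213
0.06 51 -0.0653 -0.0223
0.07 21 -0.0684 -0.0247
0.08 21 -0.0709 -0.0279
0.09 21 -0.0753 -0.0298
0.1 22 -0.0786 -0.0342
0.11 23 -0.0803 -0.0368
0.12 34 -0.0833 -0.0404
0.13 41 -0.0739 -0.0424
0.14 7 -0.048 -0.044
```

View pics/openT.png

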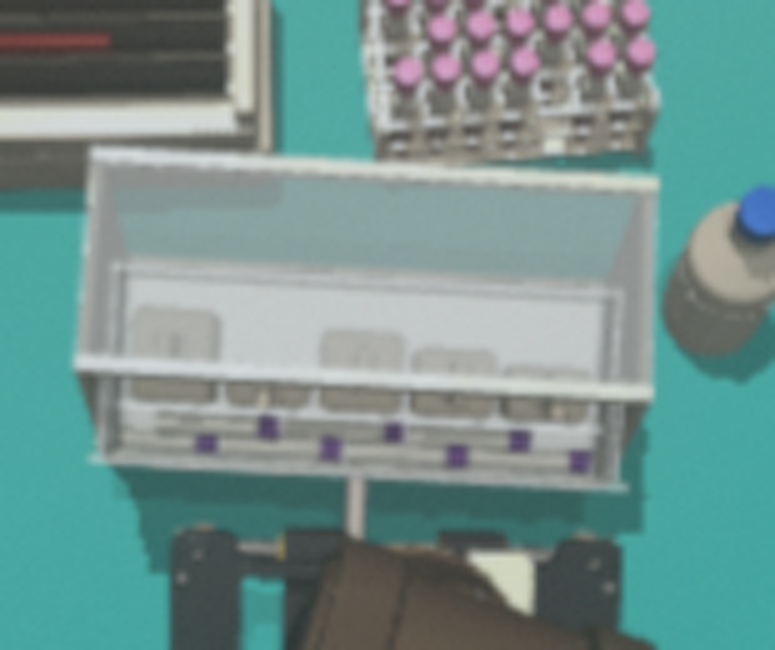

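```bash
cat > kin.py <<'E'
from h import *
from itertools import product
from scipy.optimize import least_squares
D=[([-1.3646,0.4352,0.025,1.5741,-0.0116,1.134,-0.0751],[0.1898,0.595,0.2449],[-0.4832,-3.1041,0.0025]),
([-0.0822,0.3216,0.5467,2.0006,-0.2141,0.8787,2.2255],[0.4447,-0.2168,0.1784],[0.1174,-3.1359,-0.0015]),
([-0.1442,0.1955,0.5936,1.851,-0.1217,1.127,2.1432],[0.4476,-0.2187,0.2873],[-0.1253,3.1352,-0.0014]),
([-0.8806,0.4763,0.2514,1.6607,-0.134,1.0216,1.0218],[0.505,0.3622,0.1949],[0.058,-3.141,0.0002]),
([0.0832,0.5731,0.408,1.4906,-0.2402,1.1273,2.3372],[0.6234,-0.274,0.2094],[-0.3607,3.1207,-0.0005]),
([0.1013,0.4285,0.584,1.7475,-0.2672,1.0484,2.4883],[0.4794,-0.3325,0.2173],[0.2174,-3.1319,-0.0023]),
([-0.6389,0.2792,0.6368,2.3312,-1.3171,0.1176,2.7415],[0.5659,-0.0131,0.1593],[0.0582,2.5899,-0.0052]),
([-1.1839,0.1995,1.2896,2.1669,-0.3909,0.5974,1.886],[0.5275,-0.0105,0.2369],[0.0564,2.7906,0.0126]),
([-0.3969,0.4774,0.4689,1.6529,-0.2384,1.0711,1.6399],[0.6201,-0.0046,0.2135],[-0.1149,-3.137,0.0007])]
def fk(q,sg,P):
    d1,d3,a3,d5,a5,d7,a7,o7=P
    r=R.identity();p=np.array([0,0,d1]);T=[(0,0,0),(0,0,0),(a3,0,d3),(0,0,0),(a5,0,d5),(0,0,0),(a7,0,d7)]
    # links: after j3 (elbow), after j5 (wrist), after j7 (tool)
    for i,ax in enumerate('zyzyzyz'):
        r=r*R.from_euler(ax,sg[i]*q[i]+(o7 if i==6 else 0))
        if i==2:p=p+r.apply([a3,0,d3])
        if i==4:p=p+r.apply([a5,0,d5])
        if i==5:p=p+r.apply([a7,0,0])
        if i==6:p=p+r.apply([0,0,d7])
    return p,r
def res(P,sg):
    o=[]
    for q,p,e in D:
        pp,r=fk(q,sg,P); o+=list((pp-p)*5)+list((r.inv()*R.from_rotvec(e)).as_rotvec())
    return np.array(o)
if __name__=='__main__':
    out=[]
    for s in product((-1,1),repeat=4):
        sg=(s[0],1,s[1],1,s[2],1,s[3])
        for o in(0,1.57,3.14,-1.57):
            m=least_squares(res,[.34,.4,0,.4,0,.25,0,o],args=(sg,),loss='soft_l1'); out.append((m.cost,sg,m.x))
    out.sort(key=lambda t:t[0])
    for c,sg,x in out[:3]: print(c,sg,x.round(4),np.abs(res(x,sg)).max())
E
python3 kin.py
```

```text
0.0930386565202006 (-1, 1, -1, 1, -1, 1, -1) [ 0.4505  0.4009  0.0254  0.4596  0.0177  0.3448 -0.0284  1.5708] 0.24348847773943055
0.0930386565202006 (-1, 1, -1, 1, -1, 1, -1) [ 0.4505  0.4009  0.0254  0.4596  0.0177  0.3448 -0.0284  1.5708] 0.24348847762203196
0.09303865652020127 (-1, 1, -1, 1, -1, 1, -1) [ 0.4505  0.4009  0.0254  0.4596  0.0177  0.3448 -0.0284  1.5708] 0.2434884778037577
```

```bash
cat > kin2.py <<'E'
from kin import *
SG=(-1,1,-1,1,-1,1,-1)
def fk(q,P):
    L=np.zeros((7,3)); L[0]=[0,P[9],0]; L[1]=[0,P[1],0];L[2]=[P[2],P[10],P[3]];L[3]=[P[4],0,0];L[4]=[P[11],P[5],P[6]];L[5]=[P[7],P[12],0];L[6]=[0,0,P[8]]
    r=R.identity();p=np.array([0,0,P[0]])
    for i,ax in enumerate('zyzyzyz'):
        r=r*R.from_euler(ax,SG[i]*q[i]+(np.pi/2 if i==6 else 0)); p=p+r.apply(L[i])
    return p,r
def res(P):
    o=[]
    for q,p,e in D:
        pp,r=fk(q,P); o+=list((pp-p)*5)+list((r.inv()*R.from_rotvec(e)).as_rotvec())
    return np.r_[o,np.array(P)[[1,9,10,5,11,12]]*.05]
m=least_squares(res,[.45,0,.025,.4,0.02,0,.46,.0,.345,0,0,0,0]); P=m.x
if __name__=='__main__':
    print(P.round(4)); r=res(P)[:-6].reshape(-1,6); print(np.c_[np.linalg.norm(r[:,:3],axis=1)/5,np.linalg.norm(r[:,3:],axis=1)].round(4))
E
python3 kin2.py
```

```text
[ 2.720e-01 -1.820e-02  2.000e-04  5.575e-01  2.000e-04 -1.000e-04
  4.278e-01  1.000e-04  3.510e-01 -1.820e-02 -1.680e-02 -0.000e+00
 -1.000e-04]
[[0.0001 0.0001]
 [0.     0.    ]
 [0.0001 0.0001]
 [0.0001 0.    ]
 [0.0001 0.0001]
 [0.0001 0.    ]
 [0.     0.0001]
 [0.     0.0001]
 [0.0001 0.0001]]
```

```bash
cat > ik.py <<'E'
from kin2 import fk,P,R,np,least_squares
from h import tool
lo=np.array([-2.62,-.44,-1.27,.08,-1.32,.12,-2.74]);hi=np.array([2.62,2.09,1.32,2.57,4.46,2,2.74])
def ik(w,q0,m=.05,reg=.01):
    g=tool(*w[3:])
    def f(q):
        p,r=fk(q,P); return np.r_[(p-w[:3])*10,(r.inv()*g).as_rotvec(),(q-q0)*reg]
    s=least_squares(f,np.clip(q0,lo+m+.001,hi-m-.001),bounds=(lo+m,hi-m)); return s.x,np.abs(f(s.x)[:6]).max()
def step(q,w):
    "small differential step, minimal norm, like the controller"
    return ik(w,q,0,.001)
E
python3 - <<'E'
from ik import *
rng=np.random.default_rng(0)
h=(.657-.1128,.0015,.082)
for name,p in(('handle open',h),('tab0',(.629,-.005,.13)),('tab+.1',(.636,.1,.13)),('tab-.1',(.622,-.11,.13))):
    for t in(0,.2,.35,.5,.75):
        sol=[]
        for k in range(14):
            q,e=ik((*p,-.073,t),lo+(hi-lo)*rng.random(7),.05,1e-4)
            if e<2e-3: sol.append(q.round(2).tolist())
        sol.sort(key=lambda q:abs(q[2])); print(name,t,len(sol),sol[:2])
E
```

```text
handle open 0 9 [[0.06, 0.51, -0.22, 1.93, 0.17, 0.72, 1.24], [0.19, 0.54, -0.4, 1.92, 0.3, 0.74, 1.12]]
handle open 0.2 8 [[-0.08, 0.43, -0.06, 2.11, 0.17, 0.41, 1.22], [-0.02, 0.43, -0.14, 2.11, 0.25, 0.42, 1.14]]
handle open 0.35 8 [[-0.07, 0.4, -0.1, 2.24, 0.62, 0.2, 0.75], [0.11, 0.42, -0.32, 2.22, 0.88, 0.27, 0.5]]
handle open 0.5 8 [[-0.15, 0.39, -0.04, 2.36, 2.22, 0.17, -0.87], [0.56, 0.58, -0.95, 2.31, 1.71, 0.59, -0.26]]
handle open 0.75 11 [[0.25, 0.55, -0.62, 2.52, 2.44, 0.77, -1.07], [0.25, 0.55, -0.62, 2.52, 2.44, 0.77, -1.07]]
tab0 0 9 [[0.09, 0.57, -0.25, 1.67, 0.17, 0.92, 1.27], [0.17, 0.58, -0.36, 1.67, 0.25, 0.94, 1.21]]
tab0 0.2 8 [[0.08, 0.48, -0.24, 1.86, 0.25, 0.63, 1.19], [0.09, 0.48, -0.25, 1.86, 0.26, 0.64, 1.18]]
tab0 0.35 6 [[0.13, 0.44, -0.31, 1.99, 0.5, 0.43, 0.94], [0.21, 0.45, -0.42, 1.98, 0.6, 0.46, 0.85]]
tab0 0.5 11 [[-0.1, 0.39, -0.05, 2.14, 0.75, 0.17, 0.65], [-0.1, 0.39, -0.05, 2.14, 0.75, 0.17, 0.65]]
tab0 0.75 9 [[-0.23, 0.41, 0.08, 2.34, 2.76, 0.37, -1.41], [-0.1, 0.42, -0.09, 2.33, 2.6, 0.39, -1.23]]
tab+.1 0 8 [[-0.1, 0.58, -0.21, 1.64, 0.14
[... 289 characters left out ...]
.41, -0.0, 2.09, 0.86, 0.26, 0.35], [-0.5, 0.42, 0.2, 2.1, 0.6, 0.2, 0.6]]
tab+.1 0.75 3 [[-0.09, 0.47, -0.41, 2.26, 2.04, 0.56, -0.82], [0.45, 0.79, -1.21, 2.22, 1.91, 1.05, -0.46]]
tab-.1 0 7 [[0.23, 0.57, -0.21, 1.67, 0.14, 0.92, 1.46], [0.27, 0.57, -0.27, 1.67, 0.18, 0.93, 1.43]]
tab-.1 0.2 9 [[0.15, 0.47, -0.07, 1.86, 0.05, 0.61, 1.54], [0.18, 0.47, -0.11, 1.86, 0.09, 0.61, 1.51]]
tab-.1 0.35 10 [[0.13, 0.42, -0.05, 2.0, 0.04, 0.37, 1.55], [0.25, 0.43, -0.2, 1.99, 0.22, 0.39, 1.39]]
tab-.1 0.5 7 [[-0.14, 0.4, 0.3, 2.15, -0.92, 0.17, 2.49], [-0.14, 0.4, 0.3, 2.15, -0.92, 0.17, 2.49]]
tab-.1 0.75 9 [[0.13, 0.42, -0.04, 2.33, 3.16, 0.35, -1.56], [-0.06, 0.42, 0.2, 2.34, 3.41, 0.38, -1.84]]
```

```bash
cat >> ik.py <<'E'
def sim(q,wps,n=15):
    from h import R as _R
    w=np.array(wps[0]+(0,)*(5-len(wps[0])),float)
    for b in wps[1:]:
        b=np.array(tuple(b)+(0,)*(5-len(b)),float)
        for i in range(1,n+1):
            q,e=step(q,w+(b-w)*i/n)
        w=b; print(b.round(3),q.round(3),round(e,4))
    return q
E
python3 - <<'E'
from ik import *
print('replay'); q=sim(np.array([-1.3646,0.4352,0.025,1.5741,-0.0116,1.134,-0.0751]),[(.1898,.595,.245,-.308),(.40,.30,.30,-.1),(.447,-.2185,.28,.08),(.4447,-.2168,.1784,.075)]);print('true -0.0822,0.3216,0.5467,2.0006,-0.2141,0.8787,2.2255')
print('replay tilt'); q=sim(np.array([-0.3969,0.4774,0.4689,1.6529,-0.2384,1.0711,1.6399]),[(.6201,-.0046,.2135,-.073),(.622,-.0045,.142,-.073),(.5854,-.0003,.128,-.07,.30),(.5676,0,.118,-.07,.46),(.5659,-.0131,.1593,-.05,.55),(.5275,-.0105,.2369,-.04,.35)]);print('true -1.18..1.29')
print('untilt'); q=sim(np.array([-1.1839,0.1995,1.2896,2.1669,-0.3909,0.5974,1.886]),[(.5275,-.0105,.2369,-.04,.35),(.5275,-.0105,.25,-.07,0),(.59,0,.18,-.07,0)])
E
```

```text
replay
[ 0.4  0.3  0.3 -0.1  0. ] [-0.872  0.183  0.144  1.797 -0.028  1.163  0.752] 0.0
[ 0.447 -0.218  0.28   0.08   0.   ] [-0.128  0.203  0.575  1.86  -0.122  1.114  2.143] 0.0
[ 0.445 -0.217  0.178  0.075  0.   ] [-0.078  0.319  0.54   2.003 -0.212  0.874  2.223] 0.0
true -0.0822,0.3216,0.5467,2.0006,-0.2141,0.8787,2.2255
replay tilt
[ 0.622 -0.004  0.142 -0.073  0.   ] [-0.372  0.552  0.437  1.726 -0.281  0.926  1.676] 0.0
[ 0.585 -0.     0.128 -0.07   0.3  ] [-0.45   0.391  0.422  2.094 -0.29   0.403  1.671] 0.0
[ 0.568  0.     0.118 -0.07   0.46 ] [-0.556  0.367  0.507  2.284 -0.874  0.12   2.232] 0.0
[ 0.566 -0.013  0.159 -0.05   0.55 ] [-0.683  0.286  0.682  2.332 -1.302  0.12   2.716] 0.0
[ 0.528 -0.01   0.237 -0.04   0.35 ] [-1.213  0.214  1.32   2.167 -0.39   0.598  1.884] 0.0
true -1.18..1.29
untilt
[ 0.528 -0.01   0.25  -0.07   0.   ] [-0.889  0.436  1.142  1.86  -0.439  1.13   1.913] 0.0
[ 0.59  0.    0.18 -0.07  0.  ] [-0.74   0.61   1.006  1.795 -0.585  1.068  1.982] 0.0
```

```bash
python3 - <<'E'
from ik import *
def hd(a,r=(-.035,.128)):
    x=r[0]*np.cos(a)-r[1]*np.sin(a); z=r[0]*np.sin(a)+r[1]*np.cos(a)
    return (.657+x*np.cos(.073),-.0065-x*np.sin(.073),.012+z)
q=np.array([-1.1839,0.1995,1.2896,2.1669,-0.3909,0.5974,1.886])
t=.15
q=sim(q,[(.5275,-.0105,.2369,-.04,.35),(.55,-.005,.25,-.07,t),(*(np.array(hd(.3))+[0,0,.06]),-.073,t),(*hd(.3),-.073,t),(*hd(.5),-.073,t),(*hd(.75),-.073,t),(.53,0,.2,-.073,t),
 (.6,.1,.2,-.073,t),(.632,.1,.135,-.073,t),(.58,.1,.22,-.073,t),(.5,-.1,.22,0,0),(.48,-.24,.2,0,-.6),(.48,-.24,.12,0,-.6),(.46,-.24,.25,0,0),(.45,.1,.25,0,0),(.42,.30,.2,.0375,0)])
E
```

```text
[ 0.55  -0.005  0.25  -0.07   0.15 ] [-0.972  0.38   1.173  1.933 -0.45   0.946  1.895] 0.0
[ 0.586 -0.001  0.184 -0.073  0.15 ] [-0.817  0.513  1.026  1.933 -0.598  0.855  1.995] 0.0
[ 0.586 -0.001  0.124 -0.073  0.15 ] [-0.741  0.58   0.924  1.99  -0.702  0.74   2.079] 0.0
[ 0.565  0.     0.108 -0.073  0.15 ] [-0.744  0.57   0.903  2.053 -0.727  0.682  2.106] 0.0
[ 0.544  0.002  0.082 -0.073  0.15 ] [-0.724  0.573  0.851  2.12  -0.78   0.603  2.156] 0.0
[ 0.53   0.     0.2   -0.073  0.15 ] [-0.956  0.406  1.129  2.043 -0.515  0.826  1.946] 0.0
[ 0.6    0.1    0.2   -0.073  0.15 ] [-0.997  0.551  1.065  1.859 -0.591  0.918  1.808] 0.0
[ 0.632  0.1    0.135 -0.073  0.15 ] [-0.881  0.661  0.951  1.845 -0.701  0.836  1.883] 0.0
[ 0.58   0.1    0.22  -0.073  0.15 ] [-1.06   0.502  1.117  1.882 -0.546  0.935  1.776] 0.0
[ 0.5  -0.1   0.22  0.    0.  ] [-0.7    0.421  1.094  1.94  -0.434  1.042  2.156] 0.0
[ 0.48 -0.24  0.2   0.   -0.6 ] [-0.241  0.854  0.958  1.479 -0.296  1.618  2.327] 0.0
[ 0.48 -0.24  0.12  0.   -0.6 ] [-0.225  0.938  0.913  1.537 -0.355  1.493  2.327] 0.0
[ 0.46 -0.24  0.25  0.    0.  ] [-0.412  0.388  1.08   1.879 -0.383  1.104  2.386] 0.0
[0.45 0.1  0.25 0.   0.  ] [-1.287  0.274  1.2    2.006 -0.294  1.053  1.62 ] 0.0
[0.42  0.3   0.2   0.038 0.   ] [-1.484  0.459  1.066  1.951 -0.475  1.011  1.41 ] 0.0
```

```bash
cat >> h.py <<'E'
PIV=np.array([.657,-.0065,.012]);BY=-.073
def b2w(x,y,z,a):
    X,Z=x*np.cos(a)-z*np.sin(a),x*np.sin(a)+z*np.cos(a)
    return PIV+[X*np.cos(BY)-y*np.sin(BY),X*np.sin(BY)+y*np.cos(BY),Z]
def w2b(c,a):
    d=c-PIV;X=d[...,0]*np.cos(BY)+d[...,1]*np.sin(BY);y=-d[...,0]*np.sin(BY)+d[...,1]*np.cos(BY);Z=d[...,2]
    return np.stack([X*np.cos(a)+Z*np.sin(a),y,-X*np.sin(a)+Z*np.cos(a)],-1)
def binangle(n='side'):
    q=w2b(cloud(load(n)).reshape(-1,3),0); k=q[(q[:,0]<-.03)&(q[:,0]>-.16)&(abs(q[:,1])<.02)&(q[:,2]>.005)&(q[:,2]<.14)]
    best=[]
    for a in np.arange(0,.8,.01):
        b=w2b(np.zeros(3)+PIV,0); x=k[:,0]*np.cos(a)+k[:,2]*np.sin(a); z=-k[:,0]*np.sin(a)+k[:,2]*np.cos(a)
        best.append((np.sum((abs(x+.040)<.0025)&(z>.07)&(z<.135)),round(a,3)))
    return sorted(best)[-4:]
E
python3 - <<'E'
from h import *
print(binangle())
plan([(.55,-.005,.25,-.073,.15),(*(b2w(-.035,0,.128,.3)+[0,0,.055]),-.073,.15)])
E
```

```text
[(np.int64(37), np.float64(0.3)), (np.int64(40), np.float64(0.31)), (np.int64(41), np.float64(0.33)), (np.int64(46), np.float64(0.32))]
[[[-0.0129,0.0034,-0.0024,0.0115,0.0994,0.0151],[-0.0125,0.0035,-0.0037,0.0116,0.0994,0.0151],[-0.0123,0.0031,0.0378,0.0,0.0,0.0],[-0.0123,0.0032,0.0378,0.0,0.0,0.0]]]
```

Call:
{"fn": "arm_command", "kwargs": {"targets": [[[-0.006,0.002,-0.001,0.006,0.05,0.008],[-0.006,0.002,-0.001,0.006,0.05,0.008],[-0.006,0.002,-0.002,0.006,0.05,0.008],[-0.006,0.002,-0.002,0.006,0.05,0.008],[-0.012,0.003,0.038,0,0,0],[-0.012,0.003,0.038,0,0,0],[0,0,0,0,0,0],[0,0,0,0,0,0]]], "jaw": 0.04}}

```text
clock: 37.8
position: [0.5848, -0.0008, 0.1787]
ee_rot: [0.112, 2.99, -0.01]
force: [0.0, -0.2, -0.4]
width: 0.435
gripper_force: 0.0
```

```bash
python3 - <<'E'
from h import *
state(); snap('side'); print(binangle())
plan([(*b2w(-.035,0,.128,.31),-.073,.15)],.02)
for a in np.arange(.31,.78,.04): print(round(a,2),b2w(-.035,0,.128,a).round(4))
w=[tuple(b2w(-.035,0,.128,a))+(-.073,.15) for a in np.arange(.31,.80,.048)]
plan(w[1:],.05,start=w[0])
E
```

```text
{'clock': 37.8, 'joints': [-0.8127, 0.5159, 1.0169, 1.9404, -0.602, 0.8429, 1.9953], 'position': [0.5848, -0.0008, 0.1787], 'ee_rot': [0.1117, 2.9901, -0.0099], 'force': [0.0019, -0.1601, -0.3588], 'width': 0.4348, 'gripper_force': 0.0}
[(np.int64(40), np.float64(0.3)), (np.int64(41), np.float64(0.31)), (np.int64(46), np.float64(0.33)), (np.int64(50), np.float64(0.32))]
[[[0.0029,-0.0002,0.0185,-0.0002,0.0002,-0.0004],[0.0029,-0.0003,0.0185,-0.0002,0.0002,-0.0004],[0.0028,-0.0002,0.0184,-0.0002,0.0003,-0.0004]]]
0.31 [ 0.5848 -0.0012  0.1232]
0.35 [ 0.5804 -0.0009  0.1202]
0.39 [ 0.5762 -0.0006  0.1171]
0.43 [ 5.721e-01 -3.000e-04  1.138e-01]
0.47 [0.5681 0.     0.1103]
0.51 [5.642e-01 3.000e-04 1.066e-01]
0.55 [0.5605 0.0006 0.1028]
0.59 [0.557  0.0008 0.0989]
0.63 [0.5536 0.0011 0.0948]
0.67 [0.5504 0.0013 0.0906]
0.71 [0.5473 0.0015 0.0863]
0.75 [0.5444 0.0017 0.0818]
[[[0.0057,0.0,0.0028,0.0,0.0,0.0],[0.0056,0.0,0.003,0.0,0.0,0.0],[0.0055,0.0,0.0033,0.0,0.0,0.0],[0.0052,0.0,0.0036,0.0,0.0,0.0],[0.0051,0.0,0.0038,0.0,0.0,0.0],[0.0049,0.0,0.0041,0.0,0.0,0.0],[0.0048,0.0,0.0043,0.0,0.0,0.0],[0.0044,0.0,0.0045,0.0,0.0,0.0],[0.0043,0.0,0.0047,0.0,0.0,0.0],[0.0041,0.0,0.0049,0.0,0.0,0.0]]]
```

Call:
{"fn": "arm_command", "kwargs": {"targets": [[[0.003,0,0.018,0,0,0],[0.003,0,0.018,0,0,0],[0.003,0,0.018,0,0,0],[0,0,0,0,0,0]]]}}

```text
clock: 38.35
position: [0.5831, 0.0004, 0.1218]
ee_rot: [0.11, 2.993, -0.009]
force: [0.0, 0.3, 0.6]
width: 0.435
gripper_force: 0.0
```

Call:
{"fn": "arm_command", "kwargs": {"targets": [[[0,0,0,0,0,0],[0,0,0,0,0,0],[0,0,0,0,0,0],[0,0,0,0,0,0]]], "jaw": 0.0, "newtons": 20}}

```text
clock: 38.85
position: [0.5845, -0.0001, 0.124]
ee_rot: [0.109, 2.989, -0.01]
force: [-0.6, -2.6, 1.8]
width: 0.102
gripper_force: 20.0
```

Call:
{"fn": "arm_command", "kwargs": {"targets": [[[0.003,0,0.0015,0,0,0],[0.003,0,0.0015,0,0,0],[0.0055,0,0.003,0,0,0],[0.0055,0,0.0035,0,0,0],[0,0,0,0,0,0]]]}}

```text
clock: 39.48
position: [0.5696, 0.0009, 0.1124]
ee_rot: [0.11, 2.988, -0.009]
force: [-1.0, -1.8, 4.6]
width: 0.101
gripper_force: 20.0
```

Call:
{"fn": "arm_command", "kwargs": {"targets": [[[0.005,0,0.0035,0,0,0],[0.005,0,0.004,0,0,0],[0.005,0,0.004,0,0,0],[0,0,0,0,0,0]]]}}

```text
clock: 39.98
position: [0.556, 0.002, 0.0984]
ee_rot: [0.11, 2.989, -0.009]
force: [-1.1, -2.7, 1.2]
width: 0.104
gripper_force: 20.0
```

Call:
{"fn": "arm_command", "kwargs": {"targets": [[[0.005,0,0.0045,0,0,0],[0.0045,0,0.0045,0,0,0],[0.0045,0,0.0045,0,0,0],[0,0,0,0,0,0]]]}}

```text
clock: 40.48
position: [0.5442, 0.0028, 0.0826]
ee_rot: [0.11, 2.99, -0.01]
force: [-0.1, -2.7, -1.9]
width: 0.104
gripper_force: 20.0
```

```bash
python3 - <<'E'
from h import *
s=state(); q=w2b(np.array(s['position']),0);print(q,'angle',np.arctan2(q[2],q[0])-np.arctan2(.128,-.035),np.hypot(q[0],q[2]))
snap('side');snap('top');print(binangle())
E
```

```text
{'clock': 40.475, 'joints': [-0.727, 0.5708, 0.8507, 2.1203, -0.7734, 0.6024, 2.1467], 'position': [0.5442, 0.0028, 0.0826], 'ee_rot': [0.1098, 2.9895, -0.0098], 'force': [-0.1048, -2.7205, -1.8604], 'width': 0.1039, 'gripper_force': 19.9978}
[-0.11321519  0.00108139  0.07064384] angle 0.7460189235980279 0.13344748820759633
[(np.int64(11), np.float64(0.02)), (np.int64(11), np.float64(0.03)), (np.int64(13), np.float64(0.0)), (np.int64(14), np.float64(0.79))]
```

Call:
{"fn": "arm_command", "kwargs": {"targets": [[[0.003,0,0.003,0,0,0],[0.0,0,0,0,0,0],[0,0,0,0,0,0]]]}}

```text
clock: 40.95
position: [0.5434, 0.0029, 0.0806]
ee_rot: [0.11, 2.986, -0.009]
force: [-0.9, -2.6, 14.2]
width: 0.104
gripper_force: 20.0
```

Call:
{"fn": "arm_command", "kwargs": {"targets": [[[0,0,0,0,0,0],[0,0,0,0,0,0],[0,0,0,0,0,0],[0.01,0,-0.01,0,0,0],[0.015,0,-0.03,0,0,0],[0,0,-0.05,0,0,0],[0,0,-0.05,0,0,0],[0.04,0.03,-0.02,0,0,0],[0.04,0.03,0,0,0,0],[0,0,0,0,0,0]]], "jaw": 0.04}}

```text
clock: 42.2
position: [0.4315, 0.0623, 0.2207]
ee_rot: [0.103, 2.996, -0.006]
force: [0.2, 0.9, 0.2]
width: 0.44
gripper_force: 0.0
```

```bash
python3 - <<'E'
from h import *
state(); T=snap('top');S=snap('side')
a=.75
for n in('top','side'):
    b=w2b(cloud(load(n)).reshape(-1,3),a)
    f=b[(abs(b[:,1])<.13)&(b[:,2]>.10)&(b[:,2]<.128)&(b[:,0]>.03)&(b[:,0]<.13)]
    print(n,len(f))
    h,e=np.histogram(f[:,1],np.arange(-.13,.135,.01)); print([(round(e[i]+.005,3),int(h[i])) for i in range(len(h)) if h[i]])
    hb=b[(abs(b[:,0]+.035)<.012)&(abs(b[:,1])<.012)&(b[:,2]>.07)&(b[:,2]<.135)];print('bar',len(hb),np.median(hb,0) if len(hb) else '')
save(T,'openT2',(215,70,370,200),5); save(S,'openS2',(230,80,400,240),4)
E
```

```text
{'clock': 42.2, 'joints': [-1.4748, 0.0881, 1.3021, 2.2051, -0.0727, 0.7738, 1.3709], 'position': [0.4315, 0.0623, 0.2207], 'ee_rot': [0.103, 2.9956, -0.0055], 'force': [0.2442, 0.874, 0.2397], 'width': 0.4396, 'gripper_force': 0.0}
top 1028
[(np.float64(-0.125), 33), (np.float64(-0.115), 33), (np.float64(-0.105), 57), (np.float64(-0.095), 47), (np.float64(-0.085), 34), (np.float64(-0.075), 36), (np.float64(-0.065), 34), (np.float64(-0.055), 48), (np.float64(-0.045), 49), (np.float64(-0.035), 28), (np.float64(-0.025), 34), (np.float64(-0.015), 31), (np.float64(-0.005), 39), (np.float64(0.005), 58), (np.float64(0.015), 36), (np.float64(0.025), 34), (np.float64(0.035), 34), (np.float64(0.045), 41), (np.float64(0.055), 55), (np.float64(0.065), 34), (np.float64(0.075), 34), (np.float64(0.085), 32), (np.float64(0.095), 29), (np.float64(0.105), 64), (np.float64(0.115), 40), (np.float64(0.125), 34)]
bar 2 [-0.03600857  0.0063974   0.09871968]
side 895
[(np.float64(-0.125), 27), (np.float64(-0.115), 28), (np.float64(-0.105), 94), (np.float64(-0.095), 26), (np.float64(-0.085), 29), (np.float64(-0.075), 28), (np.float64(-0.065), 22), (np.float64(-0.055), 80), (np.float64(-0.045), 36), (np.float64(-0.035), 20), (np.float64(-0.025), 23), (np.float64(-0.015), 21), (np.float64(-0.005), 76), (np.float64(0.005), 33), (np.float64(0.015), 22), (np.float64(0.025), 20), (np.float64(0.035), 23), (np.float64(0.045), 59), (np.float64(0.055), 40), (np.float64(0.065), 21), (np.float64(0.075), 17), (np.float64(0.085), 23), (np.float64(0.095), 21), (np.float64(0.105), 71), (np.float64(0.115), 18), (np.float64(0.125), 17)]
bar 73 [-0.03638058 -0.00290824  0.10108699]
```

View pics/openT2.png

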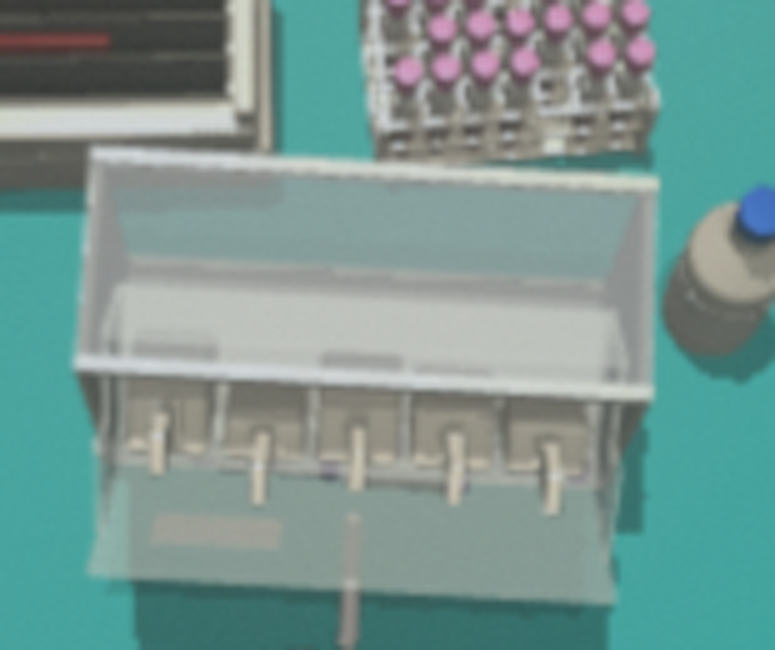

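```bash
python3 - <<'E'
from h import *
a=.75
for n in('top','side'):
    c=cloud(load(n)).reshape(-1,3); b=w2b(c,a)
    for y in(.104,.052,0,-.052,-.104):
        k=b[(abs(b[:,1]-y)<.012)&(b[:,2]>.085)&(b[:,2]<.135)&(b[:,0]>.02)&(b[:,0]<.13)&(c[:,2]<.152)]
        k=k[k[:,0]<k[:,0].min()+.03]
        # block top face front edge: z ~ floor+60
        blk=b[(abs(b[:,1]-y)>.008)&(abs(b[:,1]-y)<.02)&(b[:,2]>.055)&(b[:,2]<.085)&(c[:,2]<.152)&(b[:,0]>.02)&(b[:,0]<.14)]
        print(n,y,len(k),'x',np.percentile(k[:,0],[3,50,97]).round(4),'y',np.percentile(k[:,1],[3,50,97]).round(4),'z',np.percentile(k[:,2],[97]).round(4),'blk',len(blk),np.percentile(blk[:,0],[3,97]).round(4) if len(blk) else '',np.median(blk[:,2]).round(4))
E
```

```text
top 0.104 46 x [0.0489 0.0647 0.0702] y [0.1025 0.1059 0.1103] z [0.1181] blk 136 [0.0287 0.0751] 0.064
top 0.052 37 x [0.0333 0.0512 0.0563] y [0.0495 0.0525 0.0561] z [0.1189] blk 104 [0.0272 0.0559] 0.0637
top 0 43 x [0.0434 0.0609 0.0666] y [-0.0018  0.0025  0.0059] z [0.1183] blk 150 [0.0287 0.0743] 0.0643
top -0.052 45 x [0.0394 0.0582 0.0635] y [-0.053  -0.0493 -0.0459] z [0.1181] blk 132 [0.0284 0.0693] 0.0639
top -0.104 47 x [0.0373 0.0533 0.0598] y [-0.105  -0.1005 -0.0976] z [0.1175] blk 112 [0.0285 0.0623] 0.0644
side 0.104 94 x [0.0446 0.0558 0.0669] y [0.0991 0.1017 0.1072] z [0.1174] blk 75 [0.0272 0.0799] 0.0641
side 0.052 98 x [0.0302 0.0415 0.0528] y [0.0463 0.0485 0.0547] z [0.1172] blk 26 [0.027  0.0397] 0.064
side 0 101 x [0.0407 0.0524 0.0633] y [-0.0058 -0.0028  0.0032] z [0.1173] blk 72 [0.027  0.0736] 0.064
side -0.052 107 x [0.0376 0.0487 0.06  ] y [-0.057  -0.0543 -0.0484] z [0.1169] blk 51 [0.0267 0.0671] 0.0637
side -0.104 108 x [0.0339 0.0452 0.0563] y [-0.109  -0.1069 -0.1012] z [0.1169] blk 24 [0.0266 0.0604] 0.0632
```

View pics/openS2.png

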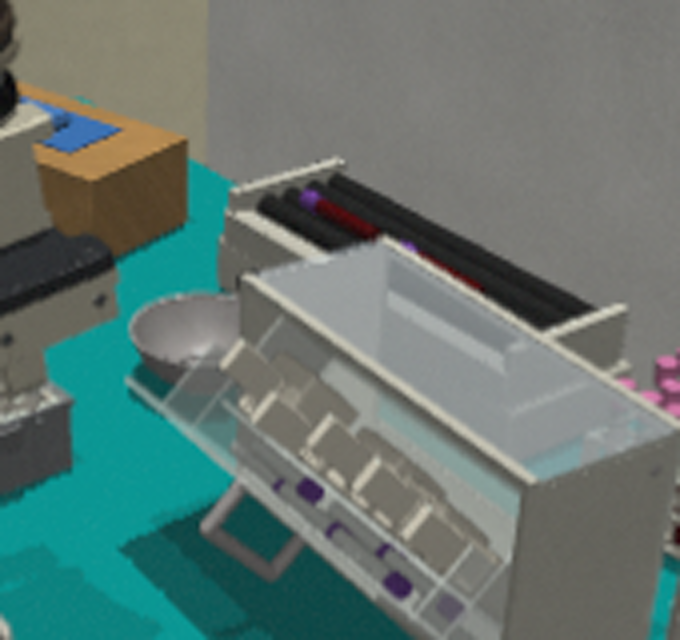

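```bash
python3 - <<'E'
from ik import *
from h import *
T=load('top')
print('tape',px(T,364/1.4,354/1.4,.024).round(3),'pot',px(T,435/1.4,352/1.4,.064).round(3))
q=np.array(arm.observe()['joints'])
ga=tuple(b2w(.0557,.104,.101,.75).round(4)); up=tuple(b2w(.0557,.104,.101+.08,.75).round(4)); print(ga,up)
t=.2
for spot in((.46,-.2),(.46,.14)):
    print(spot);sim(q,[(.4315,.0623,.2207,-.07,.15),(.5,.09,.2,-.073,t),(*(np.array(ga)+[-.04,0,.06]),-.073,t),(*ga,-.073,t),(*up,-.073,t),(.5,.1,.24,-.073,0),(*spot,.22,0,-.55),(*spot,.10,0,-.55),(*spot,.2,0,-.55),(*spot,.2,0,0),(*spot,.1,0,0),(*spot,.24,0,0),(.42,.30,.24,.0375,0),(.42,.30,.11,.0375,0)])
E
```

```text
tape [0.395 0.074 0.024] pot [ 0.394 -0.064  0.064]
(np.float64(0.6366), np.float64(0.0993), np.float64(0.1239)) (np.float64(0.5822), np.float64(0.1032), np.float64(0.1824))
(0.46, -0.2)
[ 0.5    0.09   0.2   -0.073  0.2  ] [-1.197  0.299  1.086  2.125 -0.342  0.703  1.584] 0.0
[ 0.597  0.099  0.184 -0.073  0.2  ] [-0.945  0.483  0.921  1.924 -0.502  0.766  1.717] 0.0
[ 0.637  0.099  0.124 -0.073  0.2  ] [-0.815  0.606  0.804  1.883 -0.614  0.695  1.802] 0.0
[ 0.582  0.103  0.182 -0.073  0.2  ] [-0.979  0.465  0.934  1.957 -0.492  0.749  1.702] 0.0
[ 0.5    0.1    0.24  -0.073  0.   ] [-1.067  0.361  1.024  1.911 -0.352  1.064  1.601] 0.0
[ 0.46 -0.2   0.22  0.   -0.55] [-0.298  0.72   0.893  1.581 -0.244  1.563  2.225] 0.0
[ 0.46 -0.2   0.1   0.   -0.55] [-0.261  0.856  0.821  1.673 -0.334  1.36   2.242] 0.0
[ 0.46 -0.2   0.2   0.   -0.55] [-0.293  0.741  0.883  1.601 -0.258  1.527  2.227] 0.0
[ 0.46 -0.2   0.2   0.    0.  ] [-0.396  0.377  0.933  1.979 -0.369  0.964  2.29 ] 0.0
[ 0.46 -0.2   0.1   0.    0.  ] [-0.266  0.519  0.791  2.078 -0.539  0.757  2.435] 0.0
[ 0.46 -0.2   0.24
[... 696 characters left out ...]
  1.064  1.601] 0.0
[ 0.46  0.14  0.22  0.   -0.55] [-0.798  0.672  0.83   1.622 -0.45   1.636  1.731] 0.0
[ 0.46  0.14  0.1   0.   -0.55] [-0.759  0.814  0.763  1.713 -0.538  1.438  1.804] 0.0
[ 0.46  0.14  0.2   0.   -0.55] [-0.793  0.694  0.82   1.641 -0.463  1.601  1.743] 0.0
[0.46 0.14 0.2  0.   0.  ] [-1.167  0.352  0.997  2.027 -0.365  0.95   1.59 ] 0.0
[0.46 0.14 0.1  0.   0.  ] [-1.014  0.501  0.834  2.128 -0.556  0.741  1.755] 0.0
[0.46 0.14 0.24 0.   0.  ] [-1.219  0.293  1.038  1.975 -0.294  1.034  1.523] 0.0
[0.42  0.3   0.24  0.038 0.   ] [-1.458  0.362  0.986  1.896 -0.345  1.065  1.277] 0.0
[0.42  0.3   0.11  0.038 0.   ] [-1.309  0.532  0.823  2.037 -0.544  0.802  1.447] 0.0
```

```bash
python3 - <<'E'
from h import *
ga=b2w(.0557,.104,.101,.75)
plan([(.5,.095,.21,-.073,.2),(*(ga+[-.04,0,.06]),-.073,.2)])
E
```

```text
[[[-0.0304,0.0199,0.0104,-0.0003,-0.0263,0.0004],[-0.0301,0.02,0.0111,-0.0003,-0.0263,0.0004],[-0.0296,0.0038,0.0149,0.0,0.0,0.0],[-0.0297,0.0037,0.0149,0.0,0.0,0.0],[-0.0296,0.0038,0.0149,0.0,0.0,0.0]]]
```

Call:
{"fn": "arm_command", "kwargs": {"targets": [[[-0.03,0.02,0.01,0,-0.026,0],[-0.03,0.02,0.011,0,-0.026,0],[-0.03,0.004,0.015,0,0,0],[-0.03,0.004,0.015,0,0,0],[-0.03,0.004,0.015,0,0,0],[0,0,0,0,0,0],[0,0,0,0,0,0]]], "jaw": 0.03}}

```text
clock: 43.18
position: [0.5978, 0.0966, 0.1836]
ee_rot: [0.114, 2.94, -0.018]
force: [-0.1, 0.1, 0.2]
width: 0.33
gripper_force: 0.0
```

```bash
python3 - <<'E'
from h import *
state()
ga=b2w(.0557,.104,.101,.75);print(ga)
plan([(*ga,-.073,.2)],.02)
up=b2w(.0557,.104,.181,.75)
print('up');plan([(*up,-.073,.2)],.02,start=(*ga,-.073,.2))
print('to spot');plan([(.5,.12,.23,-.03,0),(.46,.14,.2,.0375,-.55),(.46,.14,.12,.0375,-.55)],.05,.12,start=(*up,-.073,.2))
E
```

```text
{'clock': 43.175, 'joints': [-0.9548, 0.4947, 0.9447, 1.9218, -0.5178, 0.7741, 1.7313], 'position': [0.5978, 0.0966, 0.1836], 'ee_rot': [0.1142, 2.9405, -0.0178], 'force': [-0.066, 0.1193, 0.1548], 'width': 0.3295, 'gripper_force': 0.0}
[0.63656963 0.0992718  0.12386785]
[[[-0.0065,0.0015,0.0165,-0.0013,-0.0002,-0.001],[-0.0065,0.0015,0.0165,-0.0013,-0.0002,-0.001],[-0.0064,0.0014,0.0166,-0.0013,-0.0002,-0.001],[-0.0065,0.0014,0.0165,-0.0013,-0.0002,-0.0011]]]
up
[[[0.0105,0.0,-0.0171,0.0,0.0,0.0],[0.0104,0.0,-0.017,0.0,0.0,0.0],[0.0105,0.0,-0.0171,0.0,0.0,0.0],[0.0104,0.0,-0.017,0.0,0.0,0.0]]]
to spot
[[[0.036,0.0054,-0.0316,-0.0021,0.1,-0.0214],[0.0389,0.0062,-0.0278,-0.0022,0.1,-0.0215],[0.0081,0.0038,0.006,0.0037,0.11,-0.0132],[0.0074,0.0039,0.0068,0.0037,0.1099,-0.0131],[0.0065,0.004,0.0076,0.0037,0.11,-0.0131],[0.0056,0.0041,0.0082,0.0037,0.1099,-0.0132],[0.0046,0.0041,0.0088,0.0038,0.11,-0.0131],[-0.0209,0.0,0.0341,0.0,0.0,0.0],[-0.0209,0.0,0.0341,0.0,0.0,0.0]]]
```

Call:
{"fn": "arm_command", "kwargs": {"targets": [[[-0.0065,0.0015,0.0165,0,0,0],[-0.0065,0.0015,0.0165,0,0,0],[-0.0065,0.0015,0.0165,0,0,0],[-0.0065,0.0015,0.0165,0,0,0],[0,0,0,0,0,0],[0,0,0,0,0,0]]]}}

```text
clock: 43.92
position: [0.6368, 0.1014, 0.1248]
ee_rot: [0.111, 2.939, -0.016]
force: [-1.1, -0.4, 0.2]
width: 0.324
gripper_force: 0.0
```

Call:
{"fn": "arm_command", "kwargs": {"targets": [[[0,0,0,0,0,0],[0,0,0,0,0,0],[0,0,0,0,0,0],[0,0,0,0,0,0],[0.0105,0,-0.017,0,0,0],[0,0,0,0,0,0]]], "jaw": 0.0, "newtons": 45}}

```text
clock: 44.68
position: [0.6226, 0.1029, 0.1404]
ee_rot: [0.11, 2.939, -0.014]
force: [0.9, -1.4, 0.5]
width: 0.085
gripper_force: 45.0
```

Call:
{"fn": "arm_command", "kwargs": {"targets": [[[0.0105,0,-0.017,0,0,0],[0.0105,0,-0.017,0,0,0],[0.0105,0,-0.017,0,0,0],[0.0105,0,-0.017,0,0,0],[0,0,0,0,0,0]]]}}

```text
clock: 45.3
position: [0.5681, 0.1076, 0.1981]
ee_rot: [0.109, 2.939, -0.013]
force: [-0.2, 0.2, -1.4]
width: 0.084
gripper_force: 45.0
```

```bash
python3 - <<'E'
from h import *
state(); save(snap('side'),'liftS',(230,80,400,240),4); save(snap('top'),'liftT',(215,70,370,200),5)
plan([(.5,.12,.25,-.03,0),(.46,.14,.2,.0375,-.55),(.46,.14,.13,.0375,-.55)],.05,.12)
E
```

```text
{'clock': 45.3, 'joints': [-1.0537, 0.437, 1.0016, 1.9708, -0.4698, 0.7732, 1.6769], 'position': [0.5681, 0.1076, 0.1981], 'ee_rot': [0.1094, 2.9393, -0.0131], 'force': [-0.1986, 0.1988, -1.4446], 'width': 0.0836, 'gripper_force': 44.9998}
[[[0.0288,0.0036,-0.0327,-0.0034,0.1001,-0.0221],[0.0317,0.0044,-0.0297,-0.0034,0.1,-0.0221],[0.0081,0.0038,0.01,0.0037,0.11,-0.0132],[0.0069,0.0039,0.0108,0.0037,0.1099,-0.0132],[0.0057,0.004,0.0115,0.0037,0.11,-0.0131],[0.0043,0.0041,0.012,0.0037,0.1099,-0.0131],[0.0029,0.0042,0.0124,0.0038,0.11,-0.0132],[-0.0183,0.0,0.0299,0.0,0.0,0.0],[-0.0183,0.0,0.0298,0.0,0.0,0.0]]]
```

View pics/liftS.png

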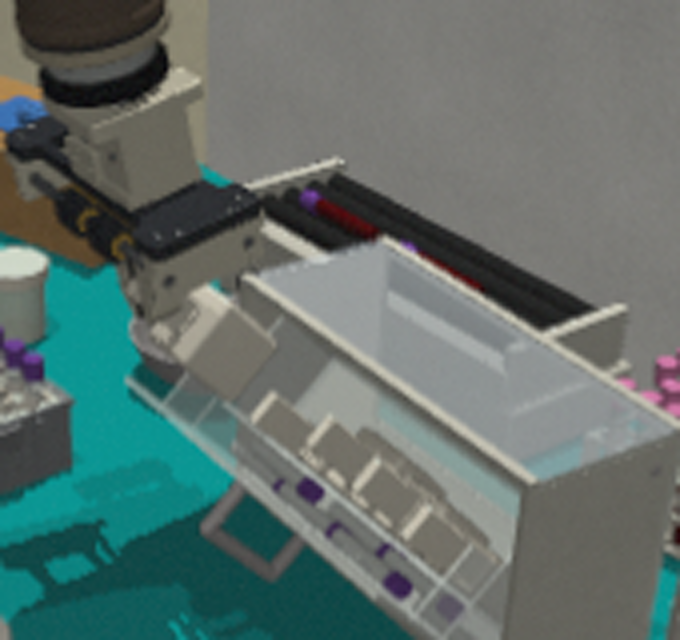

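Call:
{"fn": "arm_command", "kwargs": {"targets": [[[0.029,0.004,-0.033,0,0.1,-0.022],[0.032,0.004,-0.03,0,0.1,-0.022],[0.008,0.004,0.01,0,0.11,-0.013],[0.007,0.004,0.011,0,0.11,-0.013],[0.006,0.004,0.011,0,0.11,-0.013],[0.004,0.004,0.012,0,0.11,-0.013],[0.003,0.004,0.012,0,0.11,-0.013],[-0.018,0,0.03,0,0,0],[-0.014,0,0.024,0,0,0],[0,0,0,0,0,0]]]}}

```text
clock: 46.65
position: [0.458, 0.1403, 0.1366]
ee_rot: [0.042, -2.587, -0.001]
force: [-0.2, 0.4, 0.3]
width: 0.083
gripper_force: 45.0
```

```bash
python3 - <<'E'
from h import *
s=state(); p=np.array(s['position']);z=R.from_rotvec(s['ee_rot']).apply([0,0,1]);print('tilt',np.arctan2(z[0],-z[2]),z)
c=cloud(snap('side')).reshape(-1,3); q=c[(abs(c[:,0]-p[0])<.05)&(abs(c[:,1]-p[1])<.04)&(c[:,2]>.006)&(c[:,2]<p[2]-.03)]
print(len(q),q.min(0).round(4),q.max(0).round(4))
for z0 in np.arange(.01,.1,.01):
    m=q[abs(q[:,2]-z0)<.005]
    if len(m): print(round(z0,2),len(m),np.percentile(m[:,0],[2,98]).round(4),np.percentile(m[:,1],[2,98]).round(4))
E
```

```text
{'clock': 46.65, 'joints': [-0.787, 0.776, 0.8058, 1.6927, -0.5133, 1.5031, 1.821], 'position': [0.458, 0.1403, 0.1366], 'ee_rot': [0.0418, -2.5872, -0.0011], 'force': [-0.1902, 0.3673, 0.3299], 'width': 0.0831, 'gripper_force': 44.9997}
tilt -0.5539613072243812 [-0.52604453 -0.00772711 -0.85042192]
608 [0.4083 0.102  0.0192] [0.4828 0.1624 0.1062]
0.02 2 [0.4084 0.4114] [0.1021 0.1028]
0.04 30 [0.4305 0.4785] [0.1149 0.1513]
0.05 77 [0.4304 0.4785] [0.115  0.1537]
0.06 77 [0.4306 0.48  ] [0.1152 0.1582]
0.07 83 [0.4298 0.4792] [0.1143 0.1563]
0.08 82 [0.4301 0.4806] [0.1149 0.1519]
0.09 89 [0.4301 0.4809] [0.1149 0.1519]
```

Call:
{"fn": "arm_command", "kwargs": {"targets": [[[-0.0095,0,0.0153,0,0,0],[-0.0085,0,0.0135,0,0,0],[0,0,0,0,0,0]]]}}

```text
clock: 47.08
position: [0.4584, 0.141, 0.1037]
ee_rot: [0.043, -2.589, -0.002]
force: [0.2, 0.1, -0.5]
width: 0.084
gripper_force: 45.0
```

Call:
{"fn": "arm_command", "kwargs": {"targets": [[[-0.0015,0,0.0025,0,0,0],[0,0,0,0,0,0]]]}}

```text
clock: 47.32
position: [0.4591, 0.1409, 0.102]
ee_rot: [0.043, -2.591, -0.002]
force: [1.3, -0.2, -0.8]
width: 0.086
gripper_force: 45.0
```

Call:
{"fn": "arm_command", "kwargs": {"targets": [[[-0.0015,0,0.0025,0,0,0],[0,0,0,0,0,0]]]}}

```text
clock: 47.58
position: [0.4589, 0.141, 0.0989]
ee_rot: [0.043, -2.591, -0.002]
force: [0.5, 0.3, -0.5]
width: 0.081
gripper_force: 45.0
```

Call:
{"fn": "arm_command", "kwargs": {"targets": [[[-0.001,0,0.0017,0,0,0],[0,0,0,0,0,0]]]}}

```text
clock: 47.82
position: [0.4591, 0.1409, 0.0973]
ee_rot: [0.043, -2.591, -0.003]
force: [-0.4, 0.2, 3.8]
width: 0.086
gripper_force: 45.0
```

```bash
python3 - <<'E'
from h import *
s=state(); p=np.array(s['position'])
c=cloud(snap('side')).reshape(-1,3); q=c[(abs(c[:,0]-p[0])<.04)&(abs(c[:,1]-p[1])<.03)&(c[:,2]<.08)]
m=q[q[:,2]>.003]
print(np.percentile(q[:,2],[1,5,10]),np.percentile(m[:,0],[2,98]).round(4))
t=c[(abs(c[:,0]-p[0])<.04)&(abs(c[:,1]-p[1])<.026)&(c[:,2]>.05)&(c[:,2]<.075)];h,e=np.histogram(t[:,2],np.arange(.05,.076,.002));print(h)
E
```

```text
{'clock': 47.825, 'joints': [-0.7737, 0.8248, 0.7819, 1.7151, -0.5472, 1.4394, 1.8451], 'position': [0.4591, 0.1409, 0.0973], 'ee_rot': [0.0427, -2.5912, -0.0027], 'force': [-0.4091, 0.1519, 3.8437], 'width': 0.0862, 'gripper_force': 45.0008}
[-0.00349452 -0.00258179 -0.00140333] [0.432  0.4816]
[20 13 24 57 68 22  6  1  7  7  4  4]
```

```bash
python3 - <<'E'
from h import *
s=arm.observe();p=np.array(s['position'])
a=(.496,.1415,.157,.0375,-.55)
plan([(*p[:2],.0973,.0375,-.55)]);plan([a,(.457,.141,.157,.0375,0)],.05,.13,start=(*p,.0375,-.55))
plan([(.429,.3044,.235,.0375,0)],start=(.457,.141,.235,.0375))
E
```

```text
[[[0.0,0.0,0.0,0.0129,0.0001,-0.0008]]]
[[[-0.0001,-0.0004,-0.0351,0.0,0.0,0.0],[-0.0002,-0.0004,-0.0351,0.0,0.0,0.0],[0.0066,0.0002,0.0041,0.0,-0.11,0.0],[0.0071,0.0002,0.0033,0.0,-0.11,0.0],[0.0074,0.0002,0.0025,0.0,-0.11,0.0],[0.0076,0.0002,0.0017,0.0,-0.11,0.0],[0.0078,0.0001,0.0009,0.0,-0.11,0.0]]]
[[[0.0055,0.0411,0.0,0.0,0.0,0.0],[0.0055,0.0411,0.0,0.0,0.0,0.0],[0.0054,0.0411,0.0,0.0,0.0,0.0],[0.0055,0.041,0.0,0.0,0.0,0.0]]]
```

Call:
{"fn": "arm_command", "kwargs": {"targets": [[[0,0,0,0,0,0],[0,0,0,0,0,0],[0,0,0,0,0,0],[0,0,-0.02,0,0,0],[0,0,-0.03,0,0,0],[0,0,-0.02,0,0,0],[0.007,0,0.004,0.006,-0.11,0],[0.007,0,0.003,0.007,-0.11,0],[0.007,0,0.003,0,-0.11,0],[0.008,0,0.002,0,-0.11,0]]], "jaw": 0.03}}

```text
clock: 49.12
position: [0.4639, 0.1403, 0.1564]
ee_rot: [0.054, -3.035, 0.005]
force: [-0.1, 0.3, -0.6]
width: 0.327
gripper_force: 0.0
```

Call:
{"fn": "arm_command", "kwargs": {"targets": [[[0.008,0,0.001,0,-0.11,0],[0,0,0,0,0,0],[0,0,0,0,0,0]]]}}

```text
clock: 49.5
position: [0.4567, 0.1406, 0.1566]
ee_rot: [0.057, -3.141, 0.002]
force: [-0.2, -0.1, -0.6]
width: 0.328
gripper_force: 0.0
```

```bash
cat >> h.py <<'E'
def block(p,n='side',zl=(.015,.055),r=.05):
    c=cloud(snap(n)).reshape(-1,3); q=c[(abs(c[:,0]-p[0])<r)&(abs(c[:,1]-p[1])<r)&(c[:,2]>zl[0])&(c[:,2]<zl[1])]
    t=c[(abs(c[:,0]-p[0])<r)&(abs(c[:,1]-p[1])<.03)&(c[:,2]>.075)&(c[:,2]<.113)]
    print(n,'block',len(q),np.percentile(q[:,:2],[2,98],axis=0).round(4).tolist(),'tab',len(t),rect(t) if len(t)>5 else '')
E
python3 - <<'E'
from h import *
state(); block((.457,.141)); plan([(.457,.141,.16,.0375),(.457,.141,.098,.0375)],.03)
E
```

```text
{'clock': 49.5, 'joints': [-1.1445, 0.4329, 0.9936, 2.0845, -0.4767, 0.8695, 1.7331], 'position': [0.4567, 0.1406, 0.1566], 'ee_rot': [0.0571, -3.1405, 0.0017], 'force': [-0.236, -0.0787, -0.5577], 'width': 0.3275, 'gripper_force': 0.0}
side block 321 [[0.4149, 0.0961], [0.4818, 0.1567]] tab 120 (array([457.9, 138.9]), array([24.3, 11.1]), 1.2)
[[[0.0001,0.0007,-0.0034,-0.0017,-0.0001,-0.0017],[0.0,0.0,0.0207,0.0,0.0,0.0],[0.0,0.0,0.0206,0.0,0.0,0.0],[0.0,0.0,0.0207,0.0,0.0,0.0]]]
```

Call:
{"fn": "arm_command", "kwargs": {"targets": [[[-0.001,0,0.02,0,0,0],[0,0,0.02,0,0,0],[0,0,0.018,0,0,0],[0,0,0,0,0,0]]]}}

```text
clock: 50.05
position: [0.4574, 0.1393, 0.0972]
ee_rot: [0.054, -3.139, 0.005]
force: [-0.4, -0.1, 0.8]
width: 0.323
gripper_force: 0.0
```

Call:
{"fn": "arm_command", "kwargs": {"targets": [[[0,0,0,0,0,0],[0,0,0,0,0,0],[0,0,0,0,0,0],[0,0,0,0,0,0],[0,0,-0.02,0,0,0],[0,0,-0.04,0,0,0],[0,0,-0.04,0,0,0],[0,0,-0.035,0,0,0],[0,0,0,0,0,0]]], "jaw": 0.0, "newtons": 45}}

```text
clock: 51.18
position: [0.4582, 0.1407, 0.2352]
ee_rot: [-0.057, 3.138, 0.002]
force: [0.1, 0.3, -1.8]
width: 0.088
gripper_force: 45.0
```

Call:
{"fn": "arm_command", "kwargs": {"targets": [[[0.0055,0.041,0,0,0,0],[0.0055,0.041,0,0,0,0],[0.0055,0.041,0,0,0,0],[0.0055,0.041,0,0,0,0],[0,0,0.025,0,0,0],[0,0,0.02,0,0,0],[0,0,0,0,0,0],[0,0,0,0,0,0]]]}}

```text
clock: 52.18
position: [0.4293, 0.303, 0.1882]
ee_rot: [0.055, -3.141, 0.003]
force: [0.2, -0.2, -0.8]
width: 0.084
gripper_force: 45.0
```

```bash
python3 - <<'E'
from h import *
s=state();p=s['position']
c=cloud(snap('side')).reshape(-1,3); b=c[(abs(c[:,0]-p[0])<.045)&(abs(c[:,1]-p[1])<.04)&(c[:,2]>.105)&(c[:,2]<.145)]
print('held',len(b),np.percentile(b[:,:2],[2,98],axis=0).round(4).tolist())
# rack end faces near side and near wall, lane mid
for n in('side','top'):
    c=cloud(snap(n)).reshape(-1,3); a=.0375;d=c-[.4865,.3066,0];x=d[:,0]*np.cos(a)+d[:,1]*np.sin(a);y=-d[:,0]*np.sin(a)+d[:,1]*np.cos(a)
    for ly in(-.054,0,.054):
        k=(abs(y-ly)<.02)&(c[:,2]>.045)&(c[:,2]<.054)&(x>-.08)&(x<.08); w=(abs(y-ly)<.02)&(c[:,2]>.05)&(c[:,2]<.062)&(x<-.075)&(x>-.1)
        print(n,ly,'rack near end',np.percentile(x[k],[1,5]).round(4) if k.sum()>5 else '', 'wall',np.percentile(x[w],[5,95]).round(4) if w.sum()>3 else '')
plan([(.429,.3044,.18,.0375)])
E
```

```text
{'clock': 52.175, 'joints': [-1.4354, 0.4789, 1.0172, 1.941, -0.4853, 0.9924, 1.414], 'position': [0.4293, 0.303, 0.1882], 'ee_rot': [0.0551, -3.1411, 0.0026], 'force': [0.2304, -0.1851, -0.8285], 'width': 0.0837, 'gripper_force': 44.9966}
held 293 [[0.4052, 0.2762], [0.4534, 0.3157]]
side -0.054 rack near end [-0.0528 -0.052 ] wall [-0.0923 -0.0856]
side 0 rack near end [-0.0312 -0.0312] wall [-0.0921 -0.0839]
side 0.054 rack near end  wall [-0.0919 -0.0836]
top -0.054 rack near end [-0.0457 -0.0438] wall [-0.0908 -0.084 ]
top 0 rack near end [0.0232 0.0235] wall [-0.091  -0.0843]
top 0.054 rack near end [0.0462 0.0464] wall [-0.0912 -0.0842]
[[[0.0005,0.0011,0.0086,-0.0006,0.0007,-0.0021]]]
```

Call:
{"fn": "arm_command", "kwargs": {"targets": [[[0.0003,0.001,0.01,0,0,-0.002],[0,0,0.01,0,0,0],[0,0,0.01,0,0,0],[0,0,0,0,0,0]]]}}

```text
clock: 52.82
position: [0.4283, 0.3038, 0.157]
ee_rot: [0.059, -3.14, 0.004]
force: [-0.1, -0.7, -0.2]
width: 0.088
gripper_force: 45.0
```

Call:
{"fn": "arm_command", "kwargs": {"targets": [[[0,0,0.007,0,0,0],[0,0,0,0,0,0]]]}}

```text
clock: 53.08
position: [0.4287, 0.3041, 0.1506]
ee_rot: [0.059, -3.141, 0.003]
force: [-0.4, 0.4, -0.3]
width: 0.086
gripper_force: 45.0
```

Call:
{"fn": "arm_command", "kwargs": {"targets": [[[0,0,0.006,0,0,0],[0,0,0,0,0,0]]]}}

```text
clock: 53.32
position: [0.4286, 0.3041, 0.1446]
ee_rot: [0.059, -3.141, 0.003]
force: [-0.2, -0.0, -1.4]
width: 0.081
gripper_force: 45.0
```

Call:
{"fn": "arm_command", "kwargs": {"targets": [[[0,0,0.008,0,0,0],[0,0,0.008,0,0,0],[0,0,0,0,0,0]]]}}

```text
clock: 53.7
position: [0.4285, 0.3039, 0.1282]
ee_rot: [0.059, -3.14, 0.004]
force: [-0.6, -0.4, -1.2]
width: 0.084
gripper_force: 45.0
```

Call:
{"fn": "arm_command", "kwargs": {"targets": [[[0,0,0.008,0,0,0],[0,0,0.008,0,0,0],[0,0,0.006,0,0,0],[0,0,0,0,0,0]]]}}

```text
clock: 54.2
position: [0.4286, 0.3039, 0.1065]
ee_rot: [0.059, -3.14, 0.003]
force: [-0.1, 0.4, -1.1]
width: 0.085
gripper_force: 45.0
```

Call:
{"fn": "arm_command", "kwargs": {"targets": [[[0,0,0.003,0,0,0],[0,0,0,0,0,0]]]}}

```text
clock: 54.45
position: [0.4292, 0.3042, 0.1045]
ee_rot: [-0.059, 3.141, -0.001]
force: [-2.2, -0.8, 5.1]
width: 0.087
gripper_force: 45.0
```

Call:
{"fn": "arm_command", "kwargs": {"targets": [[[0,0,-0.001,0,0,0],[0,0,0,0,0,0],[0,0,0,0,0,0],[0,0,-0.02,0,0,0],[0,0,-0.03,0,0,0],[0,0,-0.04,0,0,0],[0,0,-0.04,0,0,0],[0,0,-0.01,0,0,0],[0,0,0,0,0,0]]], "jaw": 0.018}}

```text
clock: 55.58
position: [0.4287, 0.3046, 0.245]
ee_rot: [-0.06, 3.141, -0.001]
force: [0.1, 0.2, -0.4]
width: 0.195
gripper_force: 0.0
```

```bash
python3 - <<'E'
from h import *
state(); block((.429,.3044),zl=(.056,.07))
c=cloud(load('side')).reshape(-1,3); k=c[(abs(c[:,0]-.429)<.02)&(abs(c[:,1]-.304)<.02)&(c[:,2]>.04)&(c[:,2]<.13)]; print('tab top',np.percentile(k[:,2],[50,98]))
ga=b2w(.0487,-.052,.101,.75)
plan([(.47,.1,.24,0,.1),(*(ga+[-.04,0,.06]),-.073,.2)])
from ik import sim
sim(np.array(arm.observe()['joints']),[(.429,.304,.24,.0375),(.47,.1,.24,0,.1),(*(ga+[-.04,0,.06]),-.073,.2),(*ga,-.073,.2),(.5,-.05,.25,0,0),(.46,.14,.2,.0375,-.55),(.46,.14,.1,.0375,-.55),(.46,.14,.16,.0375,0),(.42,.3,.24,.0375,0)])
E
```

```text
{'clock': 55.575, 'joints': [-1.4981, 0.4137, 1.0832, 1.8694, -0.4081, 1.1047, 1.3485], 'position': [0.4287, 0.3046, 0.245], 'ee_rot': [-0.0598, 3.1408, -0.0011], 'force': [0.0732, 0.1855, -0.4159], 'width': 0.1949, 'gripper_force': 0.0}
side block 232 [[0.3971, 0.2561], [0.4735, 0.3445]] tab 161 (array([451.6, 306.7]), array([60.2, 37.3]), -12.8)
tab top [0.07835644 0.11729097]
[[[-0.0068,-0.0412,0.0009,0.0,-0.0202,0.0076],[-0.0071,-0.0411,0.001,0.0001,-0.0202,0.0076],[-0.0073,-0.041,0.0012,0.0,-0.0201,0.0076],[-0.0077,-0.041,0.0014,0.0001,-0.0202,0.0076],[-0.0079,-0.041,0.0015,0.0,-0.0201,0.0077],[-0.0207,-0.0312,0.0143,0.0022,-0.02,0.0144],[-0.0208,-0.0308,0.0148,0.0022,-0.02,0.0144],[-0.021,-0.0305,0.0153,0.0022,-0.02,0.0145],[-0.0211,-0.0302,0.0158,0.0022,-0.02,0.0144],[-0.0213,-0.0299,0.0162,0.0021,-0.02,0.0145]]]
[0.47 0.1  0.24 0.   0.1 ] [-1.311  0.248  1.192  2.054 -0.274  0.912  1.59 ] 0.0
[ 0.58  -0.056  0.179 -0.073  0.2  ] [-0.684  0.451  0.939  1.986 -0.573  0.749  2.066] 0.0
[ 0.62  -0.056  0.119 -0.073  0.2  ] [-0.562  0.581  0.811  1.946 -0.702  0.679  2.151] 0.0
[ 0.5  -0.05  0.25  0.    0.  ] [-0.804  0.337  1.054  1.914 -0.332  1.08   1.956] 0.0
[ 0.46   0.14   0.2    0.038 -0.55 ] [-0.818  0.707  0.853  1.639 -0.463  1.608  1.787] 0.0
[ 0.46   0.14   0.1    0.038 -0.55 ] [-0.784  0.827  0.794  1.71  -0.541  1.446  1.845] 0.0
[0.46  0.14  0.16  0.038 0.   ] [-1.151  0.44   1.014  2.076 -0.486  0.883  1.749] 0.0
[0.42  0.3   0.24  0.038 0.   ] [-1.529  0.41   1.113  1.9   -0.415  1.089  1.359] 0.0
```

Call:
{"fn": "arm_command", "kwargs": {"targets": [[[-0.007,-0.041,0.001,0,-0.02,0.008],[-0.007,-0.041,0.001,0,-0.02,0.008],[-0.007,-0.041,0.001,0,-0.02,0.008],[-0.008,-0.041,0.001,0,-0.02,0.008],[-0.008,-0.041,0.002,0,-0.02,0.007],[-0.021,-0.031,0.014,0.002,-0.02,0.014],[-0.021,-0.031,0.015,0.002,-0.02,0.014],[-0.021,-0.03,0.015,0.002,-0.02,0.014],[-0.021,-0.03,0.016,0.002,-0.02,0.014],[-0.021,-0.03,0.016,0.002,-0.02,0.014]]], "jaw": 0.03}}

```text
clock: 56.88
position: [0.5802, -0.0561, 0.1779]
ee_rot: [0.107, 2.942, -0.01]
force: [0.3, 1.4, -0.0]
width: 0.325
gripper_force: 0.0
```

Call:
{"fn": "arm_command", "kwargs": {"targets": [[[0,0,0,0,0,0],[0,0,0,0,0,0]]]}}

```text
clock: 57.12
position: [0.5796, -0.0549, 0.179]
ee_rot: [0.107, 2.942, -0.009]
force: [-0.4, -0.9, 0.2]
width: 0.328
gripper_force: 0.0
```

```bash
cat >> h.py <<'E'
def tabs(ys,a=.75,names=('side',)):
    for n in names:
        c=cloud(snap(n)).reshape(-1,3); b=w2b(c,a)
        for y in ys:
            k=b[(abs(b[:,1]-y)<.012)&(b[:,2]>.085)&(b[:,2]<.135)&(b[:,0]>.02)&(b[:,0]<.09)&(c[:,2]<.152)]
            if len(k)<5: print(n,y,'none');continue
            k=k[k[:,0]<k[:,0].min()+.03]; print(n,y,len(k),np.percentile(k,[3,97],axis=0).round(4).tolist())
E
python3 - <<'E'
from h import *
state(); tabs((-.052,-.104))
ga=b2w(.0487,-.052,.101,.75);print(ga)
plan([(*ga,-.073,.2)],.02)
E
```

```text
{'clock': 57.125, 'joints': [-0.6863, 0.4522, 0.9405, 1.9857, -0.5736, 0.7523, 2.0656], 'position': [0.5796, -0.0549, 0.179], 'ee_rot': [0.1067, 2.9423, -0.0094], 'force': [-0.3941, -0.8912, 0.1724], 'width': 0.3279, 'gripper_force': 0.0}
side -0.052 110 [[0.0376, -0.0575, 0.0855], [0.0599, -0.0496, 0.1174]]
side -0.104 112 [[0.0342, -0.109, 0.0861], [0.0563, -0.1019, 0.1183]]
[ 0.62008356 -0.05593916  0.11909638]
[[[-0.0069,0.0003,0.0168,0.0004,-0.0005,0.0004],[-0.0069,0.0003,0.0168,0.0004,-0.0004,0.0004],[-0.0069,0.0003,0.0167,0.0004,-0.0005,0.0004],[-0.0069,0.0002,0.0168,0.0003,-0.0004,0.0004]]]
```

Call:
{"fn": "arm_command", "kwargs": {"targets": [[[-0.007,0,0.017,0,0,0],[-0.007,0,0.017,0,0,0],[-0.007,0,0.017,0,0,0],[-0.007,0,0.017,0,0,0],[0,0,0,0,0,0]]]}}

```text
clock: 57.8
position: [0.6214, -0.0583, 0.1174]
ee_rot: [0.106, 2.942, -0.01]
force: [0.9, -0.9, -0.6]
width: 0.326
gripper_force: 0.0
```

Call:
{"fn": "arm_command", "kwargs": {"targets": [[[0,0,0,0,0,0],[0,0,0,0,0,0],[0,0,0,0,0,0],[0,0,0,0,0,0],[0.0105,0,-0.017,0,0,0],[0.0105,0,-0.017,0,0,0],[0,0,0,0,0,0]]], "jaw": 0.0, "newtons": 45}}

```text
clock: 58.68
position: [0.5934, -0.0561, 0.1496]
ee_rot: [0.107, 2.939, -0.007]
force: [1.0, 0.1, -0.1]
width: 0.083
gripper_force: 45.0
```

Call:
{"fn": "arm_command", "kwargs": {"targets": [[[0.0105,0,-0.017,0,0,0],[0.0105,0,-0.017,0,0,0],[0.0105,0,-0.017,0,0,0],[0,0,0,0,0,0]]]}}

```text
clock: 59.18
position: [0.5528, -0.0528, 0.1923]
ee_rot: [0.106, 2.939, -0.007]
force: [0.5, 0.8, -1.0]
width: 0.083
gripper_force: 45.0
```

```bash
python3 - <<'E'
from h import *
state()
plan([(.49,0,.25,-.02,0),(.46,.14,.2,.0375,-.55),(.46,.14,.115,.0375,-.55)],.05,.12)
E
```

```text
{'clock': 59.175, 'joints': [-0.7544, 0.39, 0.9944, 2.0351, -0.5235, 0.7461, 2.0341], 'position': [0.5528, -0.0528, 0.1923], 'ee_rot': [0.1057, 2.9393, -0.0073], 'force': [0.4526, 0.8402, -0.9653], 'width': 0.0827, 'gripper_force': 44.9981}
[[[0.0179,0.0161,-0.0232,-0.001,0.0668,-0.0172],[0.0191,0.0164,-0.022,-0.001,0.0668,-0.0172],[0.0202,0.0168,-0.0206,-0.0009,0.0668,-0.0173],[0.0066,0.0279,0.01,0.0032,0.11,-0.0112],[0.0051,0.028,0.0106,0.0031,0.11,-0.0112],[0.0036,0.0281,0.0109,0.0032,0.11,-0.0112],[0.0021,0.0281,0.0112,0.0032,0.1099,-0.0112],[0.0006,0.0281,0.0112,0.0031,0.11,-0.0112],[-0.0222,0.0,0.0362,0.0,0.0,0.0],[-0.0223,0.0,0.0363,0.0,0.0,0.0]]]
```

Call:
{"fn": "arm_command", "kwargs": {"targets": [[[0.018,0.016,-0.023,0,0.067,-0.017],[0.019,0.016,-0.022,0,0.067,-0.017],[0.02,0.017,-0.021,0,0.067,-0.017],[0.007,0.028,0.01,0.002,0.11,-0.011],[0.005,0.028,0.011,0.002,0.11,-0.011],[0.004,0.028,0.011,0.002,0.11,-0.011],[0.002,0.028,0.011,0.002,0.11,-0.011],[0.001,0.028,0.011,0.003,0.11,-0.011],[-0.022,0,0.036,0,0,0],[-0.022,0,0.036,0,0,0]]]}}

```text
clock: 60.42
position: [0.4603, 0.1399, 0.1125]
ee_rot: [0.046, -2.589, 0.011]
force: [0.2, -0.7, -1.2]
width: 0.08
gripper_force: 45.0
```

Call:
{"fn": "arm_command", "kwargs": {"targets": [[[0,0,0,0,0,0],[-0.003,0,0.005,0,0,0],[0,0,0,0,0,0]]]}}

```text
clock: 60.8
position: [0.4604, 0.1393, 0.1103]
ee_rot: [0.044, -2.591, 0.011]
force: [-1.6, 0.3, -0.8]
width: 0.088
gripper_force: 45.0
```

```bash
python3 - <<'E'
from h import *
s=state(); p=np.array(s['position']);z=R.from_rotvec(s['ee_rot']).apply([0,0,1]);print('tilt',np.arctan2(z[0],-z[2]),z)
c=cloud(snap('side')).reshape(-1,3); q=c[(abs(c[:,0]-p[0])<.04)&(abs(c[:,1]-p[1])<.035)&(c[:,2]>.003)&(c[:,2]<p[2]-.03)]
for z0 in np.arange(.005,.08,.01):
    m=q[abs(q[:,2]-z0)<.005]
    if len(m): print(round(z0,3),len(m),np.percentile(m[:,0],[2,98]).round(4),np.percentile(m[:,1],[2,98]).round(4))
E
```

```text
{'clock': 60.8, 'joints': [-0.7954, 0.8224, 0.8216, 1.7053, -0.5445, 1.4696, 1.8527], 'position': [0.4604, 0.1393, 0.1103], 'ee_rot': [0.0444, -2.5914, 0.011], 'force': [-1.5623, 0.2723, -0.8495], 'width': 0.0884, 'gripper_force': 44.998}
tilt -0.549576911867417 [-0.52225288 -0.01678817 -0.85262541]
0.015 19 [0.4411 0.4766] [0.115  0.1562]
0.025 64 [0.4392 0.4775] [0.1128 0.1536]
0.035 57 [0.4395 0.475 ] [0.1149 0.1525]
0.045 69 [0.4393 0.4752] [0.1134 0.1547]
0.055 56 [0.4402 0.4745] [0.1137 0.1521]
0.065 78 [0.4393 0.4755] [0.1145 0.1544]
0.075 112 [0.4412 0.4758] [0.1169 0.1571]
```

Call:
{"fn": "arm_command", "kwargs": {"targets": [[[-0.003,0,0.005,0,0,0],[-0.003,0,0.0045,0,0,0],[0,0,0,0,0,0]]]}}

```text
clock: 61.22
position: [0.4596, 0.1393, 0.0979]
ee_rot: [0.044, -2.589, 0.012]
force: [0.1, 0.3, -1.3]
width: 0.085
gripper_force: 45.0
```

Call:
{"fn": "arm_command", "kwargs": {"targets": [[[-0.001,0,0.0017,0,0,0],[0,0,0,0,0,0]]]}}

```text
clock: 61.48
position: [0.4598, 0.1392, 0.0962]
ee_rot: [0.044, -2.59, 0.012]
force: [-0.5, -0.3, -1.3]
width: 0.086
gripper_force: 45.0
```

Call:
{"fn": "arm_command", "kwargs": {"targets": [[[-0.0005,0,0.001,0,0,0],[0,0,0,0,0,0]]]}}

```text
clock: 61.72
position: [0.4598, 0.1392, 0.0953]
ee_rot: [0.044, -2.59, 0.012]
force: [0.7, 0.0, 0.9]
width: 0.084
gripper_force: 45.0
```

Call:
{"fn": "arm_command", "kwargs": {"targets": [[[0,0,0,0,0,0],[0,0,0,0,0,0],[0,0,0,0,0,0],[0,0,-0.02,0,0,0],[0,0,-0.03,0,0,0],[0,0,-0.02,0,0,0],[0.007,0,0.004,0.01,-0.11,0],[0.007,0,0.003,0.01,-0.11,0],[0.007,0,0.003,0,-0.11,0],[0.008,0,0.002,0,-0.11,0]]], "jaw": 0.03}}

```text
clock: 62.98
position: [0.4648, 0.1392, 0.1547]
ee_rot: [0.063, -3.034, 0.03]
force: [0.3, 0.8, 0.7]
width: 0.327
gripper_force: 0.0
```

Call:
{"fn": "arm_command", "kwargs": {"targets": [[[0.008,0,0.001,0,-0.11,0],[0,0,0,0,0,0],[0,0,0,0,0,0]]]}}

```text
clock: 63.35
position: [0.4576, 0.1394, 0.1549]
ee_rot: [0.068, -3.139, 0.027]
force: [-0.4, 0.2, 0.0]
width: 0.33
gripper_force: 0.0
```

```bash
python3 - <<'E'
from h import *
state(); block((.458,.140)); plan([(.4585,.139,.155,.0375),(.4585,.139,.098,.0375)],.03)
E
```

```text
{'clock': 63.35, 'joints': [-1.1719, 0.4588, 1.0346, 2.0824, -0.4937, 0.8796, 1.7599], 'position': [0.4576, 0.1394, 0.1549], 'ee_rot': [0.0681, -3.1392, 0.0271], 'force': [-0.4291, 0.2497, 0.0205], 'width': 0.33, 'gripper_force': 0.0}
side block 260 [[0.4124, 0.0934], [0.4746, 0.1555]] tab 119 (array([458.6, 137. ]), array([24.6, 11.8]), 2.8)
[[[-0.0005,-0.0001,-0.0002,-0.0179,-0.0014,0.0054],[0.0,0.0,0.0285,0.0,0.0,0.0],[0.0,0.0,0.0285,0.0,0.0,0.0]]]
```

Call:
{"fn": "arm_command", "kwargs": {"targets": [[[-0.001,0,0.01,-0.018,-0.001,0.005],[0,0,0.02,0,0,0],[0,0,0.02,0,0,0],[0,0,0.007,0,0,0],[0,0,0,0,0,0]]]}}

```text
clock: 64.03
position: [0.458, 0.1381, 0.097]
ee_rot: [0.057, -3.14, 0.001]
force: [-0.1, 0.7, 0.1]
width: 0.328
gripper_force: 0.0
```

Call:
{"fn": "arm_command", "kwargs": {"targets": [[[0,0,0,0,0,0],[0,0,0,0,0,0],[0,0,0,0,0,0],[0,0,0,0,0,0],[0,0,-0.02,0,0,0],[0,0,-0.04,0,0,0],[0,0,-0.04,0,0,0],[0,0,-0.04,0,0,0],[0,0,0,0,0,0]]], "jaw": 0.0, "newtons": 45}}

```text
clock: 65.15
position: [0.4592, 0.1391, 0.2396]
ee_rot: [-0.06, 3.138, 0.004]
force: [0.2, 0.7, -1.0]
width: 0.085
gripper_force: 45.0
```

```bash
python3 - <<'E'
from h import *
state(); plan([(.4195,.3582,.237,.0375),(.4195,.3582,.187,.0375)])
E
```

```text
{'clock': 65.15, 'joints': [-1.2937, 0.334, 1.1642, 1.9837, -0.358, 1.0466, 1.6424], 'position': [0.4592, 0.1391, 0.2396], 'ee_rot': [-0.0598, 3.1378, 0.0045], 'force': [0.2252, 0.6945, -1.025], 'width': 0.0846, 'gripper_force': 44.9994}
[[[0.0063,0.0441,0.0006,0.0006,0.0007,0.0001],[0.0063,0.0441,0.0006,0.0005,0.0007,0.0001],[0.0063,0.0441,0.0006,0.0006,0.0006,0.0001],[0.0063,0.0441,0.0005,0.0005,0.0007,0.0001],[0.0062,0.0441,0.0006,0.0006,0.0006,0.0002],[0.0,0.0,0.05,0.0,0.0,0.0]]]
```

Call:
{"fn": "arm_command", "kwargs": {"targets": [[[0.006,0.044,0,0,0,0],[0.006,0.044,0,0,0,0],[0.006,0.044,0,0,0,0],[0.006,0.044,0,0,0,0],[0.006,0.044,0,0,0,0],[0.001,0,0.03,0,0,0],[0,0,0.025,0,0,0],[0,0,0,0,0,0],[0,0,0,0,0,0]]]}}

```text
clock: 66.28
position: [0.419, 0.3571, 0.1828]
ee_rot: [0.058, -3.141, -0.0]
force: [0.3, 0.0, -0.8]
width: 0.084
gripper_force: 45.0
```

```bash
python3 - <<'E'
from h import *
s=state();p=s['position']
c=cloud(snap('side')).reshape(-1,3); a=.0375;d=c-[.4865,.3066,0];x=d[:,0]*np.cos(a)+d[:,1]*np.sin(a);y=-d[:,0]*np.sin(a)+d[:,1]*np.cos(a)
b=(abs(c[:,0]-p[0])<.04)&(abs(c[:,1]-p[1])<.04)&(c[:,2]>.095)&(c[:,2]<.14)
print('held lane x',np.percentile(x[b],[2,98]).round(4),np.percentile(y[b],[2,98]).round(4))
for ly in(-.054,0,.054):
    for z in(.046,.050,.054,.058):
        k=(abs(y-ly)<.023)&(abs(c[:,2]-z)<.003)&(x>-.075)&(x<-.02); print(ly,z,k.sum(),np.sort(x[k])[:3].round(4))
plan([(.4195,.3582,.18,.0375)])
E
```

```text
{'clock': 66.275, 'joints': [-1.5056, 0.5466, 1.0386, 1.8897, -0.5515, 1.0261, 1.378], 'position': [0.419, 0.3571, 0.1828], 'ee_rot': [0.058, -3.1409, -0.0003], 'force': [0.2963, 0.0242, -0.8103], 'width': 0.0836, 'gripper_force': 44.9992}
held lane x [-0.0835 -0.0466] [0.026  0.0687]
-0.054 0.046 11 [-0.0519 -0.0519 -0.0516]
-0.054 0.05 22 [-0.0526 -0.0526 -0.0514]
-0.054 0.054 60 [-0.0534 -0.0526 -0.0526]
-0.054 0.058 36 [-0.0534 -0.0521 -0.052 ]
0 0.046 7 [-0.0691 -0.0684 -0.0652]
0 0.05 10 [-0.0745 -0.062  -0.0617]
0 0.054 13 [-0.0683 -0.0559 -0.0514]
0 0.058 14 [-0.0676 -0.0611 -0.0606]
0.054 0.046 7 [-0.0602 -0.0431 -0.0423]
0.054 0.05 5 [-0.0463 -0.0427 -0.042 ]
0.054 0.054 17 [-0.0647 -0.0455 -0.0436]
0.054 0.058 5 [-0.0647 -0.0455 -0.0436]
[[[-0.0004,0.0008,0.0032,0.0009,0.0003,-0.0004]]]
```

Call:
{"fn": "arm_command", "kwargs": {"targets": [[[0,0.001,0.01,0,0,0],[0,0,0.01,0,0,0],[0,0,0.01,0,0,0],[0,0,0.006,0,0,0],[0,0,0,0,0,0]]]}}

```text
clock: 66.95
position: [0.4184, 0.3582, 0.146]
ee_rot: [0.059, -3.14, 0.001]
force: [-0.2, 0.6, -0.5]
width: 0.085
gripper_force: 45.0
```

Call:
{"fn": "arm_command", "kwargs": {"targets": [[[0,0,0.006,0,0,0],[0,0,0,0,0,0]]]}}

```text
clock: 67.2
position: [0.4184, 0.3584, 0.1403]
ee_rot: [0.059, -3.14, -0.0]
force: [0.0, -0.2, -0.8]
width: 0.084
gripper_force: 45.0
```

Call:
{"fn": "arm_command", "kwargs": {"targets": [[[0,0,0.008,0,0,0],[0,0,0,0,0,0]]]}}

```text
clock: 67.45
position: [0.4182, 0.3582, 0.1319]
ee_rot: [0.059, -3.14, 0.0]
force: [-0.9, -0.1, -1.0]
width: 0.085
gripper_force: 45.0
```

Call:
{"fn": "arm_command", "kwargs": {"targets": [[[0,0,0.008,0,0,0],[0,0,0.008,0,0,0],[0,0,0.008,0,0,0],[0,0,0,0,0,0]]]}}

```text
clock: 67.95
position: [0.4183, 0.3581, 0.1078]
ee_rot: [0.059, -3.14, 0.001]
force: [0.8, 0.4, -0.9]
width: 0.082
gripper_force: 45.0
```

Call:
{"fn": "arm_command", "kwargs": {"targets": [[[0,0,0.003,0,0,0],[0,0,0.002,0,0,0],[0,0,0,0,0,0]]]}}

```text
clock: 68.32
position: [0.4187, 0.3585, 0.1038]
ee_rot: [0.059, -3.141, -0.001]
force: [-0.4, -0.5, 2.8]
width: 0.081
gripper_force: 45.0
```

Call:
{"fn": "arm_command", "kwargs": {"targets": [[[0,0,0,0,0,0],[0,0,0,0,0,0],[0,0,0,0,0,0],[0,0,-0.02,0,0,0],[0,0,-0.03,0,0,0],[0,0,-0.04,0,0,0],[0,0,-0.04,0,0,0],[0,0,-0.01,0,0,0],[0,0,0,0,0,0]]], "jaw": 0.018}}

```text
clock: 69.45
position: [0.4187, 0.3585, 0.2443]
ee_rot: [-0.059, 3.141, 0.003]
force: [0.4, 0.0, -0.6]
width: 0.199
gripper_force: 0.0
```

```bash
python3 - <<'E'
from h import *
state(); c=cloud(snap('side')).reshape(-1,3); k=c[(abs(c[:,0]-.4187)<.016)&(abs(c[:,1]-.358)<.02)&(c[:,2]>.04)&(c[:,2]<.13)]; print('tab top',np.percentile(k[:,2],[50,98]))
tabs((-.052,-.104))
ga=b2w(.0451,-.104,.101,.75)
plan([(.46,.12,.24,0,.1),(*(ga+[-.04,0,.06]),-.073,.2)])
E
```

```text
{'clock': 69.45, 'joints': [-1.561, 0.482, 1.1065, 1.8136, -0.4746, 1.1426, 1.3136], 'position': [0.4187, 0.3585, 0.2443], 'ee_rot': [-0.0593, 3.1407, 0.0026], 'force': [0.4062, 0.0422, -0.6302], 'width': 0.1992, 'gripper_force': 0.0}
tab top [0.08128823 0.11748231]
side -0.052 none
side -0.104 110 [[0.0339, -0.1094, 0.0867], [0.0563, -0.1009, 0.1176]]
[[[-0.0066,-0.0479,0.0006,0.0003,-0.0203,0.0075],[-0.007,-0.0479,0.0007,0.0003,-0.0203,0.0076],[-0.0073,-0.0478,0.0009,0.0003,-0.0203,0.0075],[-0.0076,-0.0478,0.001,0.0003,-0.0203,0.0076],[-0.008,-0.0477,0.0012,0.0004,-0.0203,0.0075],[-0.0178,-0.0379,0.0124,0.0018,-0.0167,0.012],[-0.018,-0.0377,0.0128,0.0018,-0.0166,0.012],[-0.0183,-0.0375,0.0131,0.0018,-0.0167,0.0121],[-0.0185,-0.0372,0.0135,0.0018,-0.0166,0.012],[-0.0187,-0.037,0.0139,0.0018,-0.0167,0.0121]]]
[[[-0.0189,-0.0366,0.0143,0.0019,-0.0166,0.012]]]
```

Call:
{"fn": "arm_command", "kwargs": {"targets": [[[-0.007,-0.048,0.001,0,-0.02,0.008],[-0.007,-0.048,0.001,0,-0.02,0.008],[-0.007,-0.048,0.001,0,-0.02,0.007],[-0.008,-0.048,0.001,0,-0.02,0.007],[-0.008,-0.048,0.001,0,-0.02,0.007],[-0.018,-0.038,0.012,0.002,-0.017,0.012],[-0.018,-0.038,0.013,0.002,-0.017,0.012],[-0.018,-0.037,0.013,0.002,-0.017,0.012],[-0.018,-0.037,0.013,0.002,-0.017,0.012],[-0.019,-0.037,0.014,0.002,-0.017,0.012]]], "jaw": 0.03}}

```text
clock: 70.8
position: [0.5552, -0.0712, 0.1858]
ee_rot: [0.09, 2.957, -0.008]
force: [-0.1, -0.4, 0.8]
width: 0.322
gripper_force: 0.0
```

Call:
{"fn": "arm_command", "kwargs": {"targets": [[[-0.019,-0.037,0.014,0.002,-0.017,0.012],[0,0,0,0,0,0],[0,0,0,0,0,0]]]}}

```text
clock: 71.18
position: [0.5736, -0.1079, 0.1761]
ee_rot: [0.107, 2.941, -0.009]
force: [0.7, 0.7, -0.3]
width: 0.328
gripper_force: 0.0
```

```bash
python3 - <<'E'
from h import *
state()
ga=b2w(.0451,-.104,.101,.75);print(ga)
plan([(*ga,-.073,.2)],.02)
E
```

```text
{'clock': 71.175, 'joints': [-0.5734, 0.4567, 0.9302, 1.9854, -0.6045, 0.7564, 2.1892], 'position': [0.5736, -0.1079, 0.1761], 'ee_rot': [0.1073, 2.9406, -0.009], 'force': [0.6882, 0.6797, -0.2828], 'width': 0.3285, 'gripper_force': 0.0}
[ 0.61366386 -0.10760856  0.11664248]
[[[-0.0069,0.0008,0.0165,0.0003,-0.0002,0.0],[-0.0068,0.0008,0.0166,0.0003,-0.0002,0.0],[-0.0068,0.0008,0.0165,0.0003,-0.0003,0.0],[-0.0069,0.0007,0.0166,0.0003,-0.0002,0.0]]]
```

Call:
{"fn": "arm_command", "kwargs": {"targets": [[[-0.007,0.001,0.0165,0,0,0],[-0.007,0.001,0.0165,0,0,0],[-0.007,0.001,0.0165,0,0,0],[-0.007,0,0.0165,0,0,0],[0,0,0,0,0,0]]]}}

```text
clock: 71.8
position: [0.6153, -0.1081, 0.1165]
ee_rot: [0.106, 2.94, -0.01]
force: [-0.5, -0.3, -0.1]
width: 0.327
gripper_force: 0.0
```

Call:
{"fn": "arm_command", "kwargs": {"targets": [[[0,0,0,0,0,0],[0,0,0,0,0,0],[0,0,0,0,0,0],[0,0,0,0,0,0],[0.0105,0,-0.017,0,0,0],[0.0105,0,-0.017,0,0,0],[0,0,0,0,0,0]]], "jaw": 0.0, "newtons": 45}}

```text
clock: 72.68
position: [0.5872, -0.1062, 0.1486]
ee_rot: [0.107, 2.937, -0.008]
force: [0.1, 0.1, -0.0]
width: 0.08
gripper_force: 45.0
```

Call:
{"fn": "arm_command", "kwargs": {"targets": [[[0.0105,0,-0.017,0,0,0],[0.0105,0,-0.017,0,0,0],[0.0105,0,-0.017,0,0,0],[0,0,0,0,0,0]]]}}

```text
clock: 73.18
position: [0.5465, -0.1029, 0.1912]
ee_rot: [0.106, 2.938, -0.007]
force: [-0.1, 0.6, -1.1]
width: 0.082
gripper_force: 45.0
```

```bash
python3 - <<'E'
from h import *
state()
plan([(.49,-.02,.25,-.03,0),(.46,.14,.2,.0375,-.55),(.46,.14,.115,.0375,-.55)],.05,.12)
E
```

```text
{'clock': 73.175, 'joints': [-0.6438, 0.3912, 0.9862, 2.0345, -0.5507, 0.7524, 2.1545], 'position': [0.5465, -0.1029, 0.1912], 'ee_rot': [0.1063, 2.9377, -0.0074], 'force': [-0.1471, 0.6473, -1.0877], 'width': 0.082, 'gripper_force': 44.9929}
[[[0.0164,0.0262,-0.0233,-0.0007,0.0673,-0.0141],[0.0176,0.0265,-0.0221,-0.0007,0.0673,-0.014],[0.0187,0.0268,-0.0209,-0.0006,0.0674,-0.0141],[0.007,0.0318,0.01,0.0037,0.11,-0.0132],[0.0054,0.0319,0.0106,0.0037,0.1099,-0.0131],[0.0038,0.032,0.0109,0.0037,0.11,-0.0132],[0.0022,0.0321,0.0111,0.0037,0.1099,-0.0131],[0.0005,0.0322,0.0112,0.0037,0.11,-0.0132],[-0.0222,0.0,0.0362,0.0,0.0,0.0],[-0.0223,0.0,0.0363,0.0,0.0,0.0]]]
```

Call:
{"fn": "arm_command", "kwargs": {"targets": [[[0.016,0.026,-0.023,0,0.067,-0.014],[0.018,0.026,-0.022,0,0.067,-0.014],[0.019,0.027,-0.021,0,0.067,-0.014],[0.007,0.032,0.01,0.004,0.11,-0.013],[0.005,0.032,0.011,0.004,0.11,-0.013],[0.004,0.032,0.011,0.004,0.11,-0.013],[0.002,0.032,0.011,0.004,0.11,-0.013],[0.001,0.032,0.011,0.004,0.11,-0.013],[-0.022,0,0.036,0,0,0],[-0.022,0,0.036,0,0,0]]]}}

```text
clock: 74.42
position: [0.4607, 0.1394, 0.1113]
ee_rot: [0.048, -2.591, 0.019]
force: [0.2, -1.0, -1.3]
width: 0.081
gripper_force: 45.0
```

Call:
{"fn": "arm_command", "kwargs": {"targets": [[[0,0,0,0,0,0],[-0.004,0,0.0065,0,0,0],[0,0,0,0,0,0]]]}}

```text
clock: 74.8
position: [0.4608, 0.1387, 0.1072]
ee_rot: [0.046, -2.593, 0.019]
force: [0.3, 0.2, -1.1]
width: 0.086
gripper_force: 45.0
```

```bash
python3 - <<'E'
from h import *
s=state(); p=np.array(s['position']);z=R.from_rotvec(s['ee_rot']).apply([0,0,1]);print('tilt',np.arctan2(z[0],-z[2]),z)
c=cloud(snap('side')).reshape(-1,3); q=c[(abs(c[:,0]-p[0])<.04)&(abs(c[:,1]-p[1])<.035)&(c[:,2]>.003)&(c[:,2]<p[2]-.03)]
for z0 in np.arange(.005,.08,.01):
    m=q[abs(q[:,2]-z0)<.005]
    if len(m): print(round(z0,3),len(m),np.percentile(m[:,0],[2,98]).round(4),np.percentile(m[:,1],[2,98]).round(4))
plan([(*p[:2],.0965,.0375,-.55)])
E
```

```text
{'clock': 74.8, 'joints': [-0.8011, 0.8306, 0.8295, 1.7063, -0.5481, 1.4666, 1.8579], 'position': [0.4608, 0.1387, 0.1072], 'ee_rot': [0.0458, -2.5925, 0.0186], 'force': [0.2985, 0.2225, -1.0918], 'width': 0.0859, 'gripper_force': 44.9927}
tilt -0.5483691343200399 [-0.52116381 -0.02253439 -0.85315912]
0.005 1 [0.4315 0.4315] [0.1571 0.1571]
0.015 40 [0.4429 0.4732] [0.1136 0.1498]
0.025 55 [0.442  0.4723] [0.1131 0.1545]
0.035 52 [0.4423 0.4699] [0.1134 0.1528]
0.045 56 [0.4422 0.4721] [0.1129 0.1566]
0.055 55 [0.4423 0.472 ] [0.1132 0.1521]
0.065 98 [0.4429 0.4729] [0.113  0.1553]
0.075 41 [0.4461 0.471 ] [0.1162 0.1513]
[[[-0.0056,0.0001,0.0093,-0.003,0.0015,-0.0029]]]
```

Call:
{"fn": "arm_command", "kwargs": {"targets": [[[-0.003,0,0.005,0,0,0],[-0.0025,0,0.004,0,0,0],[0,0,0,0,0,0]]]}}

```text
clock: 75.22
position: [0.4605, 0.1387, 0.0965]
ee_rot: [0.046, -2.592, 0.019]
force: [0.4, 0.7, 5.6]
width: 0.083
gripper_force: 45.0
```

Call:
{"fn": "arm_command", "kwargs": {"targets": [[[-0.001,0,0.0015,0,0,0],[0,0,0,0,0,0]]]}}

```text
clock: 75.47
position: [0.4606, 0.1386, 0.0964]
ee_rot: [0.046, -2.591, 0.018]
force: [-0.0, 0.6, 23.2]
width: 0.084
gripper_force: 45.0
```

Call:
{"fn": "arm_command", "kwargs": {"targets": [[[0.001,0,-0.002,0,0,0],[0,0,0,0,0,0]]]}}

```text
clock: 75.72
position: [0.4607, 0.1386, 0.0965]
ee_rot: [0.046, -2.592, 0.019]
force: [1.4, -0.6, 5.0]
width: 0.086
gripper_force: 45.0
```

Call:
{"fn": "arm_command", "kwargs": {"targets": [[[0,0,0,0,0,0],[0,0,0,0,0,0],[0,0,0,0,0,0],[0,0,-0.02,0,0,0],[0,0,-0.03,0,0,0],[0,0,-0.02,0,0,0],[0.007,0,0.004,0,-0.11,0],[0.007,0,0.003,0,-0.11,0],[0.007,0,0.003,0,-0.11,0],[0.008,0,0.002,0,-0.11,0]]], "jaw": 0.03}}

```text
clock: 76.97
position: [0.4654, 0.139, 0.1559]
ee_rot: [0.055, -3.035, 0.01]
force: [-0.4, 0.5, 0.4]
width: 0.327
gripper_force: 0.0
```

Call:
{"fn": "arm_command", "kwargs": {"targets": [[[0.008,0,0.001,0,-0.11,0],[0,0,0,0,0,0],[0,0,0,0,0,0]]]}}

```text
clock: 77.35
position: [0.4582, 0.1392, 0.1561]
ee_rot: [0.059, -3.141, 0.007]
force: [0.9, 0.6, -0.0]
width: 0.328
gripper_force: 0.0
```

```bash
python3 - <<'E'
from h import *
state(); block((.458,.140)); plan([(.4585,.139,.155,.0375),(.4585,.139,.098,.0375)],.03)
E
```

```text
{'clock': 77.35, 'joints': [-1.169, 0.4576, 1.0428, 2.0836, -0.5104, 0.8837, 1.7753], 'position': [0.4582, 0.1392, 0.1561], 'ee_rot': [0.0586, -3.1405, 0.007], 'force': [0.9139, 0.5565, -0.0342], 'width': 0.3281, 'gripper_force': 0.0}
side block 239 [[0.4123, 0.0947], [0.4715, 0.1546]] tab 118 (array([457.7, 135.6]), array([23.5, 12. ]), -0.7)
[[[0.0002,0.0,0.001,-0.005,-0.0001,-0.0006],[0.0,0.0,0.0285,0.0,0.0,0.0],[0.0,0.0,0.0285,0.0,0.0,0.0]]]
```

Call:
{"fn": "arm_command", "kwargs": {"targets": [[[0,0,0.02,-0.005,0,0],[0,0,0.02,0,0,0],[0,0,0.018,0,0,0],[0,0,0,0,0,0]]]}}

```text
clock: 77.9
position: [0.458, 0.1379, 0.0967]
ee_rot: [0.056, -3.139, 0.002]
force: [-0.0, 0.4, -0.2]
width: 0.329
gripper_force: 0.0
```

Call:
{"fn": "arm_command", "kwargs": {"targets": [[[0,0,0,0,0,0],[0,0,0,0,0,0],[0,0,0,0,0,0],[0,0,0,0,0,0],[0,0,-0.02,0,0,0],[0,0,-0.04,0,0,0],[0,0,-0.04,0,0,0],[0,0,-0.04,0,0,0],[0,0,0,0,0,0]]], "jaw": 0.0, "newtons": 45}}

```text
clock: 79.03
position: [0.4589, 0.1391, 0.2399]
ee_rot: [-0.058, 3.137, 0.004]
force: [0.9, 0.4, -1.5]
width: 0.087
gripper_force: 45.0
```

```bash
python3 - <<'E'
from h import *
state(); plan([(.420,.250,.237,.0375),(.420,.250,.185,.0375)])
E
```

```text
{'clock': 79.025, 'joints': [-1.3032, 0.339, 1.1799, 1.9846, -0.3652, 1.0493, 1.6505], 'position': [0.4589, 0.1391, 0.2399], 'ee_rot': [-0.0582, 3.1375, 0.0044], 'force': [0.9258, 0.3911, -1.5391], 'width': 0.0868, 'gripper_force': 44.9989}
[[[0.0116,0.0374,0.001,0.0009,0.0012,-0.0001],[0.0116,0.0375,0.001,0.0009,0.0012,-0.0001],[0.0115,0.0374,0.001,0.0009,0.0012,-0.0002],[0.0,0.0,0.026,0.0,0.0,0.0],[0.0,0.0,0.026,0.0,0.0,0.0]]]
```

Call:
{"fn": "arm_command", "kwargs": {"targets": [[[0.012,0.037,0,0,0,0],[0.012,0.037,0,0,0,0],[0.011,0.038,0,0,0,0],[0,0,0.03,0,0,0],[0,0,0.025,0,0,0],[0,0,0,0,0,0],[0,0,0,0,0,0]]]}}

```text
clock: 79.9
position: [0.4187, 0.249, 0.183]
ee_rot: [-0.056, 3.141, -0.0]
force: [-0.0, -0.4, -0.2]
width: 0.083
gripper_force: 45.0
```

```bash
python3 - <<'E'
from h import *
s=state();p=s['position']
c=cloud(snap('side')).reshape(-1,3); a=.0375;d=c-[.4865,.3066,0];x=d[:,0]*np.cos(a)+d[:,1]*np.sin(a);y=-d[:,0]*np.sin(a)+d[:,1]*np.cos(a)
b=(abs(c[:,0]-p[0])<.04)&(abs(c[:,1]-p[1])<.04)&(c[:,2]>.095)&(c[:,2]<.14)
print('held lane x',np.percentile(x[b],[2,98]).round(4),np.percentile(y[b],[2,98]).round(4))
k=(abs(y+.054)<.023)&(abs(c[:,2]-.05)<.005)&(x>-.075)&(x<-.02); print(np.sort(x[k])[:3].round(4))
plan([(.42,.25,.18,.0375)])
E
```

```text
{'clock': 79.9, 'joints': [-1.4455, 0.4416, 1.0989, 2.0372, -0.4863, 0.952, 1.5155], 'position': [0.4187, 0.249, 0.183], 'ee_rot': [-0.0562, 3.141, -0.0], 'force': [-0.0005, -0.4136, -0.2137], 'width': 0.0827, 'gripper_force': 44.9987}
held lane x [-0.0845 -0.057 ] [-0.0811 -0.0398]
[-0.0526 -0.0523 -0.0521]
[[[-0.0011,0.0007,0.0034,0.0006,0.0007,-0.0015]]]
```

Call:
{"fn": "arm_command", "kwargs": {"targets": [[[-0.001,0.001,0.01,0,0,-0.001],[0,0,0.01,0,0,0],[0,0,0.01,0,0,0],[0,0,0.004,0,0,0],[0,0,0,0,0,0]]]}}

```text
clock: 80.58
position: [0.4193, 0.2501, 0.1484]
ee_rot: [0.058, -3.141, 0.0]
force: [0.5, 0.7, -0.9]
width: 0.086
gripper_force: 45.0
```

Call:
{"fn": "arm_command", "kwargs": {"targets": [[[0,0,0.006,0,0,0],[0,0,0,0,0,0]]]}}

```text
clock: 80.82
position: [0.4193, 0.2503, 0.1424]
ee_rot: [0.059, -3.141, -0.0]
force: [0.2, -0.5, -0.4]
width: 0.087
gripper_force: 45.0
```

Call:
{"fn": "arm_command", "kwargs": {"targets": [[[0,0,0.008,0,0,0],[0,0,0,0,0,0]]]}}

```text
clock: 81.08
position: [0.4191, 0.2502, 0.1342]
ee_rot: [0.059, -3.14, 0.0]
force: [-0.2, 0.9, -0.6]
width: 0.087
gripper_force: 45.0
```

Call:
{"fn": "arm_command", "kwargs": {"targets": [[[0,0,0.008,0,0,0],[0,0,0.008,0,0,0],[0,0,0.008,0,0,0],[0,0,0.003,0,0,0],[0,0,0,0,0,0]]]}}

```text
clock: 81.7
position: [0.4194, 0.2502, 0.1075]
ee_rot: [0.059, -3.141, 0.0]
force: [-0.2, -0.3, -0.6]
width: 0.082
gripper_force: 45.0
```

Call:
{"fn": "arm_command", "kwargs": {"targets": [[[0,0,0.003,0,0,0],[0,0,0,0,0,0]]]}}

```text
clock: 81.95
position: [0.4194, 0.2504, 0.1047]
ee_rot: [0.059, -3.141, -0.0]
force: [-0.3, 0.2, -1.3]
width: 0.084
gripper_force: 45.0
```

Call:
{"fn": "arm_command", "kwargs": {"targets": [[[0,0,0.002,0,0,0],[0,0,0,0,0,0]]]}}

```text
clock: 82.2
position: [0.42, 0.2504, 0.1039]
ee_rot: [-0.058, 3.141, 0.003]
force: [-4.2, -2.4, 20.8]
width: 0.084
gripper_force: 45.0
```

Call:
{"fn": "arm_command", "kwargs": {"targets": [[[0,0,0,0,0,0],[0,0,0,0,0,0],[0,0,0,0,0,0],[0,0,-0.02,0,0,0],[0,0,-0.03,0,0,0],[0,0,-0.04,0,0,0],[0,0,-0.04,0,0,0],[0,0,-0.01,0,0,0],[0,0,0,0,0,0]]], "jaw": 0.018}}

```text
clock: 83.32
position: [0.4193, 0.2507, 0.2426]
ee_rot: [-0.06, 3.141, 0.002]
force: [0.4, 0.6, 0.2]
width: 0.196
gripper_force: 0.0
```

```bash
python3 - <<'E'
from h import *
state(); c=cloud(snap('side')).reshape(-1,3); k=c[(abs(c[:,0]-.4194)<.016)&(abs(c[:,1]-.25)<.02)&(c[:,2]>.04)&(c[:,2]<.13)]; print('tab top',np.percentile(k[:,2],[50,98]))
h=b2w(-.035,0,.128,.75);print(h)
plan([(.47,.06,.22,-.03,.1),(*(h+[-.02,0,.09]),-.073,.15)])
from ik import sim
q=sim(np.array(arm.observe()['joints']),[(.419,.25,.245,.0375),(.47,.06,.22,-.03,.1),(*(h+[-.02,0,.09]),-.073,.15),(*h,-.073,.15)]+[(*b2w(-.035,0,.128,a),-.073,.15) for a in(.4,0)])
E
```

```text
{'clock': 83.325, 'joints': [-1.5344, 0.3668, 1.1877, 1.9587, -0.3894, 1.0731, 1.4311], 'position': [0.4193, 0.2507, 0.2426], 'ee_rot': [-0.06, 3.1409, 0.0017], 'force': [0.3872, 0.5768, 0.2316], 'width': 0.1956, 'gripper_force': 0.0}
tab top [0.07834452 0.11685649]
[0.54444171 0.00173138 0.08179882]
[[[-0.011,-0.0481,0.0055,0.0009,-0.0252,0.017],[-0.0116,-0.0479,0.0058,0.0009,-0.0252,0.017],[-0.0123,-0.0476,0.0061,0.0009,-0.0252,0.017],[-0.0129,-0.0475,0.0065,0.0008,-0.0252,0.0171],[-0.0255,-0.0283,0.0268,0.0027,-0.025,0.0213],[-0.0255,-0.0277,0.0275,0.0027,-0.025,0.0214]]]
[ 0.47  0.06  0.22 -0.03  0.1 ] [-1.229  0.284  1.218  2.097 -0.343  0.87   1.716] 0.0
[ 0.524  0.002  0.172 -0.073  0.15 ] [-0.896  0.413  1.036  2.087 -0.532  0.749  1.951] 0.0
[ 0.544  0.002  0.082 -0.073  0.15 ] [-0.701  0.559  0.813  2.119 -0.744  0.587  2.12 ] 0.0
[ 0.575 -0.001  0.116 -0.073  0.15 ] [-0.723  0.558  0.877  2.021 -0.678  0.696  2.058] 0.0
[ 0.622 -0.004  0.14  -0.073  0.15 ] [-0.692  0.597  0.893  1.886 -0.655  0.801  2.023] 0.0
```

Call:
{"fn": "arm_command", "kwargs": {"targets": [[[-0.011,-0.048,0.005,0,-0.025,0.017],[-0.012,-0.048,0.006,0,-0.025,0.017],[-0.012,-0.048,0.006,0,-0.025,0.017],[-0.013,-0.047,0.006,0,-0.025,0.017],[-0.025,-0.028,0.027,0.003,-0.025,0.021],[-0.025,-0.028,0.027,0.003,-0.025,0.021],[0,0,0,0,0,0],[0,0,0,0,0,0]]], "jaw": 0.04}}

```text
clock: 84.38
position: [0.523, 0.0018, 0.1722]
ee_rot: [0.11, 2.992, -0.005]
force: [-0.5, -0.1, 0.1]
width: 0.435
gripper_force: 0.0
```

```bash
python3 - <<'E'
from h import *
state(); c=cloud(snap('side')).reshape(-1,3)
for a in(.72,.75,.78):
    b=w2b(c,a);k=b[(abs(b[:,0]+.038)<.02)&(abs(b[:,1])<.012)&(b[:,2]>.075)&(b[:,2]<.12)];print(a,len(k),np.median(k,0).round(4),np.polyfit(k[:,2],k[:,0],1).round(3))
h=b2w(-.035,0,.128,.75)
plan([(*h,-.073,.15)],.03)
w=[tuple(b2w(-.035,0,.128,a))+(-.073,.15) for a in np.linspace(.75,-.0,17)]
plan(w[1:],.05,start=w[0])
E
```

```text
{'clock': 84.375, 'joints': [-0.8922, 0.4083, 1.0307, 2.087, -0.526, 0.7508, 1.9449], 'position': [0.523, 0.0018, 0.1722], 'ee_rot': [0.1103, 2.9923, -0.0049], 'force': [-0.5153, -0.1173, 0.0633], 'width': 0.4349, 'gripper_force': 0.0}
0.72 47 [-0.0397 -0.003   0.0987] [-0.021 -0.038]
0.75 47 [-0.0366 -0.0031  0.0977] [ 0.013 -0.038]
0.78 49 [-0.0336 -0.0031  0.0977] [ 0.028 -0.037]
[[[-0.0019,0.0001,0.0232,0.0007,-0.0005,0.0002],[-0.0019,0.0001,0.0233,0.0007,-0.0005,0.0002],[-0.0018,0.0001,0.0232,0.0007,-0.0004,0.0002],[-0.0019,0.0002,0.0233,0.0007,-0.0005,0.0001]]]
[[[-0.0041,0.0,-0.0046,0.0,0.0,0.0],[-0.0044,0.0,-0.0045,0.0,0.0,0.0],[-0.0045,0.0,-0.0042,0.0,0.0,0.0],[-0.0048,0.0,-0.0041,0.0,0.0,0.0],[-0.0049,0.0,-0.0037,0.0,0.0,0.0],[-0.0051,0.0,-0.0036,0.0,0.0,0.0],[-0.0053,0.0,-0.0033,0.0,0.0,0.0],[-0.0054,0.0,-0.0031,0.0,0.0,0.0],[-0.0055,0.0,-0.0028,0.0,0.0,0.0],[-0.0057,0.0,-0.0025,0.0,0.0,0.0]]]
[[[-0.0058,0.0,-0.0023,0.0,0.0,0.0],[-0.0059,0.0,-0.002,0.0,0.0,0.0],[-0.006,0.0,-0.0017,0.0,0.0,0.0],[-0.006,0.0,-0.0015,0.0,0.0,0.0],[-0.0061,0.0,-0.0011,0.0,0.0,0.0],[-0.0062,0.0,-0.0009,0.0,0.0,0.0]]]
```

Call:
{"fn": "arm_command", "kwargs": {"targets": [[[-0.002,0,0.023,0,0,0],[-0.002,0,0.023,0,0,0],[-0.002,0,0.023,0,0,0],[-0.002,0,0.022,0,0,0],[0,0,0,0,0,0]]]}}

```text
clock: 85.05
position: [0.5446, 0.0022, 0.0837]
ee_rot: [0.105, 2.992, -0.004]
force: [-0.1, 0.1, 0.1]
width: 0.438
gripper_force: 0.0
```

Call:
{"fn": "arm_command", "kwargs": {"targets": [[[0,0,0,0,0,0],[0,0,0,0,0,0],[0,0,0,0,0,0],[0,0,0,0,0,0]]], "jaw": 0.0, "newtons": 20}}

```text
clock: 85.55
position: [0.5458, 0.0026, 0.0849]
ee_rot: [0.107, 2.99, 0.001]
force: [-1.7, 8.1, 6.5]
width: 0.104
gripper_force: 20.0
```

Call:
{"fn": "arm_command", "kwargs": {"targets": [[[-0.004,0,-0.0046,0,0,0],[-0.0044,0,-0.0045,0,0,0],[-0.0045,0,-0.0042,0,0,0],[-0.0048,0,-0.004,0,0,0],[0,0,0,0,0,0]]]}}

```text
clock: 86.18
position: [0.5608, 0.0015, 0.1044]
ee_rot: [0.106, 2.99, -0.0]
force: [1.8, 5.9, 1.1]
width: 0.104
gripper_force: 20.0
```

Call:
{"fn": "arm_command", "kwargs": {"targets": [[[-0.005,0,-0.0037,0,0,0],[-0.005,0,-0.0036,0,0,0],[-0.0053,0,-0.0033,0,0,0],[-0.0054,0,-0.003,0,0,0],[-0.0055,0,-0.0028,0,0,0],[0,0,0,0,0,0]]]}}

```text
clock: 86.92
position: [0.5837, -0.0002, 0.1241]
ee_rot: [0.106, 2.991, -0.0]
force: [1.2, 6.0, -1.3]
width: 0.105
gripper_force: 20.0
```

```bash
python3 - <<'E'
from h import *
s=state(); q=w2b(np.array(s['position']),0);a=np.arctan2(q[2],q[0])-np.arctan2(.128,-.035);print(q,'angle',a,np.hypot(q[0],q[2]))
w=[tuple(b2w(-.035,0,.128,t))+(-.073,.15) for t in np.linspace(a,0,9)]
plan(w,.05)
E
```

```text
{'clock': 86.925, 'joints': [-0.7163, 0.5579, 0.8798, 1.9929, -0.6666, 0.7239, 2.0477], 'position': [0.5837, -0.0002, 0.1241], 'ee_rot': [0.106, 2.991, -0.0004], 'force': [1.1997, 5.9556, -1.3086], 'width': 0.1046, 'gripper_force': 20.0022}
[-0.07359344  0.0009715   0.11209332] angle 0.3140441482547478 0.13409290105483093
[[[-0.0006,-0.001,0.0013,0.0053,-0.0014,0.0017],[-0.0048,0.0,-0.0021,0.0,0.0,0.0],[-0.0048,0.0,-0.0019,0.0,0.0,0.0],[-0.0049,0.0,-0.0017,0.0,0.0,0.0],[-0.005,0.0,-0.0015,0.0,0.0,0.0],[-0.0051,0.0,-0.0013,0.0,0.0,0.0],[-0.005,0.0,-0.0011,0.0,0.0,0.0],[-0.0052,0.0,-0.001,0.0,0.0,0.0],[-0.0051,0.0,-0.0007,0.0,0.0,0.0]]]
```

Call:
{"fn": "arm_command", "kwargs": {"targets": [[[-0.005,0,-0.002,0,0,0],[-0.005,0,-0.002,0,0,0],[-0.005,0,-0.0017,0,0,0],[-0.005,0,-0.0015,0,0,0],[-0.005,0,-0.0013,0,0,0],[-0.005,0,-0.001,0,0,0],[0,0,0,0,0,0]]]}}

```text
clock: 87.8
position: [0.6116, -0.0022, 0.138]
ee_rot: [0.106, 2.991, 0.0]
force: [0.3, 6.8, 0.5]
width: 0.102
gripper_force: 20.0
```

Call:
{"fn": "arm_command", "kwargs": {"targets": [[[-0.005,0,-0.001,0,0,0],[-0.003,0,-0.0005,0,0,0],[0,0,0,0,0,0]]]}}

```text
clock: 88.18
position: [0.619, -0.0027, 0.1405]
ee_rot: [0.106, 2.992, 0.0]
force: [-0.6, 5.9, -0.5]
width: 0.1
gripper_force: 20.0
```

Call:
{"fn": "arm_command", "kwargs": {"targets": [[[-0.003,0,-0.0005,0,0,0],[0,0,0,0,0,0]]]}}

```text
clock: 88.42
position: [0.6217, -0.0029, 0.1413]
ee_rot: [0.106, 2.992, 0.0]
force: [-1.0, 5.8, -0.7]
width: 0.104
gripper_force: 20.0
```

Call:
{"fn": "arm_command", "kwargs": {"targets": [[[-0.002,0,0,0,0,0],[0,0,0,0,0,0]]]}}

```text
clock: 88.68
position: [0.6238, -0.0031, 0.1418]
ee_rot: [0.106, 2.992, 0.0]
force: [-1.8, 6.3, 1.7]
width: 0.101
gripper_force: 20.0
```

Call:
{"fn": "arm_command", "kwargs": {"targets": [[[-0.002,0,0,0,0,0],[0,0,0,0,0,0]]]}}

```text
clock: 88.92
position: [0.6259, -0.0032, 0.1424]
ee_rot: [0.106, 2.991, 0.001]
force: [-1.2, 6.7, 3.2]
width: 0.105
gripper_force: 20.0
```

Call:
{"fn": "arm_command", "kwargs": {"targets": [[[-0.002,0,0,0,0,0],[0,0,0,0,0,0]]]}}

```text
clock: 89.18
position: [0.6281, -0.0034, 0.1428]
ee_rot: [0.106, 2.991, 0.001]
force: [-2.4, 6.4, 5.0]
width: 0.104
gripper_force: 20.0
```

```bash
python3 - <<'E'
from h import *
snap('side');snap('top')
for n in('side','top'):
    c=cloud(load(n)).reshape(-1,3); q=w2b(c,0)
    k=q[(q[:,0]<-.012)&(q[:,0]>-.06)&(abs(q[:,1])<.012)&(q[:,2]>.07)&(q[:,2]<.115)]
    print(n,len(k))
    for z in(.075,.085,.095,.105):
        m=k[abs(k[:,2]-z)<.005]
        if len(m):print(z,len(m),np.percentile(m[:,0],[10,50]).round(4))
E
```

```text
side 62
0.075 15 [-0.0422 -0.0395]
0.085 14 [-0.0426 -0.0406]
0.095 13 [-0.042  -0.0397]
0.105 13 [-0.0421 -0.0402]
top 0
```

Call:
{"fn": "arm_command", "kwargs": {"targets": [[[-0.003,0,0,0,0,0],[0,0,0,0,0,0]]]}}

```text
clock: 89.52
position: [0.6288, -0.0034, 0.1428]
ee_rot: [0.107, 2.995, 0.002]
force: [-12.7, 8.4, 12.8]
width: 0.103
gripper_force: 19.9
```

Call:
{"fn": "arm_command", "kwargs": {"targets": [[[-0.001,0,0,0,0,0],[0,0,0,0,0,0]]]}}

```text
clock: 89.78
position: [0.6289, -0.0035, 0.1428]
ee_rot: [0.107, 2.997, 0.003]
force: [-16.5, 9.1, 14.7]
width: 0.1
gripper_force: 19.9
```

Call:
{"fn": "arm_command", "kwargs": {"targets": [[[0,0,0,0,0,0],[0,0,0,0,0,0],[0,0,0,0,0,0],[0.003,0,0,0,0,0],[0.004,0,-0.03,0,0,0],[0,0,-0.04,0,0,0],[0,0,-0.04,0,0,0],[0.05,0,-0.01,0,0,0],[0.05,0,0,0,0,0],[0,0,0,0,0,0]]], "jaw": 0.04}}

```text
clock: 91.02
position: [0.5047, 0.0039, 0.2444]
ee_rot: [0.107, 2.995, 0.001]
force: [0.7, -0.2, 1.0]
width: 0.434
gripper_force: 0.0
```

Call:
{"fn": "arm_command", "kwargs": {"targets": [[[0.03,0,0,0,0,0],[0,0,0,0,0,0],[0,0,0,0,0,0],[0,0,0,0,0,0]]]}}

```text
clock: 91.52
position: [0.4804, 0.0046, 0.2419]
ee_rot: [0.11, 2.989, -0.005]
force: [0.4, 0.3, 0.1]
width: 0.434
gripper_force: 0.0
```

```bash
python3 - <<'E'
from h import *
state();T=snap('top');S=snap('side')
c=cloud(S).reshape(-1,3); q=w2b(c,0);q0=w2b(cloud(np.load('side.npy',allow_pickle=True).item()).reshape(-1,3),0)
k=q[(q[:,0]<-.03)&(q[:,0]>-.06)&(abs(q[:,1])<.012)&(q[:,2]>.07)&(q[:,2]<.135)]
print(len(k),np.median(k[:,0]),np.polyfit(k[:,2],k[:,0],1))
a=np.vstack([T['pixels'],S['pixels']])[...,::-1]
t=cv2.resize(T['pixels'][60:300,100:420,::-1],(480,360));s=cv2.resize(S['pixels'][90:310,130:430,::-1],(480,352))
cv2.imwrite('pics/final.png',cv2.resize(np.hstack([t[:352],s]),(800,293)))
rs=[(.505,.3612),(.5135,.3075),(.506,.2535)]
for p in rs+[(.4187,.358),(.429,.304),(.4194,.25)]:
    m=c[(abs(c[:,0]-p[0])<.025)&(abs(c[:,1]-p[1])<.012)&(c[:,2]<.2)&(c[:,2]>.03)];print(p,np.percentile(m[:,2],97).round(4))
E
```

```text
{'clock': 91.525, 'joints': [-1.1837, 0.1994, 1.2455, 2.0927, -0.2497, 0.8464, 1.6917], 'position': [0.4804, 0.0046, 0.2419], 'ee_rot': [0.1099, 2.9886, -0.0051], 'force': [0.4147, 0.2916, 0.0924], 'width': 0.4344, 'gripper_force': 0.0}
90 -0.039700677353907685 [-0.00039888 -0.03902062]
(0.505, 0.3612) 0.1354
(0.5135, 0.3075) 0.1356
(0.506, 0.2535) 0.1347
(0.4187, 0.358) 0.1166
(0.429, 0.304) 0.1169
(0.4194, 0.25) 0.1164
```

View pics/final.png

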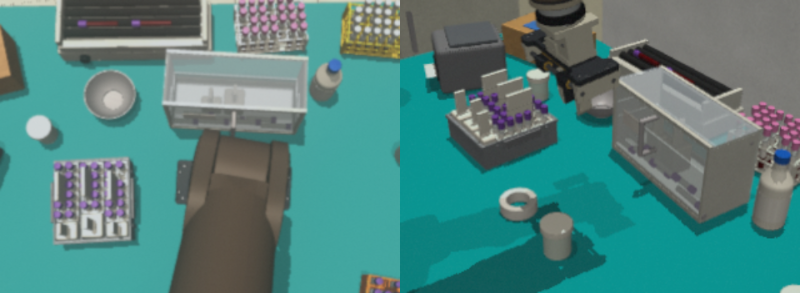

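The final picture shows all three racks upright in the carrier at about (92,200) in the left half. The filler tabs stand at the near end, and the bin at (235,90) is shut with two fillers inside.

```bash
python3 -c "
from cell import arm
print(arm.sign_off())"
```

```text
the job is handed in; nothing more can be done
None
```

The job is handed in at about 92 s: all three handled racks stand in their own lanes, each with its filler (31 mm for the 136 mm rack, 38 mm for the 129 mm, 52 mm for the 115 mm) seated on the floor, and the bin is shut with the two spare fillers inside; the only slip was on the first pull of the bin, when the wrist ran onto its joint limits (joint 6 read 0.1176 and joint 7 2.7415, about 0.002 rad past) and the gripper came off the handle, so that could still count against the run.

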